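Load rinsed sample tubs into the drying cabinet

TASK

Put the rinsed square sample tubs away to drain: take the red T-handled hook, put it down through the hole in the drying cabinet's yellow tray tab and pull the tray all the way out with it, then stand every tub mouth-down on the tray, directly on its floor. Finally push the loaded tray fully home and have the hook hanging upright on its wooden rest again, as it started; leave the other bottles, jars and pots standing where they are.

Things in the scene. Friction and masses are not known exactly. Their poses are not given: they have to be found in the camera images.
- tub_red: square open-topped sample tub, white with red colour in a band round its closed end: 54 x 54 x 62 tall, walls and bottom 4 thick, 80 g. Origin at the centre of the closed end's outside; z points from the closed end to the mouth (up while it stands mouth-up, down when turned over); x and y square to its side walls. It starts mouth-up on the table; may be absent.
- tub_orange: square open-topped sample tub, white with orange colour in a band round its closed end: 54 x 54 x 62 tall, walls and bottom 4 thick, 80 g. Origin at the centre of the closed end's outside; z points from the closed end to the mouth (up while it stands mouth-up, down when turned over); x and y square to its side walls. It starts mouth-up on the table; may be absent.
- tub_green: square open-topped sample tub, white with green colour in a band round its closed end: 54 x 54 x 62 tall, walls and bottom 4 thick, 80 g. Origin at the centre of the closed end's outside; z points from the closed end to the mouth (up while it stands mouth-up, down when turned over); x and y square to its side walls. It starts mouth-up on the table; may be absent.
- hook: T-handled pull hook, 120 g. Red bar handle 14 (x) x 120 (y) x 22 (z), origin at the bar's centre. A steel rod 10 in diameter goes down from the bar's middle to 95 below the origin; at its foot a toe 8 x 8 sticks out to 16 from the rod's axis towards the hook's -x. It starts upright, lying with its bar across the two posts of its rest, its origin 116 above the table and its axes parallel to the rest's.
- hook_tip (a point): lower end of the hook's rod, on the rod's axis, 95 below the bar's centre
- hook_rest: fixed wooden rest: base 90 (x) x 150 (y) x 12, two posts 34 (x) x 16 (y) centred at y = -50 and +50, their seats 105 above the table, with lips at x = -14 and +14 that stand 10 above the seats and leave a groove 23 wide for the 14 wide bar. Origin at the centre of the base's underside on the table; the bar's centre belongs 116 above it.
- tray (a joint): how far the tray is pulled out of the cabinet, m: 0 fully home, 0.16 at its stop. Needs about 3 N; stays where it is left.
- tray_floor (a point): centre of the tray's floor, on its upper surface (36 above the table); moves with the tray. x points into the cabinet (the tray slides out along -x), y to the left across the tray, z up. The tray inside is 150 (x) x 310 (y), with rims 12 above the floor at back and sides, and 20 at the front (x = -80 to -75).
- tray_hole (a point): centre of the finger hole, level with the top face of the tab, 56 above the table, axes as tray_floor. Hole 36 in diameter in a yellow tab 7 thick and 76 wide that sticks out flat from the tray's front; the tab's outer end lies 25 from this point towards -x and the tray's front 55 towards +x. Free space under the tab down to the table.
- dryer: fixed grey drying cabinet with a clear top, 220 (x) x 380 (y) x 150 tall, open at the front, the opening from 22 to 136 above the table. Origin on the table below the middle of its front face; x points into it. With the tray home, the tray's front is flush with this face and the tab stands out 80.
- jar_red: bystander: clear jar with red screw lid, 68 dia x 100 tall; origin at the centre of its underside, z up
- wash_bottle: bystander: white wash bottle with red cap, 68 dia x 170 tall; origin at the centre of its underside, z up
- jar_green: bystander: small clear jar with green lid, 48 dia x 50 tall; origin at the centre of its underside, z up
- pot_orange: bystander: white pot with orange lid, 72 dia x 85 tall; origin at the centre of its underside, z up
There are look-alikes about, which are no part of the job. Leave any black or blue look-alike of the tub_red alone.

How it is judged:
By the outcome, as a careful person would: the job done as asked, in the order asked, and still so for the second after the job is handed in, with the robot touching nothing.
Of tub_red, tub_orange, tub_green only 2 to 3 are there at a start; the rules pass over those that are not, and their reading is None.
At some moment in a run one of tub_red, tub_orange, tub_green may be knocked a few centimetres aside while the robot is not near it.
It also fails if it takes over 210 s, if anything falls off the work surface, if the arm or the gripper's body presses on something with over 40 N, if the wrist force passes 120 N, or if a joint passes its speed limit or range.

ROBOT

A 7-joint arm with a two-finger parallel gripper is mounted at the origin on the work surface. World frame = base frame: x ahead of the robot, y to its left, z up, the work surface at z = 0. Lengths are in m, angles in rad, forces in N, time in s.
With the tool pointing down it reaches from about 0.4 to 0.85 m from the base axis. Payload 10.4 kg.
Tool frame: the origin (TCP) lies midway between the tips of the shut fingers; the grasp point (between the pads) lies 19 mm behind it; y points along the fingers, x is the direction in which the jaws open and shut, and the axes are right-handed (so a half turn about y gives the same grasp; the last joint's range is limited). The gripper opens to 87 mm and grips with 3 to 60 N. Pads are 19 mm wide; open, the fingers measure 117 mm over their backs; the gripper's body (75 mm by 190 mm) begins 51 mm behind the grasp point.
Start: joints at [1.239, 0.332, -0.065, 1.46, 0.022, 1.35, -0.088], TCP at [0.19, -0.595, 0.223] pointing down, gripper open.
Joint ranges: [-2.6, 2.6], [-0.5, 2.12], [-1.47, 1.34], [0.16, 2.42], [-1.27, 4.41], [0.06, 2.06], [-2.6, 2.6]. Speed limits (rad/s): [2.22, 2.22, 2.79, 2.79, 3.14, 3.14, 3.14].

INTERFACE

Orientations are given as a unit quaternion [x, y, z, w].
In Python, from bench import r gives the robot as it stands. The module is installed in compiled form; this text tells all that it offers.
- The arm moves only by the tool arm_command, never from a script. Its argument "deltas" is one flat list of numbers, 6 for each row, row after row: the shift along the tool's x, y, z in m, then the turn, a rotation vector about the tool's x, y, z in degrees. In form: [tx, ty, tz, ax, ay, az, tx, ty, tz, ax, ay, az, ...]. A call has 1 to 8 rows; each row is the pose to reach, as a shift and turn from the pose commanded when the call began, along the tool's axes at that moment; what a row does not reach only later rows make up. A row lasts 1/8 s, in which the tool goes at most 62.5 mm and 10.7 degrees, less where a joint would pass 70% of its speed; a pose out of reach is approached as far as the arm can. A call with a gripper value outside its range is refused whole. "hand" is the opening, from 0 (shut) to 1 (fully open), set as the call begins (left out, the last holds). The fingers move at their own pace and stop on an object; "grip_force" is the grip in N (left out, the last holds). Time passes only in rows, so rows that repeat a pose let the fingers close. It gives the time, the measured TCP pose, the force and the opening at its end, in the units of the state.
- r.read_state(): the state, without advancing time (a new reading comes with each control period).
- r.camera(name): name is "scene" or "top" or "wrist"; returns a dict with "image" (400x640x3 uint8, red, green, blue), "intrinsics" (3x3 intrinsics, pixels), "world_from_camera" (4x4, takes a point from camera to world coordinates); the wrist camera has in their place "hand_eye" (4x4, takes a point from camera to tool coordinates, whose origin is the TCP and whose axes are the tool frame's). Camera axes: x right, y down, z forward; pixel columns grow to the right and rows downward; lengths in m; the calibration is good to about 2 mm. A picture is of the moment at which its call begins: read the wrist's pose just before it. There is no depth.
- r.close_job(): hands the job in, once; it reports no verdict.
Trained networks look in a picture, given as the dict that the camera call returned (one of the last four; its "shot" number tells which), for a name from the list of things; names that differ only in an ending like _2 or _b are one class to them, and where a whole thing is asked for, a point or a joint stands for the part that bears it (a point fixed in the world has none). Each returns a list of dicts, best first, with "conf" (0 to 1); they miss things now and then, are a little off and sometimes report something else, mostly with a low value. They report only what shows in the picture. A call takes as long as a camera call. They do not tell look-alikes from the thing itself.
- r.boxes_of(picture, query): "centre" ([row, column] in pixels, amid what is visible of it).
- r.regions_of(picture, query): "region" (400x640 bool, what is visible of it) and "centre" ([row, column] in pixels, amid what is visible of it).
The state is a dict: "time": time; "joint_positions": joint angles; "joint_vel": joint speeds; "joint_torque": joint torques, N m; "ee_pos": TCP position; "eef_rot": TCP orientation; "ft_force": force on the tool from outside, world axes, zero at the start; "torque": the same for the moment, N m; "width": finger opening in m.
Only numpy, scipy, OpenCV 4.12 (cv2) and the standard library are available. Lean on these libraries where they do the work, as an engineer would, in place of code of your own. Each camera call takes 0.05 s, during which the arm holds its last target.

## Working session

There is one attempt and no reset: what is moved stays moved. The work goes in short steps, Python scripts to look and compute and a tool call to move; the robot and the scene stay as the last step left them, time stands still between calls to the robot, and variables do not carry over. Pictures are saved under pics/ and viewed, and the job is handed in when it is done.

Besides the shell and the picture viewer there is one more tool, called after ">>>" as name(argument=value, ...), one argument or row to a line, values as JSON. arm_command: Moves the arm, as the interface text tells. Its arguments: {"type":"object","properties":{"deltas":{"type":"array","items":{"type":"number"}},"hand":{"type":"number"},"grip_force":{"type":"number"}},"required":["deltas"]}

```bash
mkdir -p pics; ls
python3 - <<'E'
from bench import r
import cv2
s=r.read_state()
for k in ("time","ee_pos","eef_rot","width","ft_force"): print(k,s[k])
for n in ("scene","top","wrist"):
    p=r.camera(n); cv2.imwrite(f"pics/{n}0.png",p["image"][:,:,::-1])
    print(n,p["intrinsics"], p.get("world_from_camera",p.get("hand_eye")),p.keys())
E
```

```text
pics
time 0.0
ee_pos [ 0.18984719 -0.59505476  0.22175915]
eef_rot [-0.57067395  0.41756233 -0.41672389  0.57123913]
width 0.08690666915135747
ft_force [-0.52420277  0.50008034  0.28912561]
scene [[451.60568084   0.         320.81149816]
 [  0.         451.60568084 195.45762773]
 [  0.           0.           1.        ]] [[ 7.77743748e-01  4.48780505e-01 -4.40125802e-01  1.18673905e+00]
 [ 6.28580388e-01 -5.56573664e-01  5.43242535e-01 -8.07793980e-01]
 [-1.16577086e-03 -6.99157933e-01 -7.14966311e-01  1.11954762e+00]
 [ 0.00000000e+00  0.00000000e+00  0.00000000e+00  1.00000000e+00]] dict_keys(['image', 'intrinsics', 'world_from_camera', 'shot'])
top [[391.67313207   0.         327.26118038]
 [  0.         391.67313207 194.1760213 ]
 [  0.           0.           1.        ]] [[-0.00710411 -0.99048735  0.13742034  0.40736446]
 [-0.99985314  0.00917913  0.01447197 -0.04068451]
 [-0.0155957  -0.13729735 -0.99040709  1.15298295]
 [ 0.          0.          0.          1.        ]] dict_keys(['image', 'intrinsics', 'world_from_camera', 'shot'])
wrist [[304.82236446   0.         317.15274455]
 [  0.         304.82236446 194.21035478]
 [  0.           0.           1.        ]] [[ 9.99999650e-01 -1.01511951e-04  8.30266965e-04 -3.63578611e-04]
 [-8.26235817e-04 -2.74523687e-01  9.61579982e-01 -1.61078495e-01]
 [ 1.30316089e-04 -9.61580332e-01 -2.74523675e-01  7.57883500e-02]
 [ 0.00000000e+00  0.00000000e+00  0.00000000e+00  1.00000000e+00]] dict_keys(['image', 'intrinsics', 'hand_eye', 'shot'])
```

View pics/scene0.png

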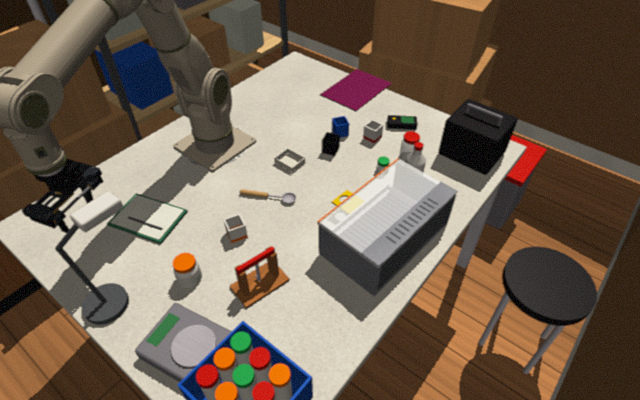

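View pics/top0.png

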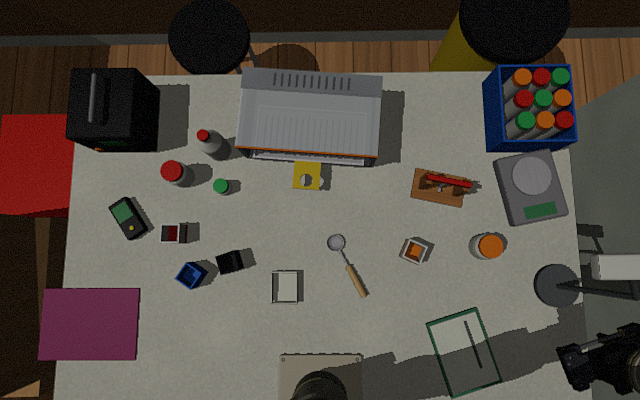

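View pics/wrist0.png

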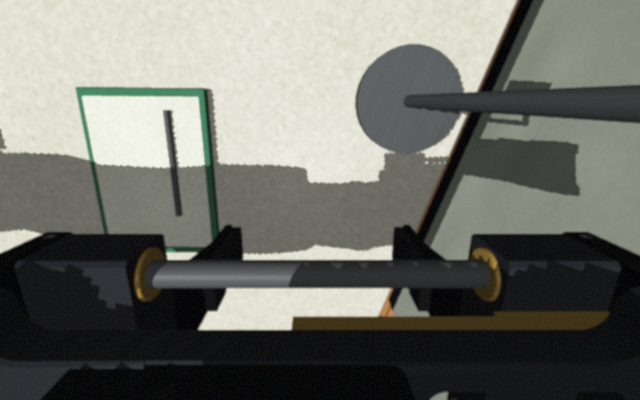

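```bash
cat > h.py <<'E'
from bench import r
import numpy as np, cv2
from scipy.spatial.transform import Rotation as R
def wpose(s=None):
    s=s or r.read_state(); T=np.eye(4); T[:3,:3]=R.from_quat(s["eef_rot"]).as_matrix(); T[:3,3]=s["ee_pos"]; return T
def cam(n):
    T=wpose(); p=r.camera(n); p["W"]=p["world_from_camera"] if n!="wrist" else T@p["hand_eye"]; return p
def px2w(p,rc,z):
    K=p["intrinsics"];W=p["W"]
    d=W[:3,:3]@np.linalg.solve(K,[rc[1],rc[0],1.]); o=W[:3,3]
    return o+d*(z-o[2])/d[2]
def w2px(p,X):
    c=np.linalg.inv(p["W"])@np.r_[X,1]; u=p["intrinsics"]@c[:3]; return u[1]/u[2],u[0]/u[2]
def save(p,name,crop=None,f=1):
    im=p["image"][:,:,::-1]
    if crop: im=im[crop[0]:crop[1],crop[2]:crop[3]]
    cv2.imwrite(f"pics/{name}.png",cv2.resize(im,None,fx=f,fy=f,interpolation=cv2.INTER_CUBIC))
E
python3 - <<'E'
from h import *
t=cam("top"); s=cam("scene")
save(t,"t1",(150,310,100,300),4); save(t,"t2",(150,270,230,500),2.9); save(s,"s1",(90,210,220,460),3.2)
for q in ["tub_red","tub_orange","tub_green","hook","hook_rest","tray_hole","tray_floor","dryer","jar_red","wash_bottle","jar_green","pot_orange"]:
    for p,n in((t,"top"),(s,"scene")):
        print(q,n,[(np.round(d["centre"]),round(d["conf"],2)) for d in r.boxes_of(p,q)][:5])
E
```

```text
tub_red top [(array([262., 230.]), 0.88), (array([274., 190.]), 0.78), (array([236., 172.]), 0.64)]
tub_red scene [(array([127., 340.]), 0.89), (array([142., 331.]), 0.86), (array([132., 372.]), 0.58)]
tub_orange top [(array([251., 413.]), 0.93)]
tub_orange scene [(array([229., 232.]), 0.9)]
tub_green top []
tub_green scene []
hook top [(array([182., 445.]), 0.57)]
hook scene [(array([266., 256.]), 0.56)]
hook_rest top [(array([189., 438.]), 0.65)]
hook_rest scene [(array([283., 259.]), 0.94)]
tray_hole top [(array([170., 179.]), 0.7), (array([162., 308.]), 0.67)]
tray_hole scene [(array([271., 186.]), 0.51), (array([200., 337.]), 0.4)]
tray_floor top [(array([163., 309.]), 0.96)]
tray_floor scene [(array([197., 341.]), 0.4), (array([271., 187.]), 0.32)]
dryer top [(array([120., 310.]), 0.81), (array([161., 307.]), 0.69)]
dryer scene [(array([221., 383.]), 0.81), (array([161., 381.]), 0.63)]
jar_red top [(array([170., 178.]), 0.97), (array([184., 223.]), 0.6)]
jar_red scene [(array([143., 404.]), 0.9), (array([160., 379.]), 0.7), (array([272., 185.]), 0.28)]
wash_bottle top [(array([144., 214.]), 0.66)]
wash_bottle scene [(array([155., 417.]), 0.87)]
jar_green top [(array([187., 222.]), 0.71)]
jar_green scene [(array([163., 380.]), 0.46)]
pot_orange top [(array([245., 483.]), 0.75), (array([186., 224.]), 0.55)]
pot_orange scene [(array([270., 187.]), 0.67)]
```

View pics/t1.png

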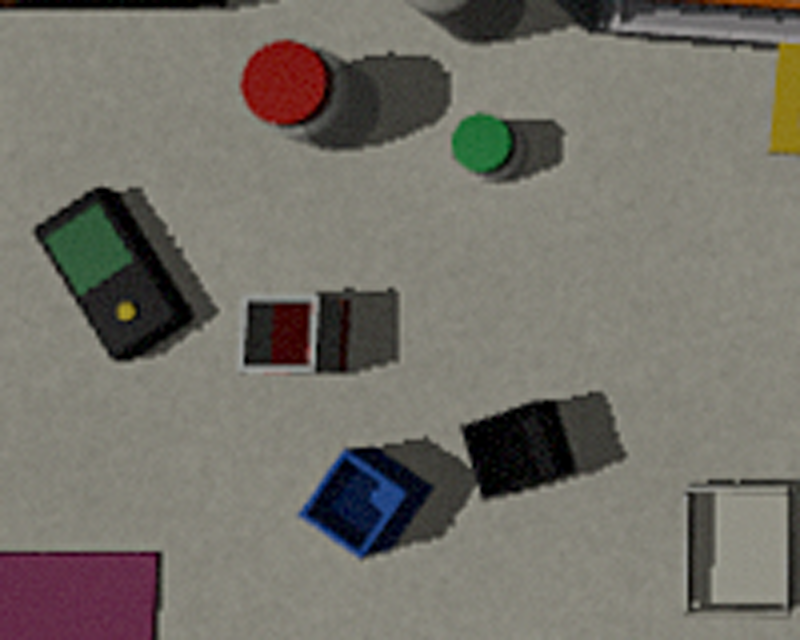

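View pics/t2.png

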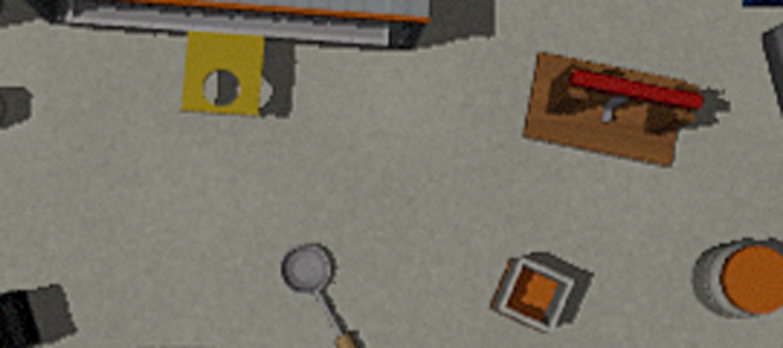

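View pics/s1.png

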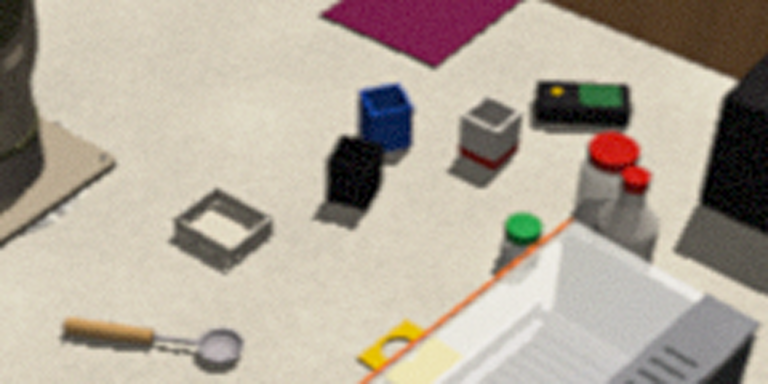

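Run:
```python
from h import *
t=cam("top"); s=cam("scene")
def rectfit(p,mask,z):
    c=max(cv2.findContours(mask.astype(np.uint8),cv2.RETR_EXTERNAL,cv2.CHAIN_APPROX_NONE)[0],key=cv2.contourArea)
    P=np.array([px2w(p,(q[0][1],q[0][0]),z)[:2] for q in c]).astype(np.float32)
    return cv2.minAreaRect(P*1000)
for p,n,roi in((t,"top",(165,200,420,480)),(s,"scene",(240,280,225,285))):
    hsv=cv2.cvtColor(p["image"],cv2.COLOR_RGB2HSV)
    m=np.zeros((400,640),bool);a,b,c,d=roi
    m[a:b,c:d]=True
    red=m&((hsv[...,0]<6)|(hsv[...,0]>174))&(hsv[...,1]>150)&(hsv[...,2]>60)
    for z in(.116,.127): print(n,"bar z",z,rectfit(p,red,z),red.sum())
    ye=(hsv[...,0]>20)&(hsv[...,0]<34)&(hsv[...,1]>150)&(hsv[...,2]>80); 
    print("tab",rectfit(p,ye,.056), ye.sum())
for p,n in((t,"top"),(s,"scene")):
  for q in("tub_orange","hook_rest","tub_red"):
    for g in r.regions_of(p,q)[:3]:
        print(n,q,round(g["conf"],2),np.round(g["centre"]),"cent@.031",px2w(p,g["centre"],.031).round(4), "rect",rectfit(p,g["region"],.0 if q=="hook_rest" else .062))
save(t,"t3",(150,210,400,480),8);save(s,"s3",(230,310,220,300),8)
```

```text
top bar z 0.116 ((586.6321411132812, -350.73529052734375), (121.60824584960938, 15.020746231079102), 77.83724212646484) 241
top bar z 0.127 ((584.73046875, -347.4463195800781), (120.31827545166016, 14.861367225646973), 77.83719635009766) 241
tab ((616.2063598632812, 34.72079849243164), (76.46952819824219, 78.20353698730469), 85.60314178466797) 713
scene bar z 0.116 ((583.864501953125, -347.817626953125), (120.1012954711914, 22.954233169555664), 77.67159271240234) 268
scene bar z 0.127 ((590.47265625, -352.8594055175781), (118.78483581542969, 22.702651977539062), 77.67161560058594) 268
tab ((590.2074584960938, 36.76546859741211), (74.75614929199219, 24.53151512145996), 84.69296264648438) 100
top tub_orange 0.68 [251. 411.] cent@.031 [ 0.3985 -0.2601  0.031 ] rect ((398.7896728515625, -259.176025390625), (63.392765045166016, 57.46435546875), 65.01497650146484)
top hook_rest 0.72 [190. 437.] cent@.031 [ 0.5731 -0.3401  0.031 ] rect ((583.820556640625, -358.3085632324219), (165.1887664794922, 94.55546569824219), 78.7685775756836)
top tub_red 0.95 [234. 173.] cent@.031 [0.4532 0.4187 0.03
[... 435 characters left out ...]
614990234)
scene tub_orange 0.82 [231. 233.] cent@.031 [ 0.4009 -0.2761  0.031 ] rect ((417.3706970214844, -276.5120849609375), (55.093902587890625, 105.57239532470703), 60.97883987426758)
scene hook_rest 0.86 [286. 259.] cent@.031 [ 0.6061 -0.3672  0.031 ] rect ((571.38037109375, -335.6355285644531), (172.8268280029297, 118.34468078613281), 77.30210876464844)
scene tub_red 0.79 [133. 372.] cent@.031 [0.4599 0.4085 0.031 ] rect ((473.78997802734375, 384.83587646484375), (72.34711456298828, 131.12472534179688), 33.53464889526367)
scene tub_red 0.75 [128. 342.] cent@.031 [0.346 0.361 0.031] rect ((357.41131591796875, 331.4875183105469), (66.19537353515625, 133.179931640625), 38.04184341430664)
```

Run:
```python
from h import *
t=cam("top")
save(t,"t4",(225,265,140,200),12);save(t,"t5",(230,270,390,440),12);save(t,"t6",(145,205,280,350),10)
```

```text
(no output)
```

View pics/t3.png

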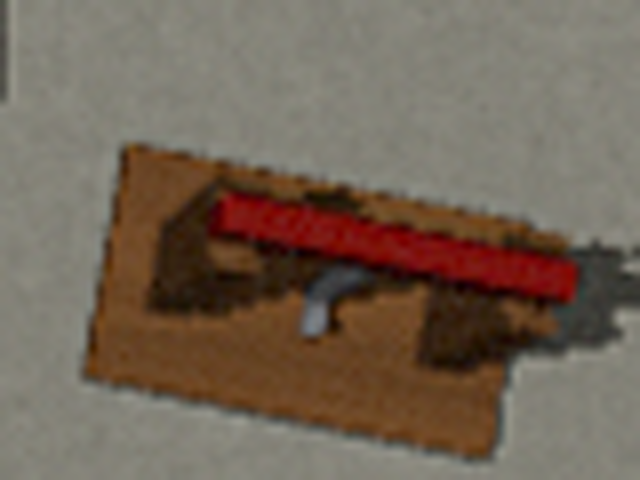

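View pics/s3.png

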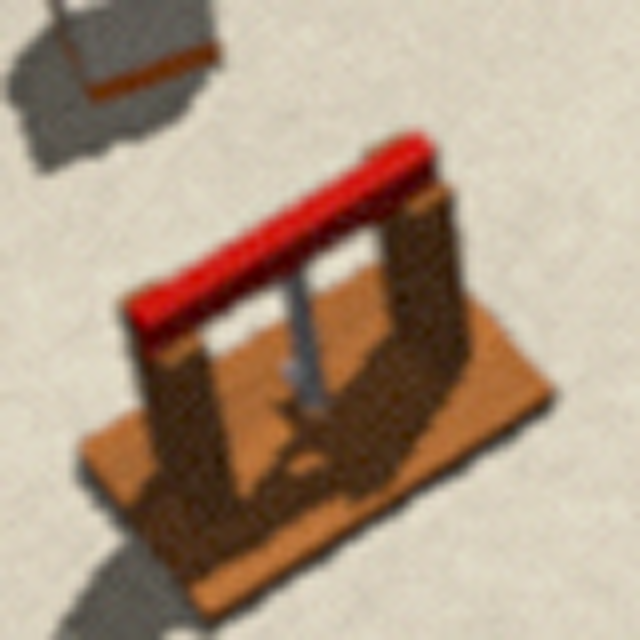

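View pics/t6.png

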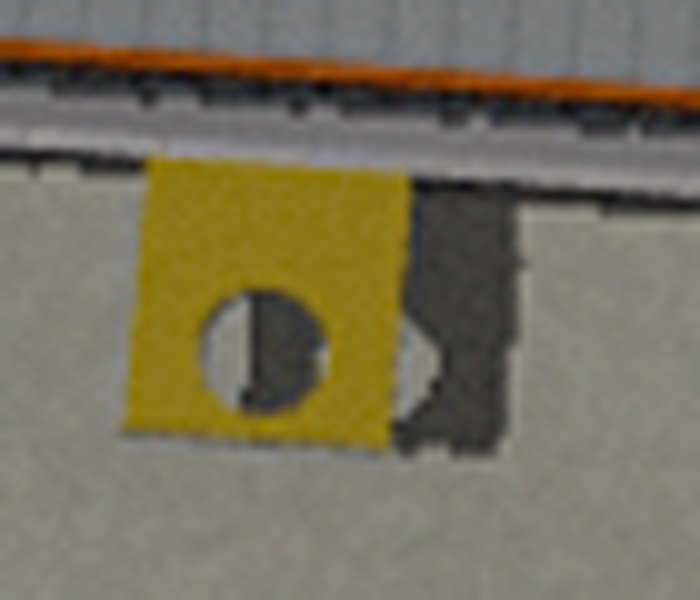

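View pics/t5.png

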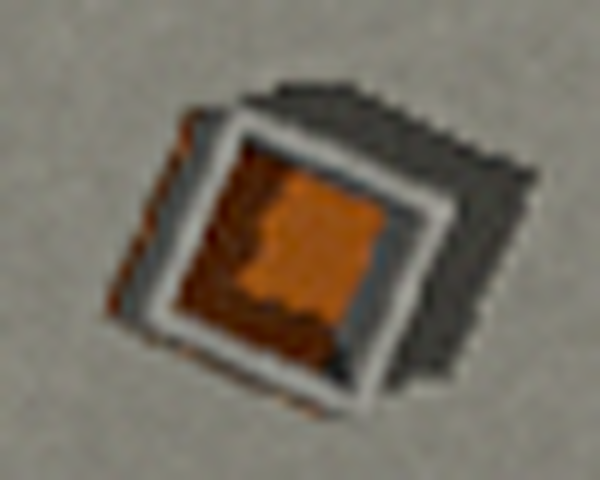

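View pics/t4.png

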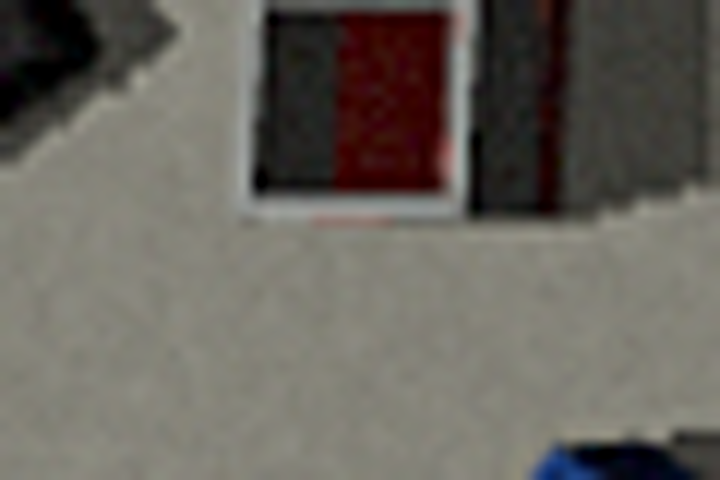

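Run:
```python
from h import *
t=cam("top")
def f(P,off,sc,z): return np.array([px2w(t,((y+.0)/sc+off[0]-.5+.5/sc,(x)/sc+off[1]-.5+.5/sc),z)[:2] for x,y in P])
O=f([(235,105),(455,205),(368,408),(150,312)],(230,390),12,.062); print("orange",O.round(4),O.mean(0),np.linalg.norm(np.diff(O,axis=0),axis=1)); e=O[0]-O[3];print(np.degrees(np.arctan2(e[1],e[0])))
e=O[0]-O[1];print(np.degrees(np.arctan2(e[1],e[0])))
Rd=f([(243,298),(319,296),(318,372),(241,373)],(150,100),4,.062);print("red",Rd.round(4),Rd.mean(0),np.linalg.norm(np.diff(Rd,axis=0),axis=1)); e=Rd[0]-Rd[3];print(np.degrees(np.arctan2(e[1],e[0])))
e=Rd[0]-Rd[1];print(np.degrees(np.arctan2(e[1],e[0])))
print("hole",f([(264,352)],(145,280),10,.056))
T=f([(150,158),(412,174),(390,450),(125,430)],(145,280),10,.056);print("tab",T.round(4));
e=T[3]-T[2];print(np.degrees(np.arctan2(e[1],e[0])))
e=T[0]-T[3];print(np.degrees(np.arctan2(e[1],e[0])))
print(w2px(t,[.588,.034,.056]))
for n,rc,z in(("jarred",(171,172),.1),("jargreen",(186,220.5),.05),("pot",(245.5,491),.085),("wash",(135,203),.17),("rest base",(0,0),.012)): print(n,px2w(t,rc,z)[:2])
s=r.read_state(); print(s["joint_positions"],s["ee_pos"],R.from_quat(s["eef_rot"]).as_matrix().round(3))
```

```text
orange [[ 0.4337 -0.2499]
 [ 0.4106 -0.2993]
 [ 0.3649 -0.2776]
 [ 0.3868 -0.2288]] [ 0.39898501 -0.26389051] [0.05460247 0.05058746 0.05353564]
-24.180256417516713
64.90938454810976
red [[0.4784 0.4434]
 [0.4793 0.3899]
 [0.4265 0.3883]
 [0.4262 0.4421]] [0.4526141  0.41594463] [0.05349447 0.05284155 0.0538665 ]
1.4274096958750921
91.03600111459238
hole [[0.60156555 0.03568245]]
tab [[ 6.583e-01  6.840e-02]
 [ 6.528e-01 -6.700e-03]
 [ 5.730e-01 -1.000e-04]
 [ 5.795e-01  7.520e-02]]
85.09787149617661
-4.9023951988312655
(np.float64(184.4511843071695), np.float64(306.5400697786811))
jarred [0.62187185 0.40190628]
jargreen [0.58687755 0.28104649]
pot [ 0.41226727 -0.46403294]
wash [0.70216507 0.29586568]
rest base [1.20339721 1.02003736]
[ 1.23942915  0.33219748 -0.06470782  1.46011939  0.02161561  1.34991268
 -0.0885161 ] [ 0.18994637 -0.5954463   0.22256785] [[ 0.304  0.     0.953]
 [-0.953 -0.     0.304]
 [ 0.    -1.     0.   ]]
```

```bash
cat >> h.py <<'E'
import json,os
def rot(a,xd):
    a=np.array(a,float);a/=np.linalg.norm(a); x=np.array(xd,float); x-=a*(x@a); x/=np.linalg.norm(x)
    return np.c_[x,a,np.cross(x,a)]
def down(yaw): y=np.radians(yaw); return rot((0,0,-1),(np.cos(y),np.sin(y),0))
CMD="cmd.json"
def plan(pos,Rm,base=None):
    """delta from base pose (default measured; pass 4x4 commanded)"""
    T=wpose() if base is None else base
    d=T[:3,:3].T@(np.array(pos)-T[:3,3]); rv=np.degrees(R.from_matrix(T[:3,:3].T@Rm).as_rotvec())
    print("delta",np.round(d,4).tolist()+np.round(rv,1).tolist(),"rows>=",max(np.linalg.norm(d)/.0625,np.linalg.norm(rv)/10.7).round(1))
def log():
    s=r.read_state(); L=json.load(open("log.json")) if os.path.exists("log.json") else []
    L.append([list(map(float,s["joint_positions"])),list(map(float,s["ee_pos"])),list(map(float,s["eef_rot"]))]); json.dump(L,open("log.json","w"))
    print("t",round(float(s["time"]),2),"pos",np.round(s["ee_pos"],4),"q",np.round(s["joint_positions"],2),"F",np.round(s["ft_force"],1),"w",round(float(s["width"]),4)); M=wpose(s)[:3,:3];print("tool x",M[:,0].round(3),"y",M[:,1].round(3))
E
python3 - <<'E'
from h import *
log()
plan((.26,-.36,.26),down(-50))
E
```

```text
t 1.95 pos [ 0.1899 -0.5954  0.2226] q [ 1.24  0.33 -0.06  1.46  0.02  1.35 -0.09] F [-0.3  0.7  0.6] w 0.0873
tool x [ 0.304 -0.953  0.   ] y [ 0. -0. -1.]
delta [-0.203, -0.0374, 0.1383, 0.0, -22.3, 0.0] rows>= 4.0
```

>>> arm_command(
  deltas=[-0.203,-0.037,0.138,0,-22.3,0,-0.203,-0.037,0.138,0,-22.3,0,-0.203,-0.037,0.138,0,-22.3,0,-0.203,-0.037,0.138,0,-22.3,0,-0.203,-0.037,0.138,0,-22.3,0,-0.203,-0.037,0.138,0,-22.3,0],
  hand=1,
)

```text
time: 2.7
ee_pos: [0.2595, -0.3605, 0.2598]
eef_rot: [0.641, -0.299, 0.299, -0.641]
ft_force: [0.6, -0.5, 0.0]
width: 0.0871
```

Run:
```python
from h import *
log()
plan((.586,-.349,.22),down(-12.2))
```

```text
t 2.7 pos [ 0.2595 -0.3605  0.2598] q [ 1.12 -0.08 -0.26  1.84 -0.02  1.38 -0.01] F [ 0.6 -0.5  0. ] w 0.0871
tool x [ 0.643 -0.766  0.001] y [ 0.    -0.001 -1.   ]
delta [0.201, 0.0398, 0.2576, 0.0, -37.8, 0.0] rows>= 5.3
```

>>> arm_command(
  deltas=[0.201,0.04,0.258,0,-37.8,0,0.201,0.04,0.258,0,-37.8,0,0.201,0.04,0.258,0,-37.8,0,0.201,0.04,0.258,0,-37.8,0,0.201,0.04,0.258,0,-37.8,0,0.201,0.04,0.258,0,-37.8,0,0.201,0.04,0.258,0,-37.8,0],
)

```text
time: 3.58
ee_pos: [0.5869, -0.3488, 0.2172]
eef_rot: [-0.703, 0.076, -0.074, 0.704]
ft_force: [-0.2, 0.2, -0.6]
width: 0.0866
```

Run:
```python
from h import *
log()
p=cam("wrist"); save(p,"w1")
for z in (.127,): 
    for y in(-60,0,60):
        h=np.radians(-12.2); c=np.array([.586,-.349]); q=c+y/1000*np.array([-np.sin(h),np.cos(h)]); print(y,w2px(p,[*q,z]))
```

```text
t 3.58 pos [ 0.5869 -0.3488  0.2172] q [ 0.76  0.5  -0.43  1.27  0.2   1.41  0.13] F [-0.2  0.2 -0.6] w 0.0866
tool x [ 0.977 -0.212 -0.002] y [-0.002  0.002 -1.   ]
-60 (np.float64(261.88771613159173), np.float64(315.9820094361738))
0 (np.float64(199.1285529082686), np.float64(315.90250349103934))
60 (np.float64(127.99328578941521), np.float64(315.812386345523))
```

View pics/w1.png

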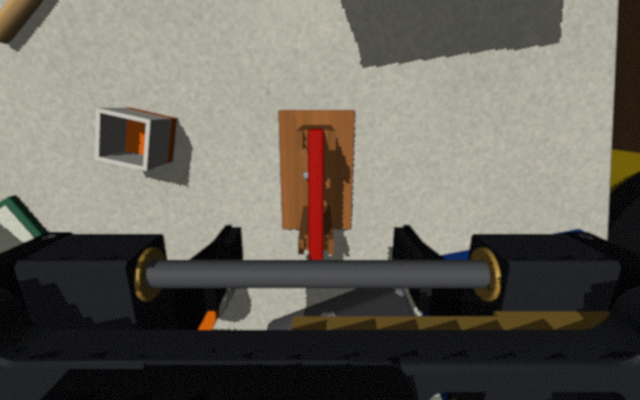

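>>> arm_command(
  deltas=[-0.001,0.06,0,0,0,0,-0.001,0.1,0,0,0,0,-0.001,0.119,0,0,0,0,-0.001,0.119,0,0,0,0],
)

```text
time: 4.12
ee_pos: [0.5846, -0.3489, 0.1003]
eef_rot: [0.703, -0.076, 0.075, -0.703]
ft_force: [0.3, 0.6, 0.5]
width: 0.0872
```

>>> arm_command(
  deltas=[0,0,0,0,0,0,0,0,0,0,0,0,0,0,0,0,0,0,0,0,0,0,0,0,0,0,0,0,0,0,0,0,0,0,0,0],
  hand=0,
  grip_force=50,
)

```text
time: 4.88
ee_pos: [0.5856, -0.348, 0.1005]
eef_rot: [-0.703, 0.075, -0.075, 0.703]
ft_force: [-0.0, 0.0, -0.4]
width: 0.0349
```

Run:
```python
from h import *
log()
p=cam("wrist"); save(p,"w2")
```

```text
t 4.88 pos [ 0.5856 -0.348   0.1005] q [ 0.76  0.57 -0.42  1.42  0.24  1.2   0.1 ] F [-0.   0.  -0.4] w 0.0349
tool x [ 0.977 -0.211 -0.   ] y [-0.  0. -1.]
```

View pics/w2.png

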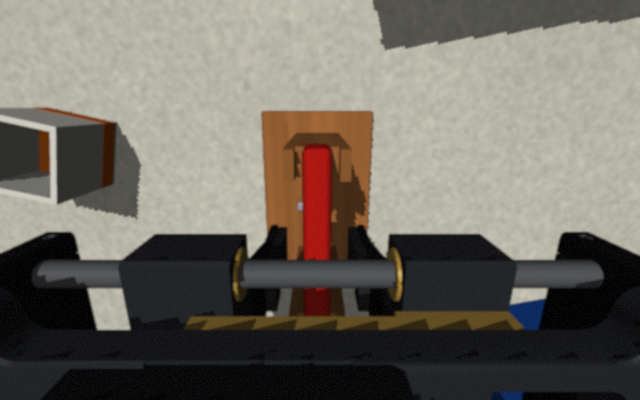

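Width 35 mm and still closing; wait for contact.

>>> arm_command(
  deltas=[0,0,0,0,0,0,0,0,0,0,0,0,0,0,0,0,0,0,0,0,0,0,0,0],
)

```text
time: 5.42
ee_pos: [0.5856, -0.3481, 0.1006]
eef_rot: [0.703, -0.075, 0.075, -0.703]
ft_force: [-0.2, -0.3, -0.4]
width: 0.0135
```

Run:
```python
from h import *
log()
```

```text
t 5.42 pos [ 0.5856 -0.3481  0.1006] q [ 0.76  0.57 -0.42  1.42  0.24  1.2   0.1 ] F [-0.2 -0.3 -0.4] w 0.0135
tool x [ 0.977 -0.211  0.   ] y [ 0. -0. -1.]
```

>>> arm_command(
  deltas=[0,-0.02,0,0,0,0,0,-0.05,0,0,0,0,0,-0.1,0,0,0,0,0,-0.15,0,0,0,0,0,-0.15,0,0,0,0],
)

```text
time: 6.05
ee_pos: [0.5875, -0.3486, 0.2572]
eef_rot: [0.704, -0.072, 0.078, -0.702]
ft_force: [0.5, -0.6, -1.5]
width: 0.0134
```

Run:
```python
from h import *
log()
plan((.6046,.0354,.22),down(-4.9))
```

```text
t 6.05 pos [ 0.5875 -0.3486  0.2572] q [ 0.76  0.48 -0.43  1.22  0.2   1.47  0.14] F [ 0.5 -0.6 -1.5] w 0.0134
tool x [ 0.977 -0.211  0.009] y [ 0.008 -0.004 -1.   ]
delta [-0.0648, 0.0357, 0.379, 0.2, -7.3, 0.5] rows>= 6.2
```

>>> arm_command(
  deltas=[-0.008,0,0.05,0,-1,0,-0.018,0,0.11,0,-2,0,-0.029,0,0.17,0,-4,0,-0.039,0,0.23,0,-5,0,-0.05,0.005,0.29,0,-6,0,-0.06,0.02,0.345,0,-7.3,0,-0.065,0.035,0.379,0,-7.3,0,-0.065,0.035,0.379,0,-7.3,0],
)

```text
time: 7.05
ee_pos: [0.6009, 0.0399, 0.2145]
eef_rot: [-0.706, 0.029, -0.027, 0.707]
ft_force: [-0.6, -0.1, -0.1]
width: 0.0135
```

Run:
```python
from h import *
log()
p=cam("top"); save(p,"t7",(120,220,260,360),6)
s=cam("scene"); save(s,"s7",(120,240,290,430),5)
w=cam("wrist"); save(w,"w7")
plan((.6046,.0354,.155),down(-4.9))
```

```text
t 7.05 pos [0.6009 0.0399 0.2145] q [ 0.36  0.35 -0.63  1.51  0.21  1.35 -0.37] F [-0.6 -0.1 -0.1] w 0.0135
tool x [ 0.997 -0.08  -0.002] y [-0.002  0.001 -1.   ]
delta [0.0022, 0.0608, 0.0009, 0.0, -0.1, 0.0] rows>= 1.0
```

View pics/s7.png

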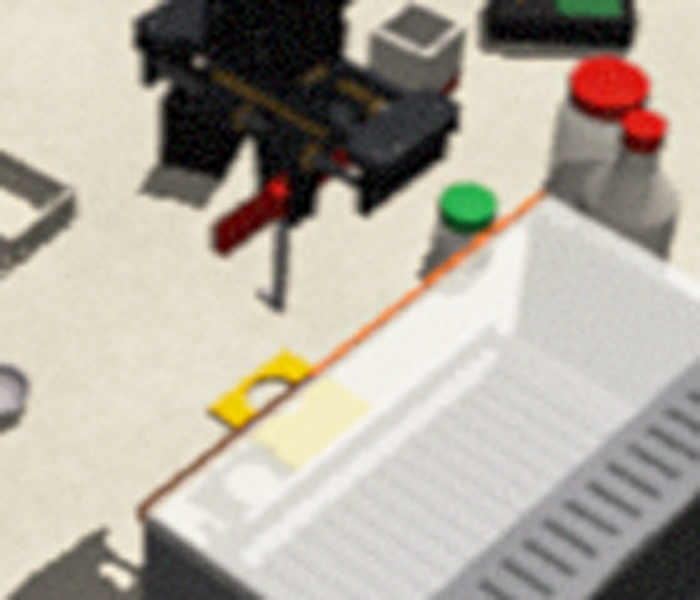

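View pics/w7.png

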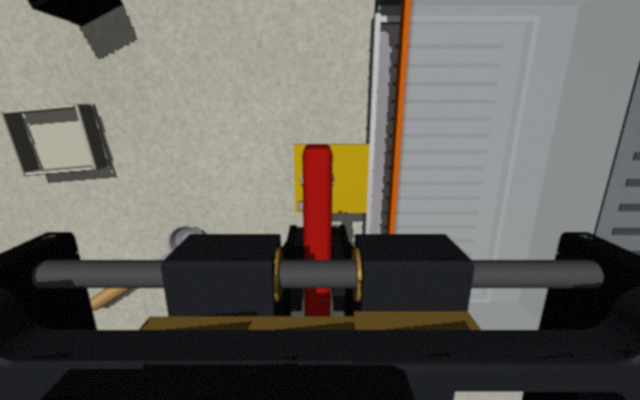

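>>> arm_command(
  deltas=[0.002,0.03,0.001,0,0,0,0.002,0.06,0.001,0,0,0,0.002,0.06,0.001,0,0,0,0.002,0.06,0.001,0,0,0],
)

```text
time: 7.7
ee_pos: [0.605, 0.0362, 0.1571]
eef_rot: [0.706, -0.03, 0.031, -0.706]
ft_force: [-0.7, 0.5, -1.3]
width: 0.0136
```

Run:
```python
from h import *
log()
s=cam("scene"); save(s,"s8",(140,220,300,380),8)
p=cam("top"); save(p,"t8",(140,220,270,350),8)
T=wpose(); tip=T[:3,3]+T[:3,1]*.0795
print(tip,np.array(w2px(s,tip))-[140,300], [ (np.array(w2px(s,[.6016,.0357,.056]))-[140,300]).round(1)])
plan((.6046,.0354,.1095),down(-4.9))
```

```text
t 7.7 pos [0.605  0.0362 0.1571] q [ 0.35  0.4  -0.62  1.57  0.24  1.24 -0.39] F [-0.7  0.5 -1.3] w 0.0136
tool x [ 0.996 -0.087  0.002] y [ 0.002 -0.    -1.   ]
[0.60537321 0.03667276 0.07779635] [54.66393925 45.5281262 ] [array([59. , 44.2])]
delta [-0.0006, 0.0478, -0.0013, -0.0, -0.0, 0.1] rows>= 0.8
```

View pics/s8.png

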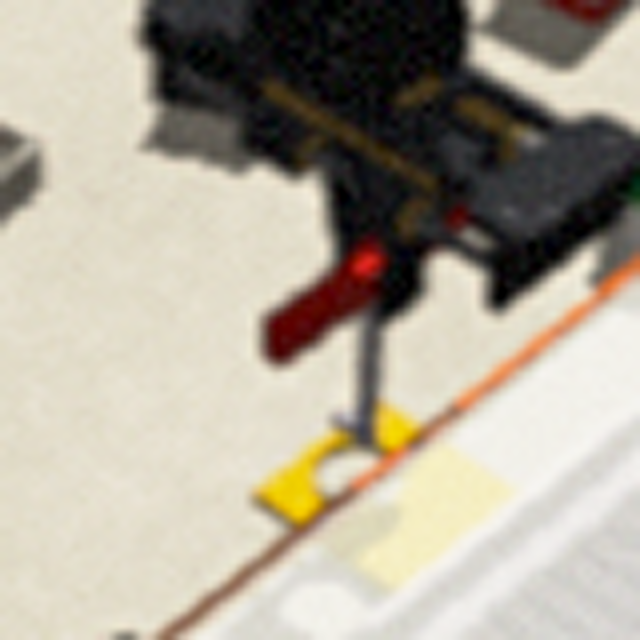

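View pics/t8.png

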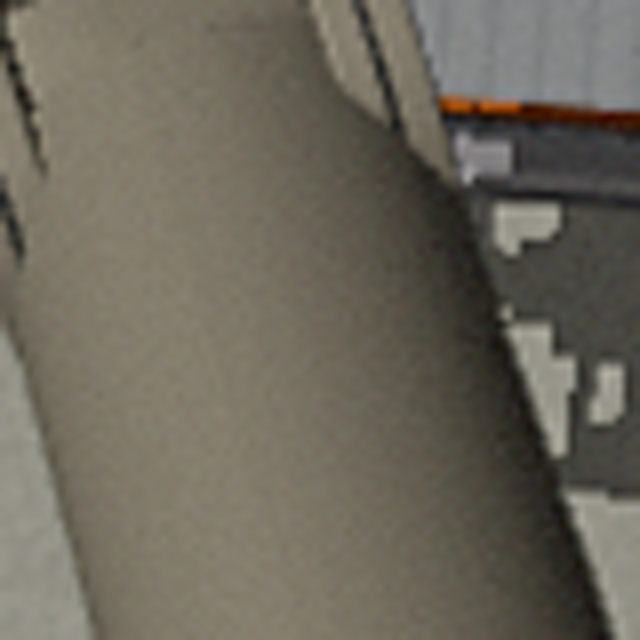

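>>> arm_command(
  deltas=[-0.001,0.01,-0.001,0,0,0,-0.001,0.02,-0.001,0,0,0,-0.001,0.028,-0.001,0,0,0,-0.001,0.028,-0.001,0,0,0],
)

```text
time: 8.3
ee_pos: [0.6027, 0.0359, 0.1265]
eef_rot: [0.707, -0.031, 0.03, -0.706]
ft_force: [0.1, 0.0, -0.6]
width: 0.0135
```

>>> arm_command(
  deltas=[0,0.01,0,0,0,0,0,0.02,0,0,0,0,0,0.02,0,0,0,0,0,0.02,0,0,0,0],
)

```text
time: 8.8
ee_pos: [0.6033, 0.0361, 0.1076]
eef_rot: [-0.706, 0.03, -0.03, 0.706]
ft_force: [0.5, -0.3, -2.3]
width: 0.0136
```

Run:
```python
from h import *
log()
s=cam("scene"); save(s,"s9",(140,220,300,380),8)
import math
plan((.6046-.02,.0354+.0017,.1095),down(-4.9))
plan((.6046-.17*.9963,.0354+.17*.0854,.1095),down(-4.9))
```

```text
t 8.8 pos [0.6033 0.0361 0.1076] q [ 0.34  0.44 -0.6   1.63  0.27  1.15 -0.41] F [ 0.5 -0.3 -2.3] w 0.0136
tool x [ 0.996 -0.085  0.   ] y [ 0.  0. -1.]
delta [-0.0188, -0.0017, -0.0006, -0.0, -0.0, 0.0] rows>= 0.3
delta [-0.1688, -0.0017, -0.0006, -0.0, -0.0, 0.0] rows>= 2.7
```

View pics/s9.png

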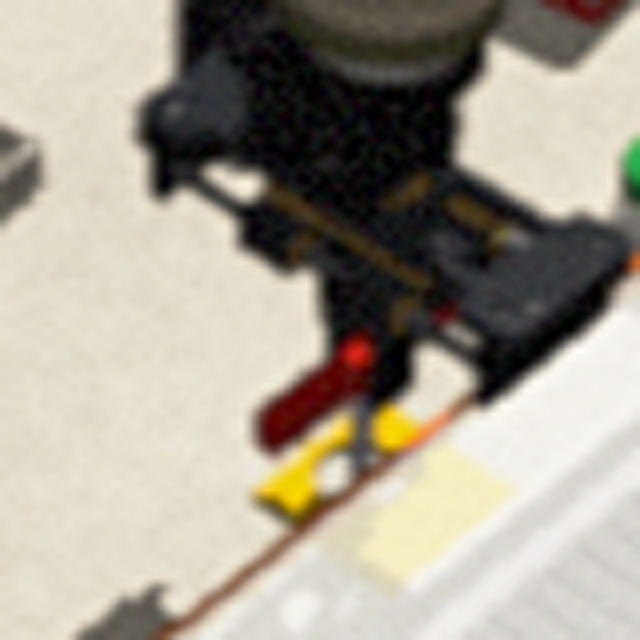

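>>> arm_command(
  deltas=[-0.01,0,0,0,0,0,-0.02,0,0,0,0,0,-0.035,0,0,0,0,0,-0.05,0,0,0,0,0,-0.065,0,0,0,0,0,-0.08,0,0,0,0,0,-0.095,0,0,0,0,0,-0.11,0,0,0,0,0],
)

```text
time: 9.85
ee_pos: [0.4929, 0.0454, 0.1078]
eef_rot: [0.707, -0.03, 0.031, -0.706]
ft_force: [2.9, -0.7, 0.3]
width: 0.0136
```

>>> arm_command(
  deltas=[-0.01,0,0,0,0,0,-0.02,0,0,0,0,0,-0.03,0,0,0,0,0,-0.04,0,0,0,0,0,-0.05,0,0,0,0,0,-0.056,0,0,0,0,0,-0.056,0,0,0,0,0],
)

```text
time: 10.72
ee_pos: [0.4369, 0.0502, 0.1073]
eef_rot: [0.707, -0.031, 0.03, -0.706]
ft_force: [-0.0, 0.5, -1.3]
width: 0.0135
```

Run:
```python
from h import *
log()
s=cam("scene"); save(s,"s10",(80,280,230,470),3)
```

```text
t 10.72 pos [0.4369 0.0502 0.1073] q [ 0.46  0.08 -0.69  2.04  0.06  1.05 -0.34] F [-0.   0.5 -1.3] w 0.0135
tool x [ 0.996 -0.085 -0.001] y [-0.001 -0.    -1.   ]
```

View pics/s10.png

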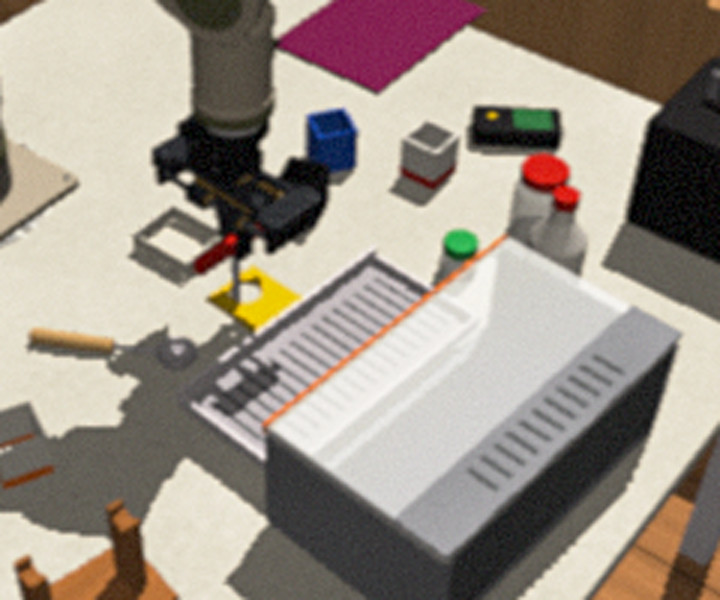

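>>> arm_command(
  deltas=[-0.004,0,0,0,0,0,-0.008,0,0,0,0,0,-0.008,0,0,0,0,0],
)

```text
time: 11.15
ee_pos: [0.4328, 0.0506, 0.1083]
eef_rot: [-0.706, 0.028, -0.033, 0.707]
ft_force: [13.4, -1.1, -8.7]
width: 0.0136
```

>>> arm_command(
  deltas=[-0.003,0,0,0,0,0,-0.003,0,0,0,0,0],
)

```text
time: 11.4
ee_pos: [0.4303, 0.0509, 0.1085]
eef_rot: [-0.706, 0.028, -0.033, 0.707]
ft_force: [15.3, -2.2, -9.6]
width: 0.0138
```

Run:
```python
from h import *
log()
```

```text
t 11.4 pos [0.4303 0.0509 0.1085] q [ 0.46  0.05 -0.69  2.06  0.04  1.04 -0.33] F [15.3 -2.2 -9.6] w 0.0138
tool x [ 0.996 -0.086  0.008] y [ 0.008  0.001 -1.   ]
```

>>> arm_command(
  deltas=[0.008,0,0,0,0,0,0.015,0,0,0,0,0,0.015,0,0,0,0,0],
)

```text
time: 11.78
ee_pos: [0.4416, 0.05, 0.1071]
eef_rot: [-0.706, 0.031, -0.03, 0.707]
ft_force: [-0.8, -0.5, -1.0]
width: 0.0136
```

Run:
```python
from h import *
log()
s=cam("scene"); save(s,"s11",(130,210,270,350),8)
w=cam("wrist"); save(w,"w11")
T=wpose();B=T[:3,3]-T[:3,1]*.0155; print((np.array(w2px(s,T[:3,3]+T[:3,1]*.0795))-[130,270])*8)
```

```text
t 11.78 pos [0.4416 0.05   0.1071] q [ 0.46  0.09 -0.69  2.02  0.06  1.05 -0.35] F [-0.8 -0.5 -1. ] w 0.0136
tool x [ 0.996 -0.086 -0.001] y [-0.001  0.    -1.   ]
[412.01209606 316.18078563]
```

View pics/s11.png

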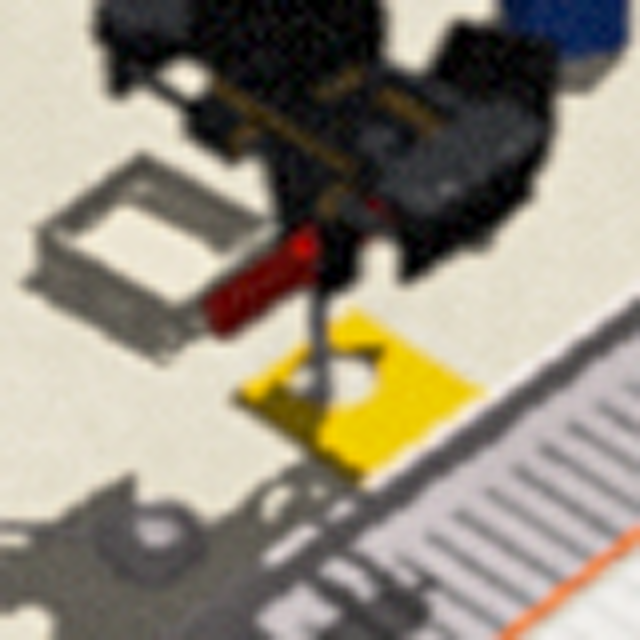

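View pics/w11.png

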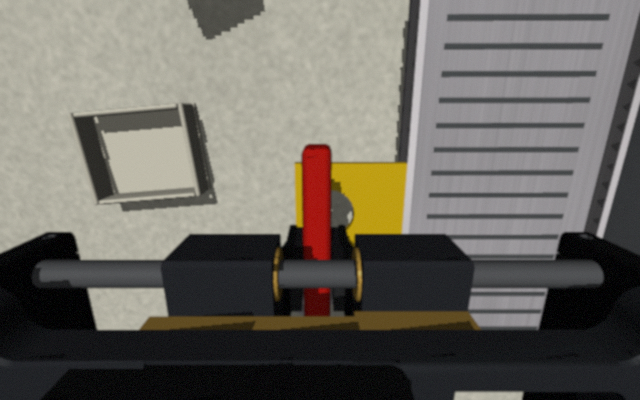

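>>> arm_command(
  deltas=[0.004,0,0,0,0,0,0.004,-0.01,0,0,0,0,0.004,-0.02,0,0,0,0,0.004,-0.03,0,0,0,0,0.004,-0.03,0,0,0,0],
)

```text
time: 12.5
ee_pos: [0.4464, 0.0495, 0.1386]
eef_rot: [0.707, -0.03, 0.031, -0.706]
ft_force: [-0.5, 0.9, -1.6]
width: 0.0135
```

>>> arm_command(
  deltas=[0,-0.03,0,0,0,0,0,-0.06,0,0,0,0,0,-0.1,0,0,0,0,0,-0.12,0,0,0,0],
)

```text
time: 13.0
ee_pos: [0.4462, 0.0496, 0.2594]
eef_rot: [0.707, -0.03, 0.031, -0.706]
ft_force: [0.2, 0.1, -0.9]
width: 0.0136
```

Run:
```python
from h import *
log()
s=cam("scene"); save(s,"s12",(80,280,230,470),3)
plan((.5856,-.3481,.25),down(-12.2))
t=cam("top"); save(t,"t12")
```

```text
t 13.0 pos [0.4462 0.0496 0.2594] q [ 0.49 -0.06 -0.67  1.81 -0.03  1.37 -0.25] F [ 0.2  0.1 -0.9] w 0.0136
tool x [ 0.996 -0.086  0.002] y [ 0.002 -0.    -1.   ]
delta [0.1721, 0.0119, -0.3846, -0.0, 7.3, 0.2] rows>= 6.7
```

View pics/s12.png

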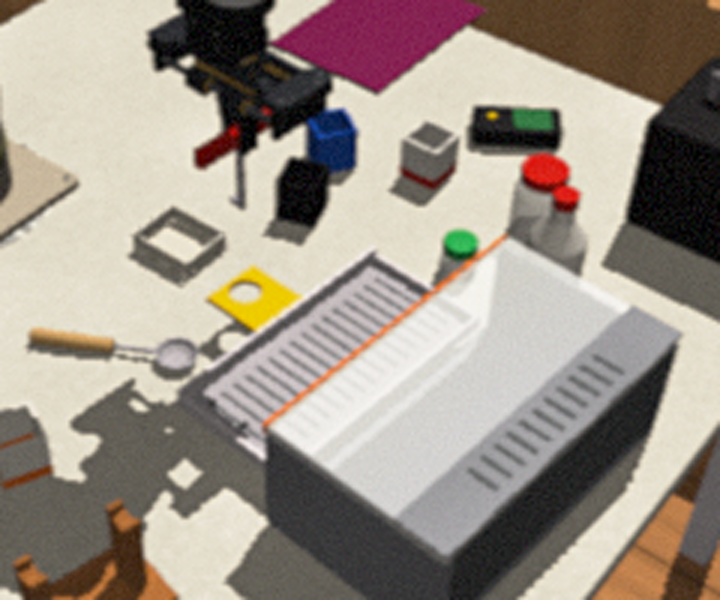

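View pics/t12.png

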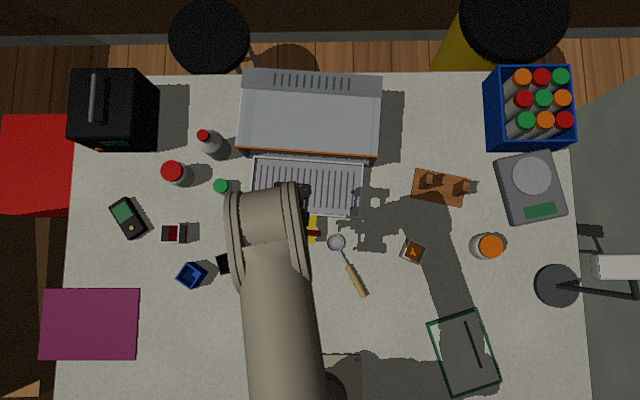

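>>> arm_command(
  deltas=[0.022,0,-0.05,0,1,0,0.047,0,-0.105,0,2,0,0.072,0,-0.16,0,3,0,0.098,0,-0.22,0,4,0,0.125,0,-0.28,0,5,0,0.15,0.005,-0.335,0,6,0,0.172,0.012,-0.384,0,7.3,0,0.172,0.012,-0.384,0,7.3,0],
)

```text
time: 14.1
ee_pos: [0.5826, -0.3525, 0.2403]
eef_rot: [-0.703, 0.079, -0.075, 0.703]
ft_force: [0.1, 1.1, -2.0]
width: 0.0133
```

Run:
```python
from h import *
log()
s=cam("scene"); save(s,"s13",(210,310,200,320),6)
plan((.5856,-.3481,.2),down(-12.2))
T=wpose();tip=T[:3,3]+T[:3,1]*.0795;a=np.array(w2px(s,tip));print((a-[210,200])*6)
for e in(-.06,.06):
  b=T[:3,3]-T[:3,1]*(.0155+.0)+T[:3,2]*e; print((np.array(w2px(s,b))-[210,200])*6)
```

```text
t 14.1 pos [ 0.5826 -0.3525  0.2403] q [ 0.72  0.48 -0.37  1.24  0.17  1.45  0.16] F [ 0.1  1.1 -2. ] w 0.0133
tool x [ 0.976 -0.218 -0.006] y [-0.006  0.001 -1.   ]
delta [0.0021, 0.0418, 0.0016, -0.1, -0.2, -0.3] rows>= 0.7
[235.98909626 318.0213371 ]
[167.42597914 168.57483659]
[ 29.87900561 412.99696855]
```

View pics/s13.png

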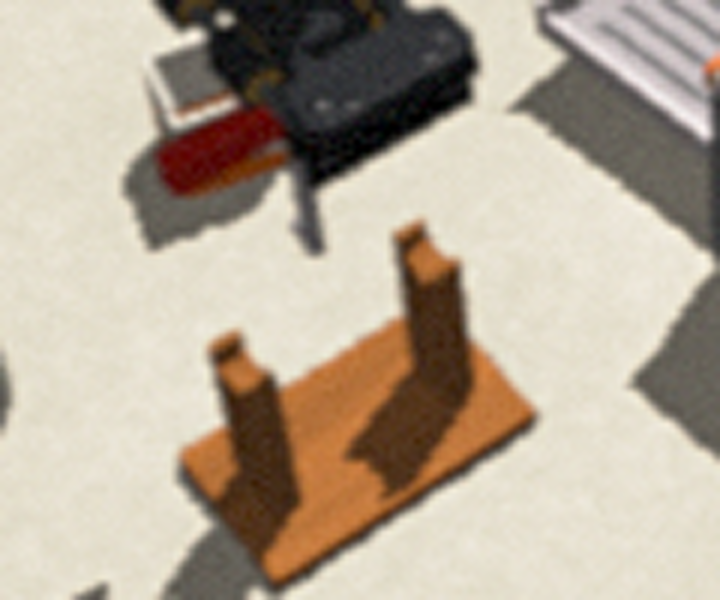

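>>> arm_command(
  deltas=[0.002,0.042,0.002,0,0,0,0.002,0.042,0.002,0,0,0,0.002,0.042,0.002,0,0,0],
)

```text
time: 14.52
ee_pos: [0.587, -0.3456, 0.2049]
eef_rot: [0.703, -0.074, 0.075, -0.703]
ft_force: [0.1, -0.6, 0.3]
width: 0.0132
```

Run:
```python
from h import *
log()
plan((.5856,-.3481,.102),down(-12.2))
```

```text
t 14.53 pos [ 0.587  -0.3456  0.2049] q [ 0.72  0.49 -0.37  1.3   0.17  1.38  0.14] F [ 0.1 -0.6  0.3] w 0.0132
tool x [ 0.978 -0.21   0.001] y [ 0.001 -0.    -1.   ]
delta [-0.001, 0.1029, -0.0028, 0.0, 0.1, 0.1] rows>= 1.6
```

>>> arm_command(
  deltas=[-0.001,0.04,-0.002,0,0,0,-0.001,0.08,-0.002,0,0,0,-0.001,0.08,-0.002,0,0,0,-0.001,0.08,-0.002,0,0,0],
)

```text
time: 15.02
ee_pos: [0.5866, -0.3484, 0.1266]
eef_rot: [0.704, -0.074, 0.076, -0.703]
ft_force: [-0.2, -0.1, -0.8]
width: 0.0136
```

Run:
```python
from h import *
log()
plan((.5856,-.3481,.102),down(-12.2))
s=cam("scene"); save(s,"s14",(210,310,200,320),6)
plan((.5856,-.3481,.102),down(-12.2))
```

```text
t 15.03 pos [ 0.5866 -0.3484  0.1266] q [ 0.72  0.54 -0.36  1.4   0.2   1.24  0.13] F [-0.2 -0.1 -0.8] w 0.0136
tool x [ 0.977 -0.211  0.003] y [ 0.003 -0.002 -1.   ]
delta [-0.0011, 0.0245, 0.0001, 0.1, -0.0, 0.2] rows>= 0.4
delta [-0.0013, 0.0248, 0.0002, 0.1, -0.0, 0.2] rows>= 0.4
```

View pics/s14.png

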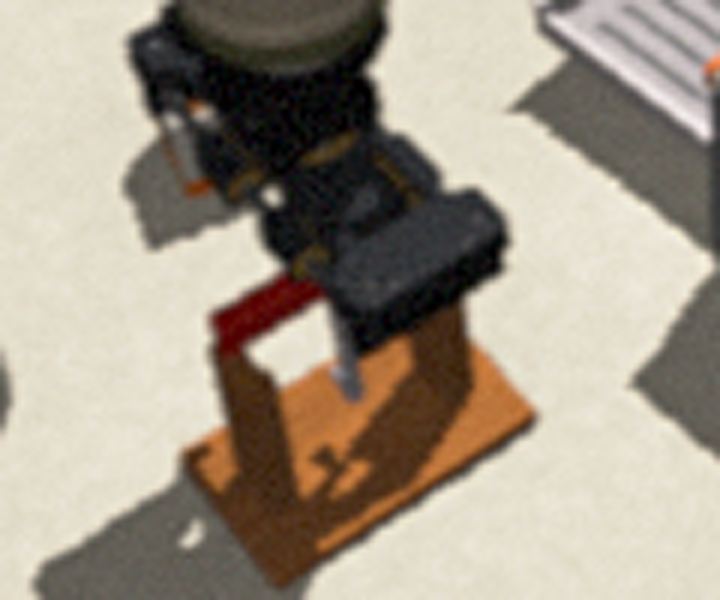

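>>> arm_command(
  deltas=[-0.001,0.012,0,0,0,0,-0.001,0.024,0,0,0,0,-0.001,0.024,0,0,0,0,-0.001,0.024,0,0,0,0],
)

```text
time: 15.58
ee_pos: [0.5847, -0.348, 0.1001]
eef_rot: [0.703, -0.075, 0.076, -0.703]
ft_force: [-1.1, 0.5, 4.9]
width: 0.0132
```

Run:
```python
from h import *
log()
```

```text
t 15.57 pos [ 0.5847 -0.348   0.1001] q [ 0.72  0.56 -0.36  1.42  0.2   1.19  0.13] F [-1.1  0.5  4.9] w 0.0132
tool x [ 0.977 -0.212  0.001] y [ 0.001 -0.001 -1.   ]
```

Seated (5 N up). Release.

>>> arm_command(
  deltas=[0,0,0,0,0,0,0,0,0,0,0,0,0,0,0,0,0,0,0,0,0,0,0,0,0,0,0,0,0,0,0,0,0,0,0,0],
  hand=0.6,
)

```text
time: 16.32
ee_pos: [0.5843, -0.3478, 0.0995]
eef_rot: [0.703, -0.075, 0.075, -0.703]
ft_force: [0.5, 0.2, -0.3]
width: 0.0516
```

>>> arm_command(
  deltas=[0,-0.03,0,0,0,0,0,-0.07,0,0,0,0,0,-0.12,0,0,0,0,0,-0.15,0,0,0,0,0,-0.15,0,0,0,0],
  hand=1,
)

```text
time: 16.95
ee_pos: [0.5854, -0.3482, 0.2527]
eef_rot: [0.704, -0.074, 0.077, -0.702]
ft_force: [-0.9, 0.0, -0.0]
width: 0.0858
```

Run:
```python
from h import *
log()
w=cam("wrist"); save(w,"w15")
s=cam("scene"); save(s,"s15",(210,310,200,320),6)
```

```text
t 16.95 pos [ 0.5854 -0.3482  0.2527] q [ 0.72  0.47 -0.37  1.23  0.17  1.46  0.16] F [-0.9  0.  -0. ] w 0.0858
tool x [ 0.977 -0.212  0.005] y [ 0.004 -0.002 -1.   ]
```

View pics/w15.png

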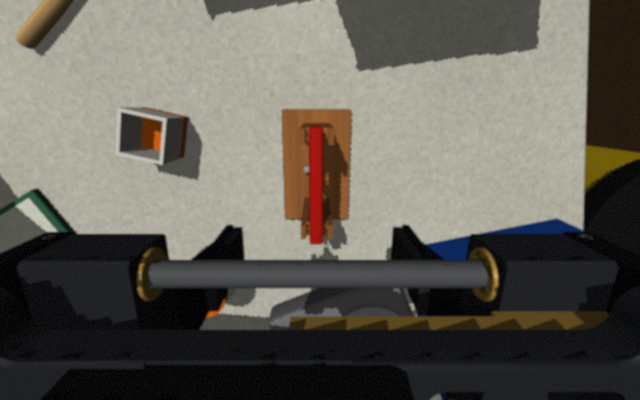

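View pics/s15.png

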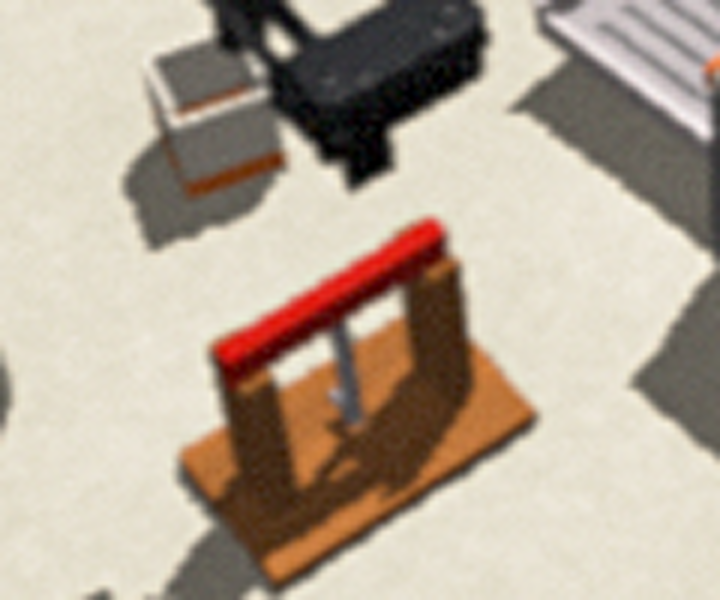

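```bash
cat > fk.py <<'E'
import json,numpy as np
from scipy.optimize import least_squares
from scipy.spatial.transform import Rotation as R
def rz(a): c,s=np.cos(a),np.sin(a); return np.array([[c,-s,0],[s,c,0],[0,0,1]])
def ry(a): c,s=np.cos(a),np.sin(a); return np.array([[c,0,s],[0,1,0],[-s,0,c]])
def fk(q,p,sg):
    o1,h,L2,a,L3,b,L4,o7,x0,y0=p
    M=rz(sg[0]*q[0]+o1); X=np.array([x0,y0,h]); 
    pts=[X]
    M=M@ry(q[1])@rz(sg[1]*q[2]); X=X+M@[a,0,L2]; pts.append(X)
    M=M@ry(q[3])@rz(sg[2]*q[4]); X=X+M@[b,0,L3]; pts.append(X)
    M=M@ry(q[5])@rz(sg[3]*q[6]+o7); X=X+M@[0,0,L4]; pts.append(X)
    # tool y = M z
    Mt=np.c_[M[:,0],M[:,2],np.cross(M[:,0],M[:,2])]
    return X,Mt,pts
if __name__=="__main__":
    import itertools
    L=json.load(open("log.json")); best=None
    for sg in itertools.product([1,-1],repeat=4):
        def res(p):
            o=[]
            for q,x,e in L:
                X,M,_=fk(q,p,sg); o+=list((X-x)*5); o+=list((M-R.from_quat(e).as_matrix()).ravel())
            return o
        for o1 in(0,-2.5,2.5):
          for o7 in(0,1.57,3.14,-1.57):
            f=least_squares(res,[o1,.35,.4,0,.4,0,.3,o7,0,0])
            if best is None or f.cost<best[0]: best=(f.cost,sg,f.x)
    print(best, len(L)); json.dump([list(best[1]),list(best[2])],open("fk.json","w"))
E
python3 fk.py
```

```text
(np.float64(0.007978648257299789), (-1, -1, -1, -1), array([-5.20184367e-02,  2.26804342e-01,  4.47534593e-01,  3.85277634e-03,
        4.81495076e-01,  3.59874728e-03,  3.20599416e-01,  3.08957458e+00,
       -2.85988591e-03, -1.18009833e-02])) 18
```

```bash
cat > ik.py <<'E'
import json,numpy as np
from fk import fk
from h import rot,down
from scipy.optimize import least_squares
from scipy.spatial.transform import Rotation as R
sg,p=json.load(open("fk.json"))
lo=np.array([-2.6,-.5,-1.47,.16,-1.27,.06,-2.6]);hi=np.array([2.6,2.12,1.34,2.42,4.41,2.06,2.6])
def ik(pos,M,q0,w=.02):
    def res(q):
        X,N,_=fk(q,p,sg); return np.r_[(X-pos)*10,R.from_matrix(N.T@M).as_rotvec()*2,w*(q-q0)]
    f=least_squares(res,np.clip(q0,lo+1e-3,hi-1e-3),bounds=(lo,hi)); r_=res(f.x)[:6]
    X,N,pts=fk(f.x,p,sg)
    return f.x,np.linalg.norm(r_[:3])/10,np.degrees(np.linalg.norm(r_[3:])/2),pts
def tilt(az,el,flip=False):
    az,el=np.radians(az),np.radians(el); a=(np.cos(az)*np.cos(el),np.sin(az)*np.cos(el),-np.sin(el))
    x=np.array([-np.sin(az),np.cos(az),0])*(-1 if flip else 1); return rot(a,x)
E
python3 - <<'E'
from ik import *
q0=np.array([ 0.72,0.47,-0.37,1.23,0.17,1.46,0.16])
rng=np.random.default_rng(0)
S=np.array([.48,-.22,.03])
for az in(-150,-120,-90,-60,-30,0,15,30,45,60,90,120,150):
  for fl in(False,True):
    best=None
    for k in range(12):
        qq=q0 if k==0 else rng.uniform(lo,hi)
        q,e,ea,pts=ik(S+tilt(az,12)[:,1]*.019,tilt(az,12,fl),qq,1e-3)
        if e<.003 and ea<1 and (best is None or np.linalg.norm(q-q0)<np.linalg.norm(best[0]-q0)): best=(q,pts)
    if best: print(az,fl,best[0].round(2),"elbow",best[1][1].round(2),"wrist",best[1][2].round(2))
    else: print(az,fl,None)
E
```

```text
-150 False [-0.04  1.09  0.1   1.26  0.61  1.99 -1.11] elbow [ 0.4  -0.02  0.43] wrist [ 0.74 -0.07  0.09]
-150 True [ 0.11  1.09 -0.13  1.26  0.73  2.06  1.93] elbow [ 0.39 -0.08  0.43] wrist [ 0.74 -0.07  0.09]
-120 False [-0.11  0.93 -0.02  1.61  0.96  1.72 -1.14] elbow [0.36 0.01 0.49] wrist [0.63 0.04 0.09]
-120 True [ 0.14  0.97 -0.36  1.61  1.15  1.9   1.9 ] elbow [ 0.36 -0.08  0.48] wrist [0.63 0.04 0.09]
-90 False [-0.03  0.8  -0.23  1.99  1.43  1.58 -1.28] elbow [ 0.32 -0.02  0.54] wrist [0.48 0.08 0.09]
-90 True [ 0.    0.8  -0.26  1.99  1.44  1.6   1.86] elbow [ 0.32 -0.03  0.54] wrist [0.48 0.08 0.09]
-60 False [ 0.27  0.75 -0.46  2.35  2.06  1.59 -1.4 ] elbow [ 0.29 -0.11  0.55] wrist [0.33 0.04 0.09]
-60 True [-0.51  0.72  0.3   2.35  1.84  1.15  1.56] elbow [0.26 0.12 0.56] wrist [0.33 0.04 0.09]
-30 False None
-30 True None
0 False None
0 True None
15 False [ 2.04  1.36 -1.08  2.33 -1.27  0.29 -1.73] elbow [-0.22 -0.39  0.32] wrist [ 0.2  -0.3   0.09]
15 True [ 2.16  1.62 -1.2   2.32  0.04  0.11  0.23] elbow [-0.27 -0.37  0.21] wrist [ 0.2  -0.3   0.09]
30 False [ 1.
[... 362 characters left out ...]
.02 -0.37  0.5 ] wrist [ 0.27 -0.43  0.09]
60 False [ 0.84  0.86  0.08  1.78 -1.14  1.62 -2.06] elbow [ 0.21 -0.28  0.52] wrist [ 0.33 -0.48  0.09]
60 True [ 1.4   1.   -0.63  1.78 -0.7   1.27  0.82] elbow [ 0.04 -0.39  0.47] wrist [ 0.33 -0.48  0.09]
90 False [ 0.79  1.02 -0.05  1.41 -0.76  1.87 -2.14] elbow [ 0.25 -0.3   0.46] wrist [ 0.48 -0.52  0.09]
90 True [ 1.17  1.14 -0.63  1.4  -0.4   1.69  0.73] elbow [ 0.14 -0.39  0.41] wrist [ 0.48 -0.52  0.09]
120 False [ 1.01  1.35 -0.85  1.1  -0.    2.06 -2.46] elbow [ 0.21 -0.39  0.32] wrist [ 0.63 -0.48  0.09]
120 True [ 1.01  1.35 -0.85  1.1  -0.    2.06  0.68] elbow [ 0.21 -0.39  0.32] wrist [ 0.63 -0.48  0.09]
150 False None
150 True None
```

Run:
```python
from h import *
from ik import *
t=cam("top")
for n,rc,z in(("mat c",(290,141),0),("mat c2",(359,138),0),("mat far",(289,42),0),("device",(218,128),.03),("blue",(275,189),.062),("tableL",(300,66),0),("base",(355,280),0)): print(n,px2w(t,rc,z)[:2].round(3))
rng=np.random.default_rng(0)
q0=np.array([-.3,.8,-.2,1.6,1.4,1.6,0])
for S in((.2,.43),(.23,.43),(.26,.44)):
 for z in(.03,.2):
  for az in(-120,-105,-90,-75,-60):
   for fl in(False,True):
    best=None
    for k in range(8):
        qq=q0 if k==0 else rng.uniform(lo,hi)
        q,e,ea,pts=ik(np.array([*S,z])+tilt(az,12)[:,1]*.019,tilt(az,12,fl),qq,1e-3)
        if e<.003 and ea<1 and (best is None or np.linalg.norm(q-q0)<np.linalg.norm(best[0]-q0)): best=(q,pts)
    if best: print(S,z,az,fl,best[0].round(2),"elbow",best[1][1].round(2),"wrist",best[1][2].round(2))
    else: print(S,z,az,fl,None)
```

```text
mat c [0.292 0.518]
mat c2 [0.102 0.515]
mat far [0.297 0.808]
device [0.499 0.553]
blue [0.338 0.357]
tableL [0.265 0.735]
base [0.111 0.113]
(0.2, 0.43) 0.03 -120 False None
(0.2, 0.43) 0.03 -120 True None
(0.2, 0.43) 0.03 -105 False None
(0.2, 0.43) 0.03 -105 True None
(0.2, 0.43) 0.03 -90 False None
(0.2, 0.43) 0.03 -90 True None
(0.2, 0.43) 0.03 -75 False [-1.5   1.09  0.08  1.27  0.45  2.06 -1.23] elbow [0.04 0.38 0.43] wrist [0.12 0.71 0.09]
(0.2, 0.43) 0.03 -75 True [-1.5   1.09  0.08  1.27  0.45  2.06  1.91] elbow [0.04 0.38 0.43] wrist [0.12 0.71 0.09]
(0.2, 0.43) 0.03 -60 False [-1.35  1.05 -0.29  1.4   0.79  2.06 -1.34] elbow [0.1  0.36 0.45] wrist [0.05 0.69 0.09]
(0.2, 0.43) 0.03 -60 True [-1.35  1.05 -0.29  1.4   0.79  2.06  1.8 ] elbow [0.1  0.36 0.45] wrist [0.05 0.69 0.09]
(0.2, 0.43) 0.2 -120 False None
(0.2, 0.43) 0.2 -120 True None
(0.2, 0.43) 0.2 -105 False None
(0.2, 0.43) 0.2 -105 True None
(0.2, 0.43) 0.2 -90 False None
(0.2, 0.43) 0.2 -90 True None
(0.2, 0.43) 0.2 -75 False [-2.11  1.29  1.3   1.31  0.    2.06 -0.38] elbow [-0.2   0.37  0.35] wrist [0.12 0.7
[... 2336 characters left out ...]
3 0.36 0.44] wrist [0.11 0.7  0.09]
(0.26, 0.44) 0.2 -120 False None
(0.26, 0.44) 0.2 -120 True None
(0.26, 0.44) 0.2 -105 False None
(0.26, 0.44) 0.2 -105 True None
(0.26, 0.44) 0.2 -90 False None
(0.26, 0.44) 0.2 -90 True None
(0.26, 0.44) 0.2 -75 False [-1.89  1.1   0.95  1.22  0.24  2.06 -0.58] elbow [-0.1   0.38  0.43] wrist [0.18 0.72 0.26]
(0.26, 0.44) 0.2 -75 True [-1.89  1.1   0.95  1.22  0.24  2.06  2.56] elbow [-0.1   0.38  0.43] wrist [0.18 0.72 0.26]
(0.26, 0.44) 0.2 -60 False [-1.56  0.8   0.14  1.38  0.74  2.06 -0.93] elbow [0.02 0.31 0.54] wrist [0.11 0.7  0.26]
(0.26, 0.44) 0.2 -60 True [-1.56  0.8   0.14  1.38  0.74  2.06  2.22] elbow [0.02 0.31 0.54] wrist [0.11 0.7  0.26]
```

Run:
```python
from ik import *
rng=np.random.default_rng(0)
q0=np.array([-1.1,.8,-.2,1.9,1.4,1.5,0])
for S in((.2,.44),(.24,.42),(.36,.0),(.45,-.3)):
 for z in(.03,.2):
  for az in ((-40,-25,-10,0,15) if S[1]>.1 else (-60,-75,-90,-105)):
   o=[]
   for fl in(False,True):
    best=None
    for k in range(6):
        qq=q0 if k==0 else rng.uniform(lo,hi)
        q,e,ea,pts=ik(np.array([*S,z])+tilt(az,12)[:,1]*.019,tilt(az,12,fl),qq,1e-3)
        if e<.003 and ea<1 and (best is None or np.linalg.norm(q-q0)<np.linalg.norm(best[0]-q0)): best=(q,pts)
    o.append(best)
   if o[0] and o[1]: print(S,z,az,o[0][0].round(2),o[1][0][[4,5,6]].round(2),"elbow",o[0][1][1].round(2),"wrist",o[0][1][2].round(2))
   else: print(S,z,az,None)
```

```text
(0.2, 0.44) 0.03 -40 [-1.54  0.95 -0.16  1.58  0.92  1.85 -1.23] [1.13 2.06 1.78] elbow [0.03 0.35 0.48] wrist [-0.03  0.63  0.09]
(0.2, 0.44) 0.03 -25 [-1.55  0.88 -0.23  1.76  1.1   1.76 -1.26] [1.25 1.93 1.81] elbow [0.02 0.34 0.51] wrist [-0.07  0.56  0.09]
(0.2, 0.44) 0.03 -10 [-1.54  0.83 -0.3   1.94  1.3   1.68 -1.3 ] [1.38 1.79 1.81] elbow [0.02 0.32 0.53] wrist [-0.09  0.49  0.09]
(0.2, 0.44) 0.03 0 [-1.5   0.8  -0.36  2.07  1.46  1.65 -1.34] [1.49 1.7  1.79] elbow [0.03 0.31 0.54] wrist [-0.1   0.44  0.09]
(0.2, 0.44) 0.03 15 [-1.41  0.77 -0.44  2.25  1.73  1.64 -1.4 ] [1.69 1.56 1.73] elbow [0.06 0.3  0.55] wrist [-0.08  0.36  0.09]
(0.2, 0.44) 0.2 -40 [-1.51  0.67 -0.2   1.62  0.96  2.01 -1.03] [1.   2.06 2.07] elbow [0.03 0.27 0.58] wrist [-0.03  0.63  0.26]
(0.2, 0.44) 0.2 -25 [-1.5   0.58 -0.29  1.8   1.11  1.89 -1.02] [1.21 2.02 2.06] elbow [0.03 0.23 0.6 ] wrist [-0.07  0.56  0.26]
(0.2, 0.44) 0.2 -10 [-1.47  0.48 -0.38  1.98  1.26  1.76 -1.01] [1.32 1.84 2.11] elbow [0.03 0.19 0.62] wrist [-0.09  0.49  0.26]
(0.2, 0.44) 0.2 0 [-1.44  0.4  -0.44  2.11  1.37  1.67 -1.
[... 2772 characters left out ...]
37 -0.02  0.09]
(0.45, -0.3) 0.03 -90 [-0.43  0.8   0.38  2.08  1.31  1.15 -1.27] [1.39 1.25 1.85] elbow [0.3  0.11 0.54] wrist [ 0.45 -0.    0.09]
(0.45, -0.3) 0.03 -105 [-0.4   0.87  0.4   1.89  1.03  1.27 -1.1 ] [1.2  1.44 1.95] elbow [0.32 0.1  0.51] wrist [ 0.53 -0.02  0.09]
(0.45, -0.3) 0.2 -60 None
(0.45, -0.3) 0.2 -75 [-0.44  0.25  0.41  2.32  1.62  1.16 -1.02] [1.62 1.16 2.12] elbow [0.1  0.03 0.66] wrist [ 0.37 -0.02  0.26]
(0.45, -0.3) 0.2 -90 [-0.46  0.39  0.43  2.13  1.33  1.29 -0.93] [1.36 1.33 2.2 ] elbow [0.16 0.06 0.64] wrist [ 0.45 -0.    0.26]
(0.45, -0.3) 0.2 -105 [-0.43  0.52  0.44  1.93  1.1   1.43 -0.86] [1.18 1.52 2.24] elbow [0.21 0.07 0.61] wrist [ 0.53 -0.02  0.26]
```

Run:
```python
from h import *
plan((.399,-.264,.16),down(-24.5))
```

```text
delta [-0.1982, 0.0887, 0.0426, -0.0, 12.3, -0.1] rows>= 3.5
```

>>> arm_command(
  deltas=[-0.05,0,0.01,0,3,0,-0.1,0.02,0.02,0,6,0,-0.15,0.06,0.033,0,9,0,-0.198,0.089,0.043,0,12.3,0,-0.198,0.089,0.043,0,12.3,0,-0.198,0.089,0.043,0,12.3,0],
)

```text
time: 17.85
ee_pos: [0.4002, -0.2641, 0.1607]
eef_rot: [0.691, -0.15, 0.15, -0.691]
ft_force: [0.5, -0.7, 0.7]
width: 0.0867
```

Run:
```python
from h import *
log()
w=cam("wrist"); save(w,"w16")
for g in r.regions_of(w,"tub_orange")[:2]: print(g["conf"],np.round(g["centre"]),px2w(w,g["centre"],.04))
for c in((27,27),(27,-27),(-27,-27),(-27,27)):
    h=np.radians(-24.5);x=np.array([np.cos(h),np.sin(h)]);y=np.array([-x[1],x[0]]); print(np.round(w2px(w,[*(np.array([.399,-.264])+c[0]/1000*x+c[1]/1000*y),.062])))
t=cam("top"); save(t,"t16",(200,300,360,460),6)
```

```text
t 17.85 pos [ 0.4002 -0.2641  0.1607] q [ 0.85  0.08 -0.38  1.9   0.03  1.17  0.03] F [ 0.5 -0.7  0.7] w 0.0867
tool x [ 0.91  -0.415  0.   ] y [ 0. -0. -1.]
0.77 [191. 317.] [ 0.39960506 -0.26514531  0.04      ]
[166. 347.]
[225. 345.]
[225. 286.]
[166. 284.]
```

View pics/w16.png

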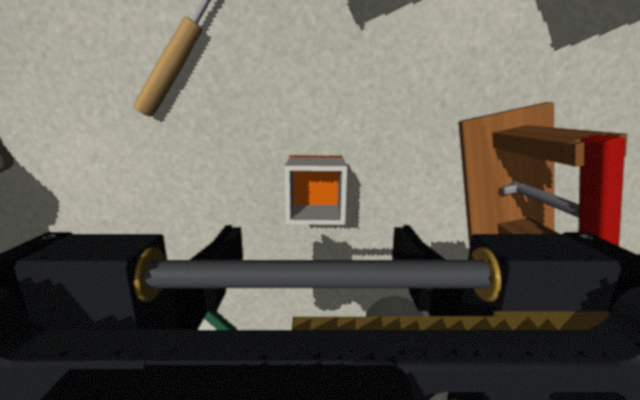

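>>> arm_command(
  deltas=[0,0.05,0,0,0,0,0,0.1,0,0,0,0,0,0.13,0,0,0,0,0,0.13,0,0,0,0],
)

```text
time: 18.5
ee_pos: [0.3996, -0.2633, 0.0291]
eef_rot: [-0.69, 0.151, -0.149, 0.692]
ft_force: [0.2, -0.9, 0.7]
width: 0.0872
```

>>> arm_command(
  deltas=[0,0,0,0,0,0,0,0,0,0,0,0,0,0,0,0,0,0,0,0,0,0,0,0,0,0,0,0,0,0,0,0,0,0,0,0],
  hand=0,
  grip_force=20,
)

```text
time: 19.25
ee_pos: [0.4, -0.2641, 0.031]
eef_rot: [0.691, -0.15, 0.15, -0.691]
ft_force: [-1.4, -0.6, 5.6]
width: 0.0535
```

Run:
```python
from h import *
log()
plan((.22,.43,.25),down(80))
plan((.43,0,.25),down(10))
```

```text
t 19.25 pos [ 0.4    -0.2641  0.031 ] q [ 0.83  0.25 -0.37  2.02  0.12  0.89 -0.03] F [-1.4 -0.6  5.6] w 0.0535
tool x [ 0.91  -0.415  0.   ] y [ 0. -0. -1.]
delta [-0.4517, -0.2194, 0.5568, 0.0, -104.5, -0.0] rows>= 12.0
delta [-0.0822, -0.2191, 0.2527, 0.0, -34.5, 0.0] rows>= 5.5
```

>>> arm_command(
  deltas=[0,-0.05,0,0,0,0,0,-0.1,0,0,0,0,0,-0.15,0,0,0,0,-0.02,-0.21,0.06,0,-8,0,-0.04,-0.219,0.12,0,-16,0,-0.06,-0.219,0.18,0,-25,0,-0.082,-0.219,0.24,0,-34.5,0,-0.082,-0.219,0.253,0,-34.5,0],
)

```text
time: 20.25
ee_pos: [0.43, 0.0035, 0.2498]
eef_rot: [0.705, 0.064, -0.063, -0.704]
ft_force: [0.7, -0.4, 0.0]
width: 0.0542
```

Run:
```python
from h import *
log()
plan((.37,.26,.25),down(45))
```

```text
t 20.25 pos [0.43   0.0035 0.2498] q [ 0.61 -0.1  -0.67  1.87 -0.06  1.36  0.14] F [ 0.7 -0.4  0. ] w 0.0542
tool x [0.984 0.179 0.001] y [ 0.001 -0.001 -1.   ]
delta [-0.0131, -0.0004, 0.2631, 0.1, -34.7, 0.0] rows>= 4.2
```

>>> arm_command(
  deltas=[-0.003,0,0.06,0,-8,0,-0.006,0,0.12,0,-16,0,-0.009,0,0.18,0,-24,0,-0.013,0,0.24,0,-32,0,-0.013,0,0.263,0,-34.7,0,-0.013,0,0.263,0,-34.7,0],
)

```text
time: 21.0
ee_pos: [0.3713, 0.2581, 0.2493]
eef_rot: [-0.654, -0.27, 0.27, 0.654]
ft_force: [0.2, -0.5, -0.5]
width: 0.0542
```

Run:
```python
from h import *
log()
plan((.22,.43,.25),down(80))
```

```text
t 21.0 pos [0.3713 0.2581 0.2493] q [ 0.33 -0.04 -1.    1.81 -0.03  1.35  0.13] F [ 0.2 -0.5 -0.5] w 0.0542
tool x [ 0.709  0.705 -0.   ] y [-0.001  0.    -1.   ]
delta [0.0139, -0.0005, 0.2285, -0.0, -35.2, -0.0] rows>= 3.7
```

>>> arm_command(
  deltas=[0.004,0,0.06,0,-9,0,0.007,0,0.12,0,-18,0,0.01,0,0.18,0,-27,0,0.014,0,0.225,0,-35,0,0.014,0,0.228,0,-35.2,0,0.014,0,0.228,0,-35.2,0],
)

```text
time: 21.75
ee_pos: [0.2228, 0.4278, 0.249]
eef_rot: [0.543, 0.453, -0.453, -0.543]
ft_force: [0.5, -0.5, -1.0]
width: 0.0537
```

```bash
python3 - <<'E'
from h import *
log()
plan((.22,.43,.034),down(80))
E
python3 fk.py
python3 - <<'E'
from ik import *
from h import *
q=np.array(r.read_state()["joint_positions"])
X,M,_=fk(q,p,sg); print(X,r.read_state()["ee_pos"])
S=np.array([.22,.43])
# simulate: down to .034, up to .2, tilt gradually
def path(seq,q):
    for pos,Rm,n in seq:
        q,e,ea,pts=ik(pos,Rm,q,.02); print(n,q.round(2),"err",round(e*1000,1),round(ea,1),"elbow",pts[1].round(2),"wrist",pts[2].round(2))
    return q
seq=[(np.array([*S,z]),down(80),f"down{z}") for z in(.25,.15,.08,.034,.1,.2)]
for el in range(90,0,-13): 
    a=tilt(-10,el); seq.append((np.array([*S,.2])+a[:,1]*.019,a,f"tilt{el}"))
a=tilt(-10,12)
for z in(.15,.1,.06,.03): seq.append((np.array([*S,z])+a[:,1]*.019,a,f"z{z}"))
path(seq,q)
E
```

```text
t 21.75 pos [0.2228 0.4278 0.249 ] q [ 0.02  0.13 -1.27  1.74  0.13  1.37  0.12] F [ 0.5 -0.5 -1. ] w 0.0537
tool x [ 0.179  0.984 -0.001] y [-0.    -0.001 -1.   ]
delta [0.0019, 0.215, 0.0031, -0.0, -0.3, -0.1] rows>= 3.4
(np.float64(0.011047138547258925), (-1, -1, -1, -1), array([-5.23472770e-02,  2.49234967e-01,  4.47716705e-01,  4.07735653e-03,
        4.80916354e-01,  5.12367709e-03,  3.41626119e-01, -3.19393964e+00,
       -2.85481039e-03, -1.26976357e-02])) 23
[0.21951475 0.42780804 0.24905441] [0.22278524 0.42782838 0.24898921]
down0.25 [ 0.01  0.14 -1.27  1.73  0.14  1.37  0.12] err 0.0 0.0 elbow [ 0.06 -0.01  0.69] wrist [0.22 0.43 0.59]
down0.15 [-0.12  0.27 -1.19  1.87  0.28  1.18  0.  ] err 0.0 0.0 elbow [ 0.12 -0.    0.68] wrist [0.22 0.43 0.49]
down0.08 [-0.22  0.38 -1.1   1.94  0.39  1.05 -0.09] err 0.0 0.0 elbow [0.16 0.02 0.66] wrist [0.22 0.43 0.42]
down0.034 [-0.28  0.46 -1.03  1.98  0.47  0.97 -0.15] err 0.0 0.0 elbow [0.19 0.04 0.65] wrist [0.22 0.43 0.38]
down0.1 [-0.19  0.35 -1.12  1.92  0.35  1.09 -0.06] err 0.0 0.0 elbow [0.15 0.01 0.67] wrist [0.22 0.43 0.4
[... 633 characters left out ...]
  0.67] wrist [-0.03  0.47  0.4 ]
tilt25 [-0.99  0.49 -0.91  2.    1.27  1.77 -0.99] err 0.0 0.0 elbow [0.12 0.16 0.64] wrist [-0.07  0.48  0.34]
tilt12 [-1.13  0.62 -0.8   2.    1.4   1.95 -1.1 ] err 0.0 0.0 elbow [0.12 0.22 0.61] wrist [-0.09  0.48  0.27]
z0.15 [-1.17  0.73 -0.75  2.    1.42  1.95 -1.2 ] err 0.0 0.0 elbow [0.13 0.26 0.58] wrist [-0.09  0.48  0.22]
z0.1 [-1.2   0.84 -0.71  1.98  1.45  1.94 -1.28] err 0.0 0.0 elbow [0.13 0.29 0.55] wrist [-0.09  0.48  0.17]
z0.06 [-1.22  0.92 -0.67  1.96  1.47  1.93 -1.34] err 0.0 0.0 elbow [0.14 0.32 0.52] wrist [-0.09  0.48  0.13]
z0.03 [-1.24  0.99 -0.65  1.94  1.49  1.92 -1.38] err 0.0 0.0 elbow [0.14 0.34 0.49] wrist [-0.09  0.48  0.1 ]
```

>>> arm_command(
  deltas=[0.001,0.05,0.002,0,0,0,0.001,0.1,0.002,0,0,0,0.001,0.15,0.002,0,0,0,0.001,0.195,0.002,0,0,0,0.001,0.21,0.002,0,0,0,0.001,0.217,0.002,0,0,0,0.001,0.217,0.002,0,0,0],
)

```text
time: 22.62
ee_pos: [0.2205, 0.4307, 0.0335]
eef_rot: [0.542, 0.454, -0.453, -0.542]
ft_force: [0.9, 0.3, -1.7]
width: 0.0538
```

Run:
```python
from h import *
log()
```

```text
t 22.62 pos [0.2205 0.4307 0.0335] q [-0.25  0.45 -1.08  1.98  0.47  0.99 -0.16] F [ 0.9  0.3 -1.7] w 0.0538
tool x [0.177 0.984 0.001] y [ 0.001  0.001 -1.   ]
```

Lower 2 mm, release, rise.

>>> arm_command(
  deltas=[0,0.003,0,0,0,0,0,0.003,0,0,0,0],
)

```text
time: 22.88
ee_pos: [0.2205, 0.4312, 0.0308]
eef_rot: [0.542, 0.455, -0.453, -0.542]
ft_force: [0.5, -0.2, 5.6]
width: 0.054
```

>>> arm_command(
  deltas=[0,0,0,0,0,0,0,0,0,0,0,0,0,0,0,0,0,0,0,0,0,0,0,0,0,0,0,0,0,0],
  hand=1,
)

```text
time: 23.5
ee_pos: [0.2196, 0.4303, 0.0295]
eef_rot: [0.542, 0.454, -0.454, -0.542]
ft_force: [-0.0, 0.2, -0.2]
width: 0.086
```

>>> arm_command(
  deltas=[0,-0.05,0,0,0,0,0,-0.11,0,0,0,0,0,-0.17,0,0,0,0,0,-0.17,0,0,0,0],
)

```text
time: 24.0
ee_pos: [0.2203, 0.4325, 0.2033]
eef_rot: [-0.542, -0.456, 0.452, 0.542]
ft_force: [0.4, -0.8, -1.0]
width: 0.0868
```

Run:
```python
from h import *
log()
w=cam("wrist"); save(w,"w17")
g=r.regions_of(w,"tub_orange"); print([(x["conf"],px2w(w,x["centre"],.04)) for x in g])
a=np.array
from ik import tilt
for el in (12,): 
    M=tilt(-10,el); plan(a([.2205,.4307,.2])+M[:,1]*.019,M)
```

```text
t 24.0 pos [0.2203 0.4325 0.2033] q [-0.02  0.2  -1.27  1.8   0.2   1.28  0.05] F [ 0.4 -0.8 -1. ] w 0.0868
tool x [0.176 0.984 0.005] y [ 0.005  0.005 -1.   ]
[(0.59, array([0.22137918, 0.43049064, 0.04      ]))]
delta [0.0006, 0.0035, -0.019, -77.9, -0.1, -0.1] rows>= 7.3
```

View pics/w17.png

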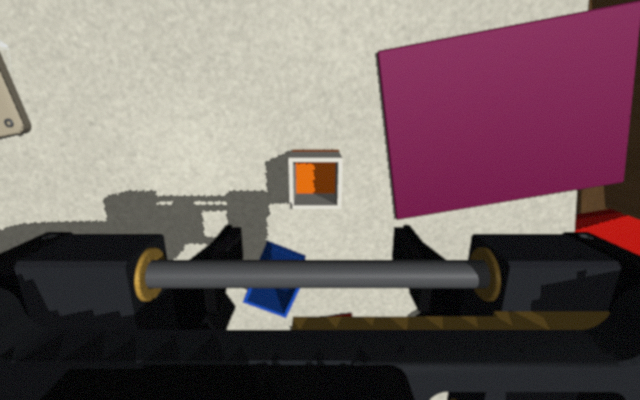

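>>> arm_command(
  deltas=[0,0,0,-8,0,0,0,0,0,-16,0,0,0,0,-0.003,-25,0,0,0,0,-0.006,-34,0,0,0,0,-0.009,-43,0,0,0,0,-0.012,-52,0,0,0,0,-0.015,-60,0,0,0,0,-0.015,-60,0,0],
)

```text
time: 25.1
ee_pos: [0.2326, 0.4275, 0.1961]
eef_rot: [0.739, 0.621, -0.17, -0.196]
ft_force: [-0.0, 0.1, 0.5]
width: 0.0873
```

Run:
```python
from h import *
log()
from ik import tilt
M=tilt(-10,12); plan(np.array([.2205,.4305,.15])+M[:,1]*.019,M)
```

```text
t 25.1 pos [0.2326 0.4275 0.1961] q [-0.89  0.46 -1.04  1.99  1.17  1.79 -0.92] F [-0.   0.1  0.5] w 0.0873
tool x [ 0.17   0.985 -0.007] y [ 0.852 -0.151 -0.501]
delta [0.0012, 0.0304, 0.0402, -18.1, 0.5, 0.0] rows>= 1.7
```

>>> arm_command(
  deltas=[0.001,0.015,0.02,-9,0,0,0.001,0.03,0.04,-18,0,0,0.001,0.03,0.04,-18,0,0,0.001,0.03,0.04,-18,0,0],
)

```text
time: 25.6
ee_pos: [0.2408, 0.428, 0.1514]
eef_rot: [0.763, 0.638, -0.068, -0.083]
ft_force: [0.3, -0.1, 0.4]
width: 0.087
```

Run:
```python
from h import *
log()
from ik import tilt
M=tilt(-10,12); ah=np.array([np.cos(np.radians(10)),-np.sin(np.radians(10)),0])
for z in (.1,.03): plan(np.array([.2205,.4305,z])-.004*ah+M[:,1]*.019,M)
w=cam("wrist"); save(w,"w18"); s=cam("scene"); save(s,"s18",(0,200,120,440),2.4)
```

```text
t 25.6 pos [0.2408 0.428  0.1514] q [-1.14  0.74 -0.83  1.99  1.36  2.03 -1.18] F [ 0.3 -0.1  0.4] w 0.087
tool x [0.177 0.984 0.002] y [ 0.962 -0.173 -0.213]
delta [-0.0012, 0.0061, 0.0553, -0.3, -0.1, -0.2] rows>= 0.9
delta [-0.0013, 0.021, 0.1237, -0.3, -0.1, -0.2] rows>= 2.0
```

View pics/w18.png

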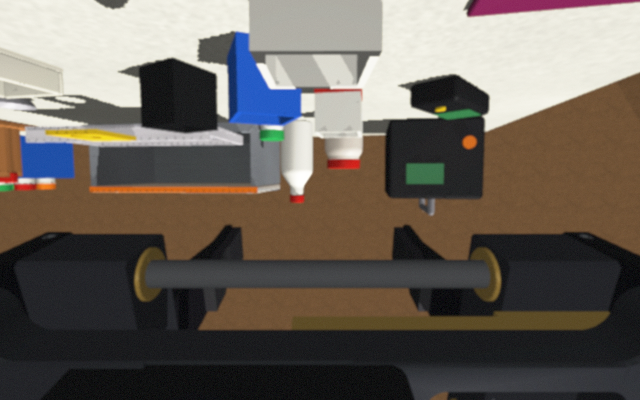

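View pics/s18.png

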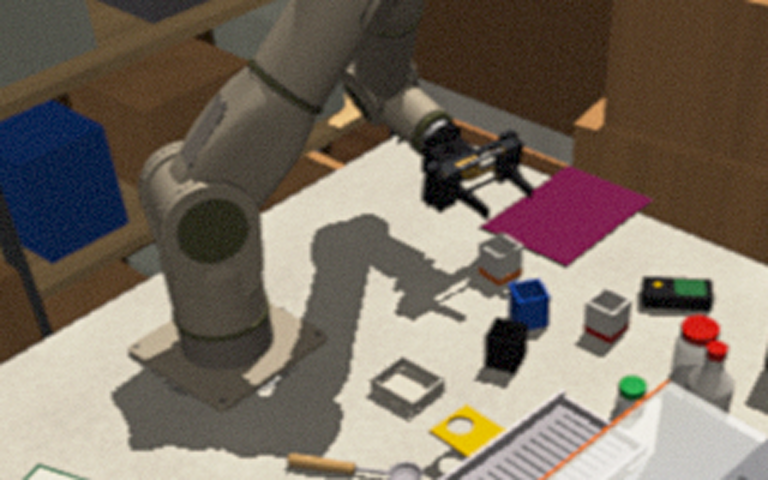

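>>> arm_command(
  deltas=[-0.001,0.003,0.03,0,0,0,-0.001,0.006,0.055,0,0,0,-0.001,0.006,0.055,0,0,0,-0.001,0.006,0.055,0,0,0],
)

```text
time: 26.2
ee_pos: [0.2351, 0.4282, 0.097]
eef_rot: [0.763, 0.638, -0.066, -0.081]
ft_force: [-0.3, -0.0, 0.2]
width: 0.0867
```

Run:
```python
from h import *
log()
from ik import tilt
M=tilt(-10,12); ah=np.array([np.cos(np.radians(10)),-np.sin(np.radians(10)),0])
for z in (.06,.03): plan(np.array([.2205,.4305,z])-.004*ah+M[:,1]*.019,M)
w=cam("wrist"); save(w,"w19");
```

```text
t 26.2 pos [0.2351 0.4282 0.097 ] q [-1.19  0.86 -0.78  1.97  1.38  2.02 -1.28] F [-0.3 -0.   0.2] w 0.0867
tool x [0.177 0.984 0.003] y [ 0.963 -0.172 -0.209]
delta [-0.0004, 0.0083, 0.0401, -0.0, -0.2, -0.1] rows>= 0.7
delta [-0.0005, 0.0146, 0.0694, -0.0, -0.2, -0.1] rows>= 1.1
```

View pics/w19.png

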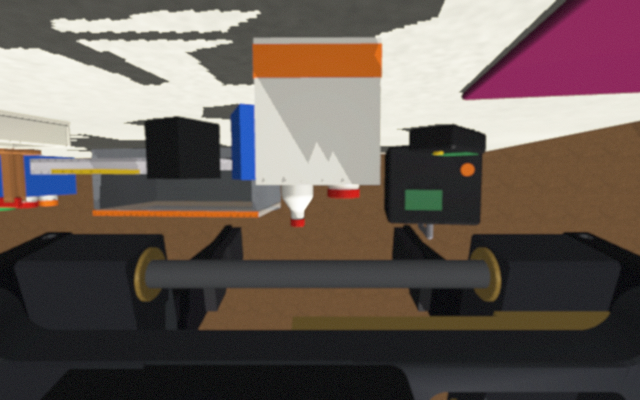

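>>> arm_command(
  deltas=[0,0.005,0.022,0,0,0,0,0.009,0.044,0,0,0,0,0.013,0.06,0,0,0,0,0.0145,0.069,0,0,0,0,0.0145,0.069,0,0,0],
)

```text
time: 26.88
ee_pos: [0.235, 0.4279, 0.0269]
eef_rot: [0.763, 0.638, -0.064, -0.079]
ft_force: [-0.9, -5.4, 14.2]
width: 0.087
```

Run:
```python
from h import *
log()
w=cam("wrist"); save(w,"w20");s=cam("scene"); save(s,"s20",(40,140,240,400),4.5)
```

```text
t 26.88 pos [0.235  0.4279 0.0269] q [-1.23  1.01 -0.71  1.93  1.42  2.   -1.38] F [-0.9 -5.4 14.2] w 0.087
tool x [0.177 0.984 0.003] y [ 0.964 -0.172 -0.203]
```

View pics/w20.png

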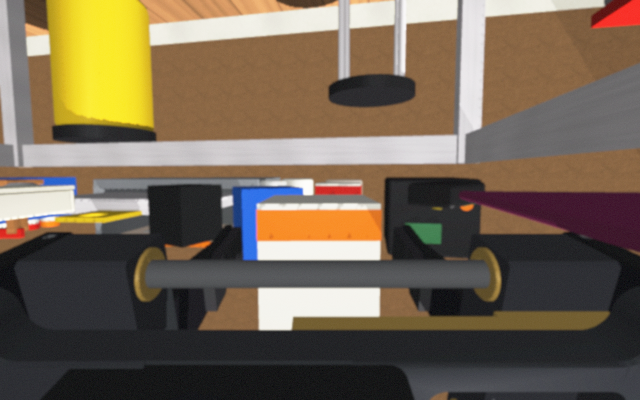

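View pics/s20.png

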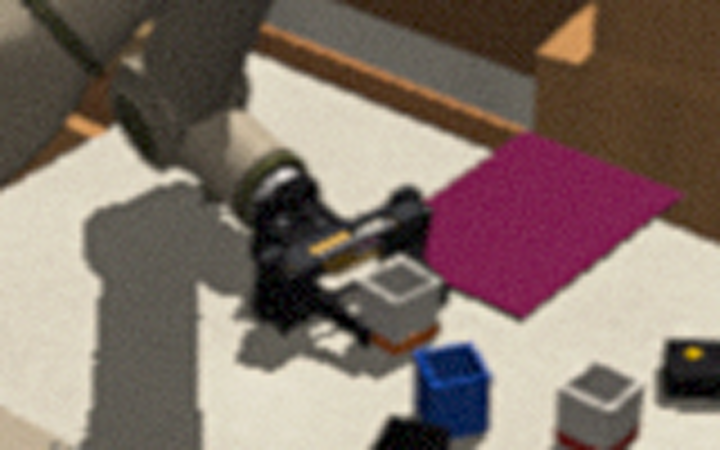

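>>> arm_command(
  deltas=[0,-0.001,-0.005,0,0,0,0,-0.001,-0.005,0,0,0],
)

```text
time: 27.22
ee_pos: [0.2346, 0.428, 0.0299]
eef_rot: [0.762, 0.639, -0.067, -0.081]
ft_force: [-0.6, -0.0, -0.6]
width: 0.0866
```

>>> arm_command(
  deltas=[0,0,0,0,0,0,0,0,0,0,0,0,0,0,0,0,0,0,0,0,0,0,0,0,0,0,0,0,0,0,0,0,0,0,0,0],
  hand=0,
  grip_force=25,
)

```text
time: 27.98
ee_pos: [0.2346, 0.4277, 0.0293]
eef_rot: [0.762, 0.639, -0.067, -0.08]
ft_force: [-0.0, -0.3, 0.6]
width: 0.0541
```

Run:
```python
from h import *
log()
w=cam("wrist"); save(w,"w21")
```

```text
t 27.98 pos [0.2346 0.4277 0.0293] q [-1.23  1.   -0.72  1.94  1.42  2.   -1.37] F [-0.  -0.3  0.6] w 0.0541
tool x [ 0.175  0.984 -0.   ] y [ 0.963 -0.172 -0.208]
```

View pics/w21.png

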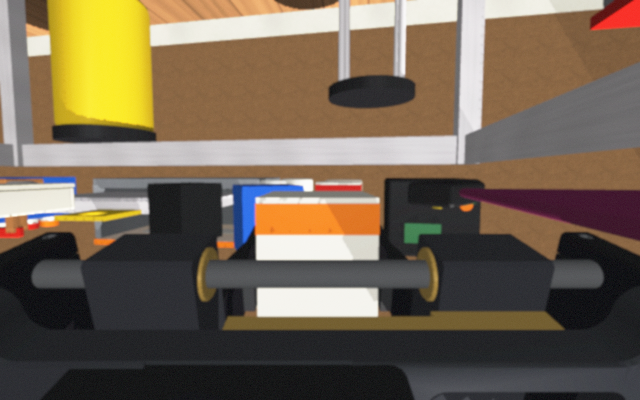

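>>> arm_command(
  deltas=[0,-0.008,-0.04,0,0,0,0,-0.017,-0.08,0,0,0,0,-0.025,-0.12,0,0,0,0,-0.031,-0.15,0,0,0,0,-0.031,-0.15,0,0,0],
)

```text
time: 28.65
ee_pos: [0.2354, 0.428, 0.1845]
eef_rot: [0.762, 0.639, -0.066, -0.081]
ft_force: [-1.0, -0.2, -0.9]
width: 0.0539
```

>>> arm_command(
  deltas=[0,0,0,0,-10,0,0,0,0,0,-20,0,0,0,0,0,-30,0,0,0,0,0,-40,0,0,0,0,0,-50,0,0,0,0,0,-60,0,0,0,0,0,-70,0,0,0,0,0,-80,0],
)

```text
time: 29.65
ee_pos: [0.2356, 0.4272, 0.1814]
eef_rot: [-0.539, -0.539, 0.544, -0.351]
ft_force: [0.4, 0.4, -1.5]
width: 0.0539
```

Run:
```python
from h import *
log()
```

```text
t 29.65 pos [0.2356 0.4272 0.1814] q [-1.15  0.67 -0.83  1.99  1.33  2.03  0.27] F [ 0.4  0.4 -1.5] w 0.0539
tool x [-0.173  0.2   -0.965] y [ 0.963 -0.172 -0.208]
```

>>> arm_command(
  deltas=[0,0,0,0,-10,0,0,0,0,0,-20,0,0,0,0,0,-30,0,0,0,0,0,-40,0,0,0,0,0,-50,0,0,0,0,0,-60,0,0,0,0,0,-70,0,0,0,0,0,-80,0],
)

```text
time: 30.65
ee_pos: [0.2356, 0.4272, 0.1814]
eef_rot: [-0.063, -0.188, 0.763, -0.616]
ft_force: [-0.3, -0.4, -0.4]
width: 0.054
```

Run:
```python
from h import *
log()
from ik import tilt
M=tilt(-10,8,True); ah=np.array([np.cos(np.radians(10)),-np.sin(np.radians(10)),0])
# grasp point target so that final tub ~ (.2205,.4305)
for z in (.08,.042): plan(np.array([.2205,.4305,z])+M[:,1]*.019,M)
```

```text
t 30.65 pos [0.2356 0.4272 0.1814] q [-1.14  0.68 -0.84  1.99  1.33  2.03  1.67] F [-0.3 -0.4 -0.4] w 0.054
tool x [-0.234 -0.915 -0.328] y [ 0.963 -0.172 -0.208]
delta [0.0333, 0.025, -0.0955, 4.0, -19.6, 0.8] rows>= 1.9
delta [0.0457, 0.0329, -0.1305, 4.0, -19.6, 0.8] rows>= 2.3
```

>>> arm_command(
  deltas=[0,0,0,0,-10,0,0,0,0,0,-20,0,0,0,0,0,-20,0],
)

```text
time: 31.02
ee_pos: [0.2355, 0.4273, 0.1816]
eef_rot: [0.067, -0.08, 0.763, -0.638]
ft_force: [-0.4, -0.2, -0.8]
width: 0.0539
```

Run:
```python
from h import *
log()
from ik import tilt
M=tilt(-10,12,True); ah=np.array([np.cos(np.radians(10)),-np.sin(np.radians(10)),0])
for z in (.06,.042): plan(np.array([.2205,.4305,z])+M[:,1]*.019,M)
w=cam("wrist"); save(w,"w22");s=cam("scene"); save(s,"s22",(20,140,220,400),4)
```

```text
t 31.02 pos [0.2355 0.4273 0.1816] q [-1.14  0.68 -0.84  1.99  1.33  2.03  2.01] F [-0.4 -0.2 -0.8] w 0.0539
tool x [-0.176 -0.984  0.   ] y [ 0.963 -0.172 -0.208]
delta [-0.0006, 0.0293, -0.1222, 0.0, -0.0, 0.1] rows>= 2.0
delta [-0.0006, 0.033, -0.1398, 0.0, -0.0, 0.1] rows>= 2.3
```

View pics/w22.png

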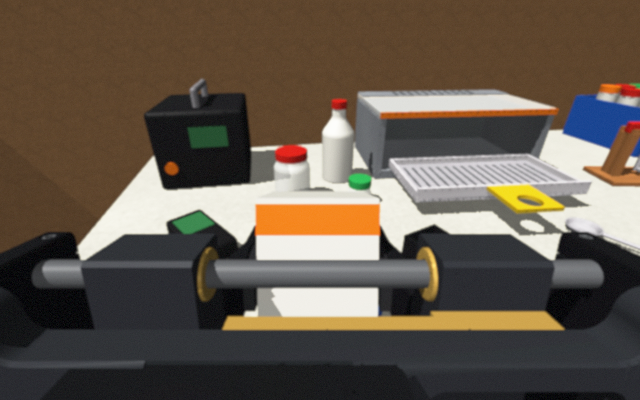

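View pics/s22.png

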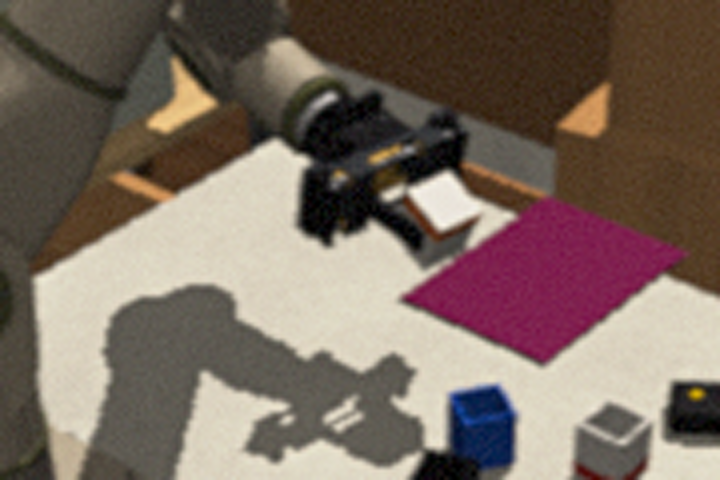

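>>> arm_command(
  deltas=[0,0.01,-0.045,0,0,0,0,0.02,-0.09,0,0,0,0,0.028,-0.12,0,0,0,0,0.033,-0.139,0,0,0,0,0.033,-0.139,0,0,0],
)

```text
time: 31.75
ee_pos: [0.2388, 0.4263, 0.0385]
eef_rot: [0.067, -0.08, 0.763, -0.638]
ft_force: [-0.1, -0.3, -0.2]
width: 0.0539
```

Run:
```python
from h import *
log()
```

```text
t 31.75 pos [0.2388 0.4263 0.0385] q [-1.22  0.97 -0.72  1.95  1.42  1.99  1.78] F [-0.1 -0.3 -0.2] w 0.0539
tool x [-0.176 -0.984  0.   ] y [ 0.963 -0.172 -0.208]
```

>>> arm_command(
  deltas=[0,0.0006,-0.003,0,0,0,0,0.0012,-0.006,0,0,0,0,0.0016,-0.008,0,0,0,0,0.0016,-0.008,0,0,0],
  grip_force=4,
)

```text
time: 32.25
ee_pos: [0.2387, 0.4273, 0.0327]
eef_rot: [0.066, -0.08, 0.762, -0.639]
ft_force: [-1.3, 0.2, 5.0]
width: 0.0541
```

Run:
```python
from h import *
log()
w=cam("wrist"); save(w,"w23");s=cam("scene"); save(s,"s23",(40,140,240,400),4.5)
```

```text
t 32.25 pos [0.2387 0.4273 0.0327] q [-1.23  0.99 -0.71  1.94  1.42  1.99  1.77] F [-1.3  0.2  5. ] w 0.0541
tool x [-0.175 -0.984 -0.002] y [ 0.963 -0.171 -0.207]
```

View pics/w23.png

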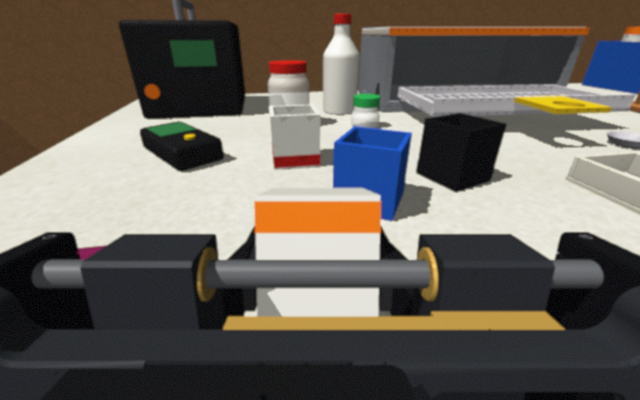

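View pics/s23.png

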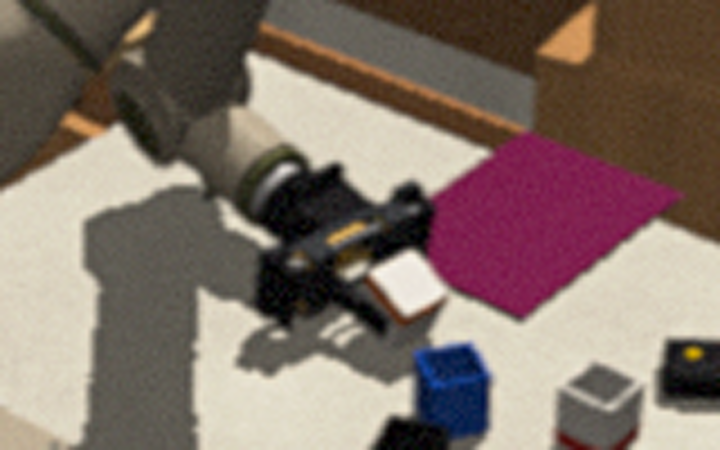

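>>> arm_command(
  deltas=[0,0,0,0,0,0,0,0,0,0,0,0,0,0,0,0,0,0,0,0,0,0,0,0,0,0,0,0,0,0,0,0,0,0,0,0],
  hand=1,
)

```text
time: 33.1
ee_pos: [0.2387, 0.4269, 0.0316]
eef_rot: [0.067, -0.08, 0.762, -0.639]
ft_force: [0.4, -0.3, 0.1]
width: 0.0866
```

Run:
```python
from h import *
log()
w=cam("wrist"); save(w,"w24");s=cam("scene"); save(s,"s24",(40,140,240,400),4.5)
```

```text
t 33.1 pos [0.2387 0.4269 0.0316] q [-1.23  0.99 -0.71  1.94  1.42  1.99  1.77] F [ 0.4 -0.3  0.1] w 0.0866
tool x [-0.175 -0.984  0.   ] y [ 0.963 -0.172 -0.208]
```

View pics/w24.png

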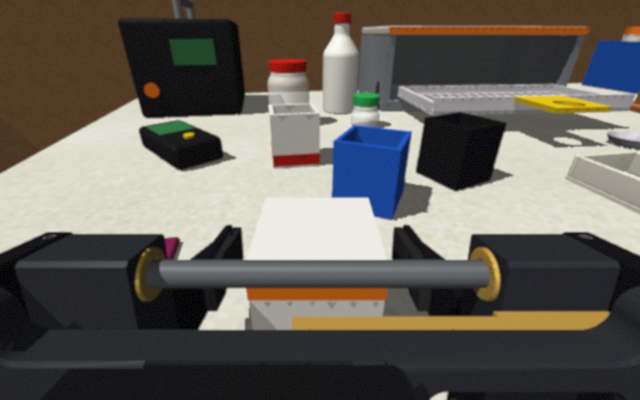

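View pics/s24.png

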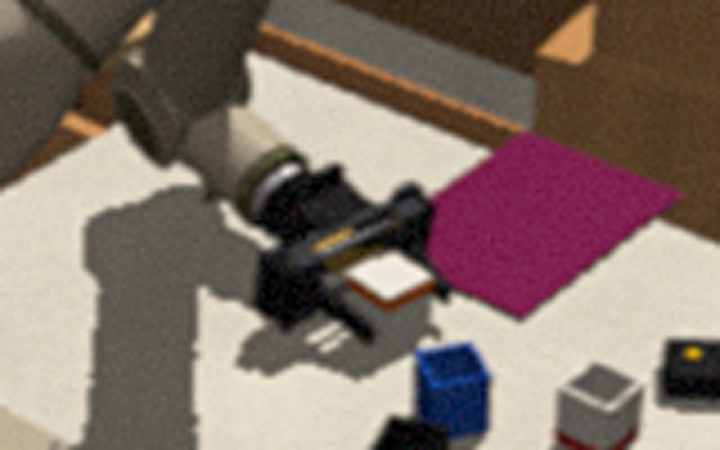

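>>> arm_command(
  deltas=[0,-0.01,0,0,0,0,0,-0.02,0,0,0,0,0,-0.025,0.01,0,0,0,0,-0.028,0.04,0,0,0,0,-0.036,0.08,0,0,0,0,-0.044,0.12,0,0,0,0,-0.05,0.15,0,0,0,0,-0.05,0.15,0,0,0],
)

```text
time: 34.2
ee_pos: [0.2209, 0.4306, 0.1914]
eef_rot: [0.065, -0.081, 0.762, -0.639]
ft_force: [-0.2, -0.0, -0.3]
width: 0.0872
```

Run:
```python
from h import *
log()
s=cam("scene"); save(s,"s25",(40,140,240,400),4.5)
t=cam("top"); save(t,"t25",(220,380,80,280),4)
```

```text
t 34.2 pos [0.2209 0.4306 0.1914] q [-1.21  0.64 -0.8   1.98  1.29  2.02  2.02] F [-0.2 -0.  -0.3] w 0.0872
tool x [-0.175 -0.985 -0.005] y [ 0.963 -0.17  -0.208]
```

View pics/s25.png

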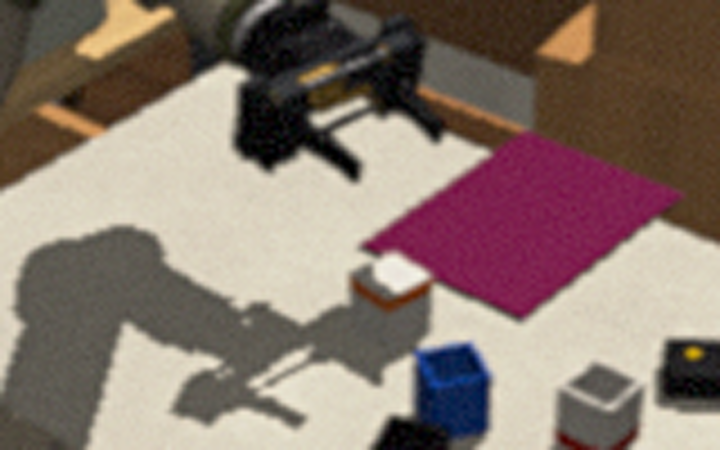

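View pics/t25.png

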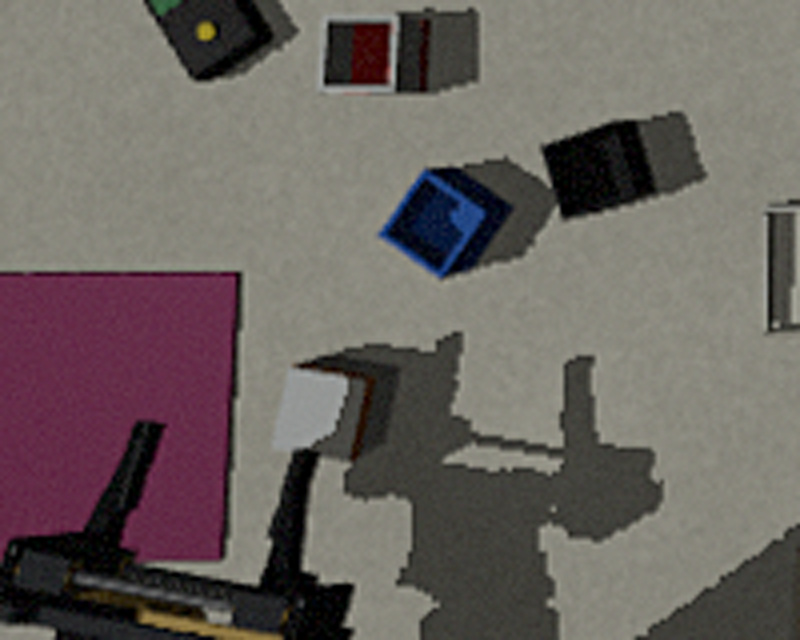

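>>> arm_command(
  deltas=[0,0,0,0,10,0,0,0,0,0,20,0,0,0,0,0,30,0,0,0,0,0,40,0,0,0,0,0,50,0,0,0,0,0,60,0,0,0,0,0,70,0,0,0,0,0,80,0],
)

```text
time: 35.3
ee_pos: [0.2213, 0.4297, 0.1876]
eef_rot: [-0.44, -0.472, 0.627, -0.437]
ft_force: [0.2, 0.1, 0.4]
width: 0.087
```

>>> arm_command(
  deltas=[0,0,0,0,10,0,0,0,0,0,20,0,0,0,0,0,30,0,0,0,0,0,40,0,0,0,0,0,50,0,0,0,0,0,60,0,0,0,0,0,70,0,0,0,0,0,80,0],
)

```text
time: 36.3
ee_pos: [0.2213, 0.4297, 0.1876]
eef_rot: [0.74, 0.643, -0.197, 0.031]
ft_force: [-0.2, -0.8, 0.8]
width: 0.0868
```

Run:
```python
from h import *
log()
t=cam("top")
C=[(297,365),(378,378),(357,458),(272,450)]
P=np.array([px2w(t,(y/4+220-.4,x/4+80-.4),.062)[:2] for x,y in C]);print(P.round(4),P.mean(0)); e=P[0]-P[3];print(np.degrees(np.arctan2(e[1],e[0])),np.linalg.norm(np.diff(P,axis=0),axis=1))
plan((*P.mean(0),.2),down(80))
```

```text
t 36.3 pos [0.2213 0.4297 0.1876] q [-1.34  0.59 -0.64  1.99  1.23  1.94 -0.76] F [-0.2 -0.8  0.8] w 0.0868
tool x [ 0.096  0.939 -0.331] y [ 0.963 -0.172 -0.208]
[[0.2428 0.4491]
 [0.234  0.3933]
 [0.1819 0.4051]
 [0.1873 0.4631]] [0.2114967  0.42763665]
-14.124174117189485 [0.05648868 0.05348248 0.05824061]
delta [-0.0069, -0.0116, -0.0084, 77.2, 16.1, -13.2] rows>= 7.5
```

>>> arm_command(
  deltas=[0,0,0,9.7,2,-1.6,0,0,0,19.3,4,-3.3,0,0,0,29,6,-5,-0.003,-0.005,-0.004,38.6,8,-6.6,-0.004,-0.007,-0.005,48.3,10,-8.2,-0.005,-0.009,-0.006,57.9,12,-9.9,-0.007,-0.0116,-0.008,67.6,14,-11.5,-0.007,-0.0116,-0.008,77.2,16.1,-13.2],
)

```text
time: 37.35
ee_pos: [0.2114, 0.4282, 0.2012]
eef_rot: [0.541, 0.452, -0.46, -0.54]
ft_force: [0.9, -0.8, -1.7]
width: 0.0867
```

Run:
```python
from h import *
log()
w=cam("wrist"); save(w,"w26")
g=r.regions_of(w,"tub_orange"); print([(x["conf"],px2w(w,x["centre"],.05)) for x in g])
if g:
    m=g[0]["region"].astype(np.uint8); c=max(cv2.findContours(m,0,1)[0],key=cv2.contourArea); print(cv2.boundingRect(c))
for c in((27,27),(27,-27),(-27,-27),(-27,27)):
    h=np.radians(-10);x=np.array([np.cos(h),np.sin(h)]);y=np.array([-x[1],x[0]]); print(np.round(w2px(w,[*(np.array([.2115,.4276])+c[0]/1000*x+c[1]/1000*y),.062])))
```

```text
t 37.35 pos [0.2114 0.4282 0.2012] q [-0.56  0.07 -0.67  1.83  0.04  1.27  0.16] F [ 0.9 -0.8 -1.7] w 0.0867
tool x [ 0.169  0.986 -0.01 ] y [-0.007 -0.009 -1.   ]
[]
[210. 343.]
[210. 291.]
[158. 290.]
[158. 345.]
```

View pics/w26.png

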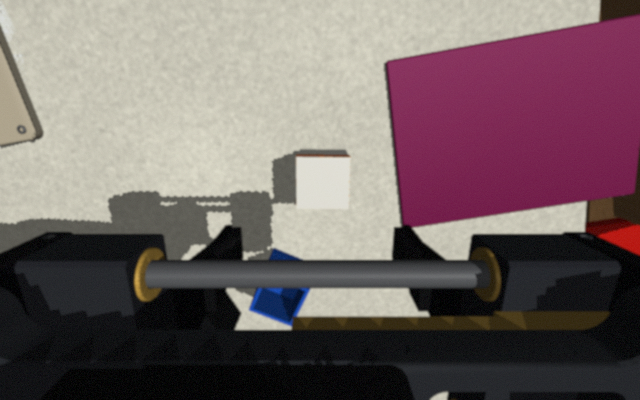

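Run:
```python
from h import *
log()
w=cam("wrist")
print(px2w(w,(182.5,323),.062))
plan((*px2w(w,(182.5,323),.062)[:2],.032),down(80))
```

```text
t 37.45 pos [0.2153 0.4261 0.2003] q [-0.56  0.08 -0.66  1.83  0.05  1.27  0.16] F [-0.3  0.1 -0.6] w 0.0871
tool x [ 0.177  0.984 -0.012] y [-0.006 -0.011 -1.   ]
[0.21389208 0.43103424 0.062     ]
delta [0.0068, 0.168, 0.0004, -0.1, -0.0, -0.8] rows>= 2.7
```

Run:
```python
from h import *
w=cam("wrist"); im=w["image"].astype(int)
# white top face: bright
m=(im.min(2)>205).astype(np.uint8); m[:140]=0;m[225:]=0;m[:,:280]=0;m[:,:][:,370:]=0
save(w,"w27",(140,230,270,380),7)
log()
```

```text
t 37.55 pos [0.212  0.4271 0.2   ] q [-0.56  0.07 -0.67  1.83  0.05  1.27  0.16] F [-1.4  1.1 -1.3] w 0.0874
tool x [ 0.171  0.985 -0.014] y [-0.002 -0.014 -1.   ]
```

View pics/w27.png

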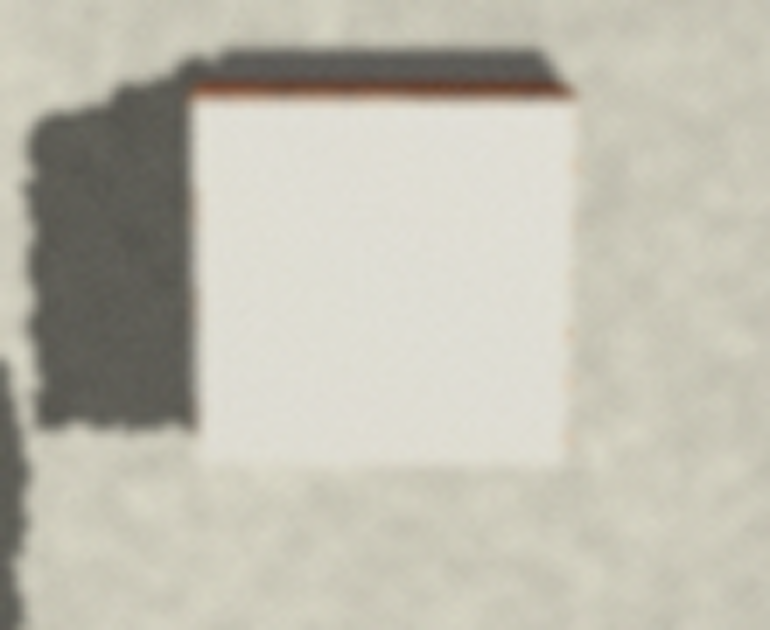

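Run:
```python
from h import *
for i in range(2):
    w=cam("wrist"); X=px2w(w,(180.2,325),.062);print(X); plan((X[0],X[1],.1),down(80)); log()
```

```text
[0.20907465 0.43402781 0.062     ]
delta [0.0074, 0.0999, 0.0029, 0.0, 0.3, -0.8] rows>= 1.6
t 37.6 pos [0.2109 0.4276 0.2   ] q [-0.56  0.07 -0.67  1.83  0.05  1.27  0.16] F [ 0.3  0.  -0. ] w 0.0871
tool x [ 0.169  0.986 -0.014] y [-0.002 -0.014 -1.   ]
[0.20800232 0.43452981 0.062     ]
delta [0.0075, 0.1001, 0.0035, 0.0, 0.4, -0.8] rows>= 1.6
t 37.65 pos [0.2103 0.4279 0.2002] q [-0.56  0.07 -0.67  1.83  0.05  1.27  0.16] F [-0.5 -0.4 -1. ] w 0.0869
tool x [ 0.168  0.986 -0.014] y [-0.002 -0.014 -1.   ]
```

>>> arm_command(
  deltas=[0.007,0.05,0.003,0,0,-0.8,0.007,0.1,0.003,0,0,-0.8,0.007,0.15,0.003,0,0,-0.8,0.007,0.168,0.003,0,0,-0.8,0.007,0.168,0.003,0,0,-0.8],
)

```text
time: 38.28
ee_pos: [0.2083, 0.4334, 0.0325]
eef_rot: [-0.54, -0.456, 0.456, 0.541]
ft_force: [0.3, 0.1, 1.1]
width: 0.0873
```

>>> arm_command(
  deltas=[0,0,0,0,0,0,0,0,0,0,0,0,0,0,0,0,0,0,0,0,0,0,0,0,0,0,0,0,0,0,0,0,0,0,0,0],
  hand=0,
  grip_force=20,
)

```text
time: 39.02
ee_pos: [0.2096, 0.4334, 0.0331]
eef_rot: [-0.541, -0.456, 0.455, 0.541]
ft_force: [-0.3, -2.6, 5.2]
width: 0.0536
```

Run:
```python
from h import *
log()
w=cam("wrist"); save(w,"w28")
plan((.37,.26,.25),down(45))
```

```text
t 39.02 pos [0.2096 0.4334 0.0331] q [-0.63  0.29 -0.65  2.    0.22  0.91  0.01] F [-0.3 -2.6  5.2] w 0.0536
tool x [0.171 0.985 0.002] y [ 0.001  0.002 -1.   ]
delta [-0.143, -0.2171, -0.1878, -0.0, 35.2, 0.1] rows>= 5.1
```

View pics/w28.png

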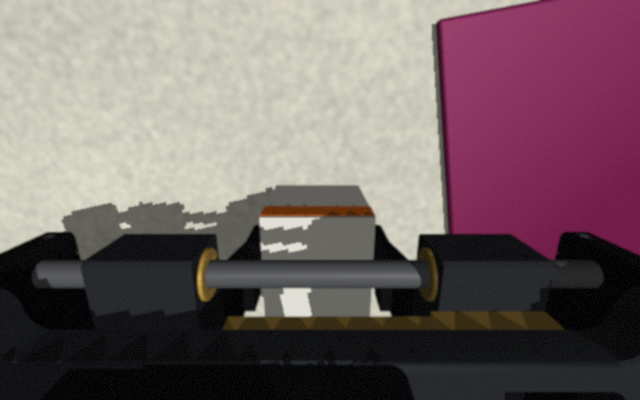

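>>> arm_command(
  deltas=[0,-0.05,0,0,0,0,0,-0.1,0,0,0,0,0,-0.16,0,0,0,0,0,-0.217,0,0,0,0,0,-0.217,0,0,0,0],
)

```text
time: 39.7
ee_pos: [0.2099, 0.4348, 0.2538]
eef_rot: [-0.54, -0.458, 0.452, 0.542]
ft_force: [0.6, 0.4, -1.7]
width: 0.0537
```

Run:
```python
from h import *
log()
plan((.40,.24,.25),down(82)); plan((.57,-.036,.25),down(85.1))
```

```text
t 39.7 pos [0.2099 0.4348 0.2538] q [-0.54  0.03 -0.68  1.75  0.02  1.36  0.17] F [ 0.6  0.4 -1.7] w 0.0537
tool x [0.171 0.985 0.008] y [ 0.004  0.008 -1.   ]
delta [-0.1595, 0.0031, -0.2206, 0.2, -1.8, 0.5] rows>= 4.4
delta [-0.4024, 0.0017, -0.4352, 0.2, -4.9, 0.5] rows>= 9.5
```

>>> arm_command(
  deltas=[-0.035,0,-0.045,0,0,0.3,-0.07,0,-0.09,0,0,0.5,-0.105,0,-0.14,0,-1,0.5,-0.14,0,-0.19,0,-1,0.5,-0.18,0,-0.23,0,-2,0.5,-0.22,0,-0.265,0,-3,0.5,-0.26,0,-0.3,0,-3,0.5,-0.3,0,-0.335,0,-4,0.5],
)

```text
time: 40.7
ee_pos: [0.4883, 0.0784, 0.2477]
eef_rot: [0.526, 0.472, -0.476, -0.523]
ft_force: [1.0, 0.1, -1.0]
width: 0.0538
```

Run:
```python
from h import *
log()
plan((.57,-.036,.2),down(85.1))
```

```text
t 40.7 pos [0.4883 0.0784 0.2477] q [-0.07  0.04 -0.19  1.75  0.02  1.36  1.2 ] F [ 1.   0.1 -1. ] w 0.0538
tool x [ 0.101  0.995 -0.008] y [-0.003 -0.008 -1.   ]
delta [-0.1051, 0.0484, -0.0929, -0.1, -0.9, -0.4] rows>= 2.4
```

>>> arm_command(
  deltas=[-0.035,0.01,-0.03,0,-0.3,-0.2,-0.07,0.02,-0.06,0,-0.6,-0.4,-0.105,0.048,-0.093,0,-0.9,-0.4,-0.105,0.048,-0.093,0,-0.9,-0.4,-0.105,0.048,-0.093,0,-0.9,-0.4],
)

```text
time: 41.32
ee_pos: [0.5693, -0.0335, 0.2007]
eef_rot: [-0.52, -0.478, 0.479, 0.522]
ft_force: [0.6, -0.1, -0.2]
width: 0.0536
```

Run:
```python
from h import *
log()
plan((.57,-.036,.09),down(85.1))
s=cam("scene"); save(s,"s29",(120,260,260,460),3.5)
w=cam("wrist"); save(w,"w29"); log()
```

```text
t 41.33 pos [ 0.5693 -0.0335  0.2007] q [ 0.05  0.23 -0.08  1.64  0.02  1.28  1.45] F [ 0.6 -0.1 -0.2] w 0.0536
tool x [0.086 0.996 0.   ] y [-0.002  0.    -1.   ]
delta [-0.0024, 0.1107, -0.0012, -0.1, -0.0, 0.0] rows>= 1.8
t 41.42 pos [ 0.5697 -0.0329  0.2021] q [ 0.05  0.23 -0.08  1.64  0.02  1.28  1.45] F [ 0.4 -1.   0.1] w 0.0539
tool x [0.084 0.996 0.   ] y [-0.  0. -1.]
```

View pics/s29.png

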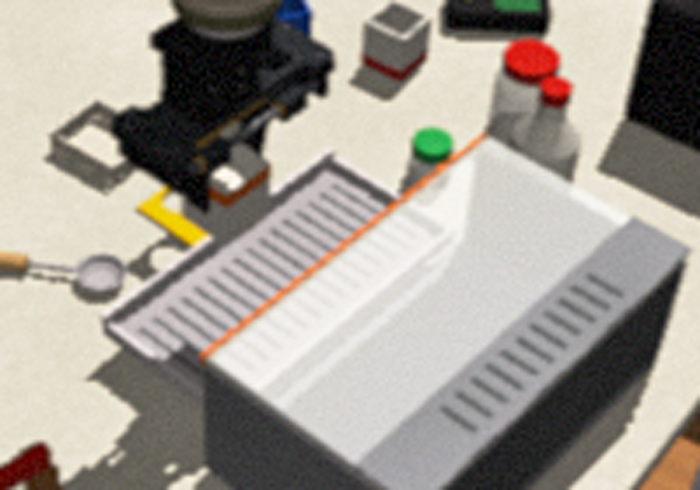

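View pics/w29.png

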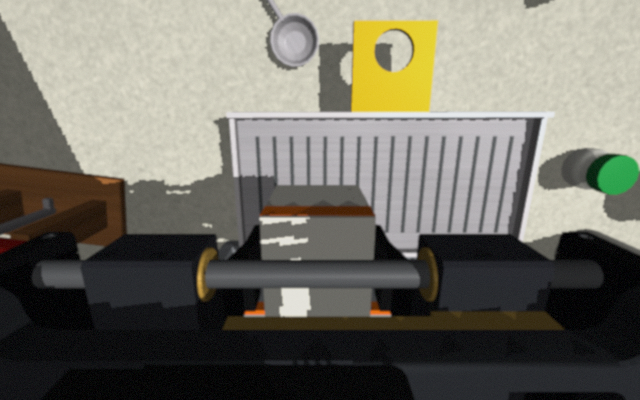

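Run:
```python
from h import *
w=cam("wrist")
for n,rc in(("hole",(50,394)),("rimR",(115,230)),("rimL",(115,550)),("tab tip",(21,395))): print(n,px2w(w,rc,.056).round(4))
print(w2px(w,[.442,.0494,.056]))
```

```text
hole [0.4506 0.0488 0.056 ]
rimR [ 0.4954 -0.1115  0.056 ]
rimL [0.5217 0.1995 0.056 ]
tab tip [0.4267 0.05   0.056 ]
(np.float64(39.68846014007851), np.float64(394.5343586921824))
```

Run:
```python
from h import *
s=cam("scene")
print(px2w(s,(80+291/3-.33,230+245/3-.33),.056), w2px(s,[.442,.0494,.056]))
# tab corners in s12: left(208,298) bottom(258,330) right(300,298) 
for c in((208,297),(262,331)): print(px2w(s,(80+c[1]/3-.33,230+c[0]/3-.33),.056))
t=cam("top"); save(t,"t30",(140,240,240,370),6)
print(w2px(t,[.442,.0494,.056]))
```

```text
[0.44998699 0.05006056 0.056     ] (np.float64(175.77325353087116), np.float64(309.42984416226216))
[0.42354218 0.01593791 0.056     ]
[0.50616433 0.01211551 0.056     ]
(np.float64(236.1688345737336), np.float64(301.0154684683688))
```

View pics/t30.png

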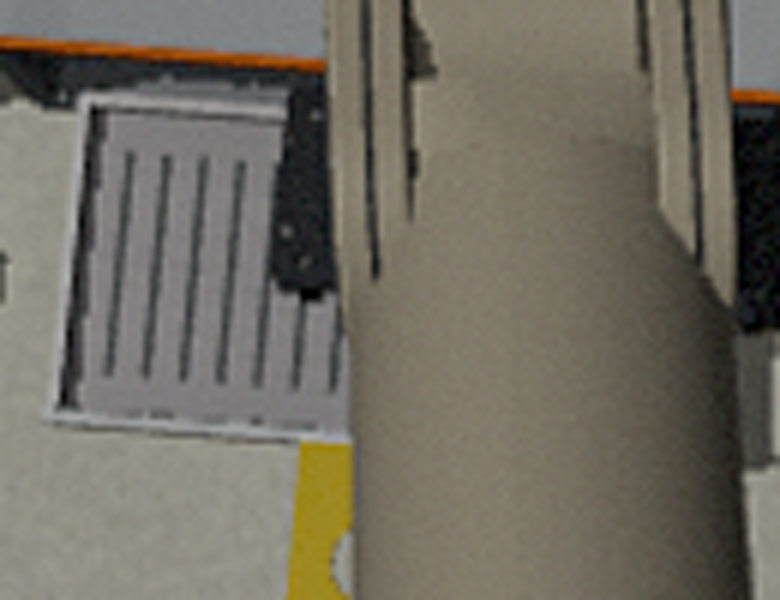

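Run:
```python
from h import *
t=cam("top")
def P(x,y,z): return px2w(t,(140+y/6-.42,240+x/6-.42),z)
print("front-left corner",P(45,420,.056), "back-left",P(85,95,.048))
a=P(300,443,.056);print("tab side/front",a)
yd=np.array([.0854,.9963]);xd=np.array([.9963,-.0854]); h0=np.array([.6016,.0357])
for n,X in(("fl",P(45,420,.056)),("tab",a),("bl",P(85,95,.048))): print(n,"tray-frame rel home hole:",(X[:2]-h0)@xd,(X[:2]-h0)@yd)
s=cam("scene")
for c in((245,291),): X=px2w(s,(80+c[1]/3-.33,230+c[0]/3-.33),.056); print("scene hole",(X[:2]-h0)@xd)
# home hole in scene image first: s8 approx (350,475)/8 
print("home hole scene",px2w(s,(140+475/8-.44,300+350/8-.44),.056))
```

```text
front-left corner [0.51779071 0.20191417 0.056     ] back-left [0.67601541 0.18763154 0.048     ]
tab side/front [0.5059241  0.08173857 0.056     ]
fl tray-frame rel home hole: -0.09769388275276586 0.15844186570686852
tab tray-frame rel home hole: -0.09925359360349661 0.037697504688625066
bl tray-frame rel home hole: 0.0611651202421962 0.15772447133153994
scene hole -0.15227843268466576
home hole scene [0.59927889 0.03410616 0.056     ]
```

Run:
```python
from h import *
log()
plan((.572,-.036,.09),down(85.1))
t=cam("top")
for x,y in((5,45),(690,95)):
    X=px2w(t,(145+y/10-.45,280+x/10-.45),.15); print("cab front",X, (X[:2]-[.6016,.0357])@[.9963,-.0854])
```

```text
t 41.67 pos [ 0.5699 -0.0336  0.2024] q [ 0.05  0.23 -0.08  1.64  0.02  1.28  1.45] F [-0.   0.4 -0.1] w 0.054
tool x [0.085 0.996 0.   ] y [ 0.001  0.    -1.   ]
delta [-0.0022, 0.1124, -0.0022, 0.0, 0.0, 0.0] rows>= 1.8
cab front [0.66761401 0.0974179  0.15      ] 0.06049905236038841
cab front [ 0.6521675  -0.08257581  0.15      ] 0.060481156641143737
```

>>> arm_command(
  deltas=[-0.002,0.05,-0.002,0,0,0,-0.002,0.095,-0.002,0,0,0,-0.002,0.12,-0.002,0,0,0,-0.002,0.128,-0.002,0,0,0,-0.002,0.128,-0.002,0,0,0],
)

```text
time: 42.35
ee_pos: [0.5719, -0.0362, 0.0744]
eef_rot: [0.521, 0.478, -0.478, -0.521]
ft_force: [-0.1, 0.2, -0.6]
width: 0.0538
```

Run:
```python
from h import *
log()
```

```text
t 42.35 pos [ 0.5719 -0.0362  0.0744] q [ 0.05  0.35 -0.08  1.77  0.03  1.03  1.44] F [-0.1  0.2 -0.6] w 0.0538
tool x [0.086 0.996 0.   ] y [ 0.  0. -1.]
```

>>> arm_command(
  deltas=[0,0.003,0,0,0,0,0,0.005,0,0,0,0,0,0.006,0,0,0,0,0,0.006,0,0,0,0],
)

```text
time: 42.85
ee_pos: [0.5724, -0.0364, 0.0691]
eef_rot: [0.521, 0.478, -0.478, -0.521]
ft_force: [-1.4, -0.7, 6.0]
width: 0.0537
```

Run:
```python
from h import *
log()
```

```text
t 42.85 pos [ 0.5724 -0.0364  0.0691] q [ 0.05  0.36 -0.08  1.77  0.03  1.02  1.44] F [-1.4 -0.7  6. ] w 0.0537
tool x [0.086 0.996 0.   ] y [ 0.001 -0.    -1.   ]
```

Seated on the floor at the expected height. Release and rise.

>>> arm_command(
  deltas=[0,0,0,0,0,0,0,0,0,0,0,0,0,0,0,0,0,0,0,0,0,0,0,0,0,0,0,0,0,0],
  hand=1,
)

```text
time: 43.48
ee_pos: [0.5717, -0.0363, 0.0679]
eef_rot: [-0.521, -0.478, 0.478, 0.521]
ft_force: [-1.0, -0.6, -0.6]
width: 0.0861
```

>>> arm_command(
  deltas=[0,-0.05,0,0,0,0,0,-0.1,0,0,0,0,0,-0.16,0,0,0,0,0,-0.18,0,0,0,0,0,-0.18,0,0,0,0],
)

```text
time: 44.1
ee_pos: [0.5725, -0.0363, 0.2495]
eef_rot: [0.522, 0.479, -0.477, -0.52]
ft_force: [0.5, 0.1, -1.0]
width: 0.0867
```

Run:
```python
from h import *
log()
s=cam("scene"); save(s,"s31",(80,280,230,470),3)
t=cam("top"); save(t,"t31",(210,290,130,260),6)
plan((.4526,.416,.25),down(91))
plan((.4526,.416,.25),down(1))
for q in("tub_red",): print([(d["centre"],d["conf"]) for d in r.boxes_of(t,q)])
```

```text
t 44.1 pos [ 0.5725 -0.0363  0.2495] q [ 0.05  0.21 -0.08  1.56  0.02  1.37  1.46] F [ 0.5  0.1 -1. ] w 0.0867
tool x [0.086 0.996 0.   ] y [ 0.003 -0.    -1.   ]
delta [0.4405, -0.0031, 0.1572, -0.1, -5.9, -0.0] rows>= 7.5
delta [0.4405, -0.0031, 0.1572, -0.1, 84.1, -0.1] rows>= 7.9
[([262.8, 230.2], 0.98), ([234.9, 172.5], 0.7), ([274.6, 191.2], 0.62)]
```

View pics/s31.png

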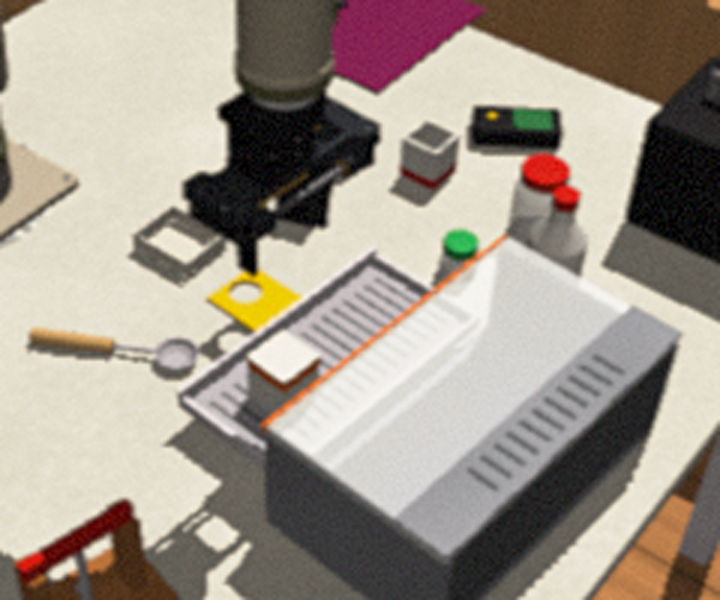

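View pics/t31.png

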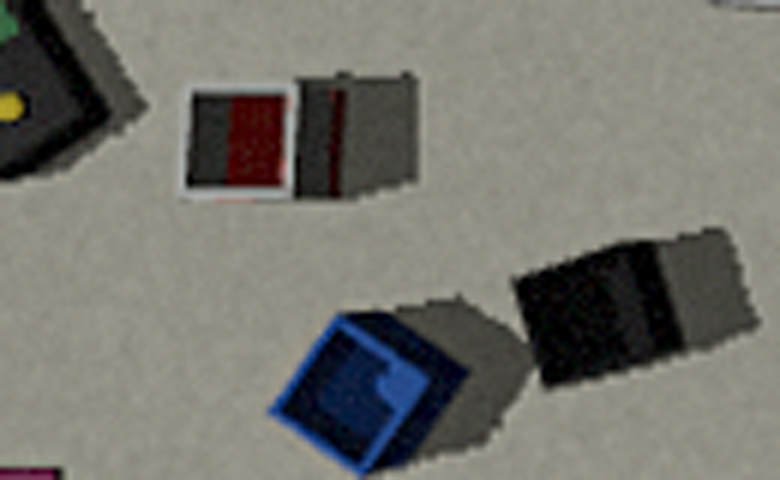

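>>> arm_command(
  deltas=[0.055,0,0.02,0,10,0,0.11,0,0.04,0,20,0,0.165,0,0.06,0,30,0,0.22,0,0.08,0,40.5,0,0.275,0,0.1,0,51,0,0.33,0,0.12,0,61.5,0,0.385,0,0.138,0,72,0,0.4405,-0.003,0.157,0,82,0],
)

```text
time: 45.25
ee_pos: [0.4552, 0.4065, 0.2487]
eef_rot: [0.707, 0.038, -0.04, -0.705]
ft_force: [1.2, 0.3, 0.0]
width: 0.0868
```

Run:
```python
from h import *
log()
plan((.4526,.416,.16),down(1))
```

```text
t 45.25 pos [0.4552 0.4065 0.2487] q [-0.58  0.3  -0.28  1.45  0.08  1.4  -0.75] F [1.2 0.3 0. ] w 0.0868
tool x [ 0.994  0.11  -0.002] y [-0.002 -0.002 -1.   ]
delta [-0.0013, 0.0887, 0.0099, 0.1, 5.3, -0.1] rows>= 1.4
```

>>> arm_command(
  deltas=[0,0.04,0,0,2,0,0,0.09,0,0,2,0,0,0.09,0,0,2,0,0,0.09,0,0,2,0],
)

```text
time: 45.75
ee_pos: [0.4564, 0.4058, 0.1618]
eef_rot: [-0.706, -0.029, 0.029, 0.707]
ft_force: [0.0, 0.4, 0.2]
width: 0.0869
```

Run:
```python
from h import *
log()
w=cam("wrist"); save(w,"w32",(140,260,250,410),5)
for g in r.regions_of(w,"tub_red")[:3]: print(g["conf"],np.round(g["centre"]),px2w(w,g["centre"],.04))
log()
for c in((27,27),(27,-27),(-27,-27),(-27,27)):
    h=np.radians(1);x=np.array([np.cos(h),np.sin(h)]);y=np.array([-x[1],x[0]]); print((np.array(w2px(w,[*(np.array([.4526,.416])+c[0]/1000*x+c[1]/1000*y),.062]))-[140,250])*5)
```

```text
t 45.75 pos [0.4564 0.4058 0.1618] q [-0.58  0.35 -0.27  1.57  0.1   1.23 -0.79] F [0.  0.4 0.2] w 0.0869
tool x [0.997 0.082 0.   ] y [ 0.     0.001 -1.   ]
0.81 [314. 240.] [0.3852556  0.25881384 0.04      ]
0.8 [220. 193.] [0.33695056 0.36443834 0.04      ]
0.71 [151. 330.] [0.46610982 0.44297194 0.04      ]
t 45.85 pos [0.4569 0.4062 0.1628] q [-0.58  0.35 -0.27  1.57  0.1   1.23 -0.79] F [ 0.1 -0.5  0.5] w 0.0867
tool x [0.997 0.082 0.002] y [ 0.002  0.002 -1.   ]
[ 77.11038992 482.00385288]
[372.97963524 455.01404961]
[354.86100943 157.48495374]
[ 56.8663214  167.70101248]
```

View pics/w32.png

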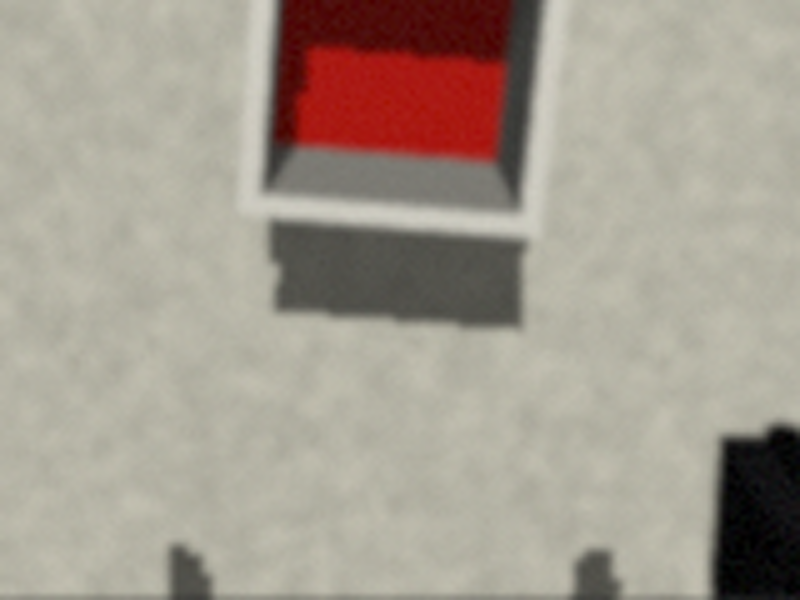

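Run:
```python
from h import *
w=cam("wrist"); save(w,"w33",(70,220,230,430),4)
t=cam("top"); save(t,"t33",(190,290,120,260),5)
log()
```

```text
t 45.95 pos [0.4567 0.4061 0.1624] q [-0.58  0.35 -0.27  1.57  0.1   1.23 -0.79] F [-0.9  0.8 -0.8] w 0.0865
tool x [0.997 0.082 0.002] y [ 0.002  0.002 -1.   ]
```

View pics/w33.png

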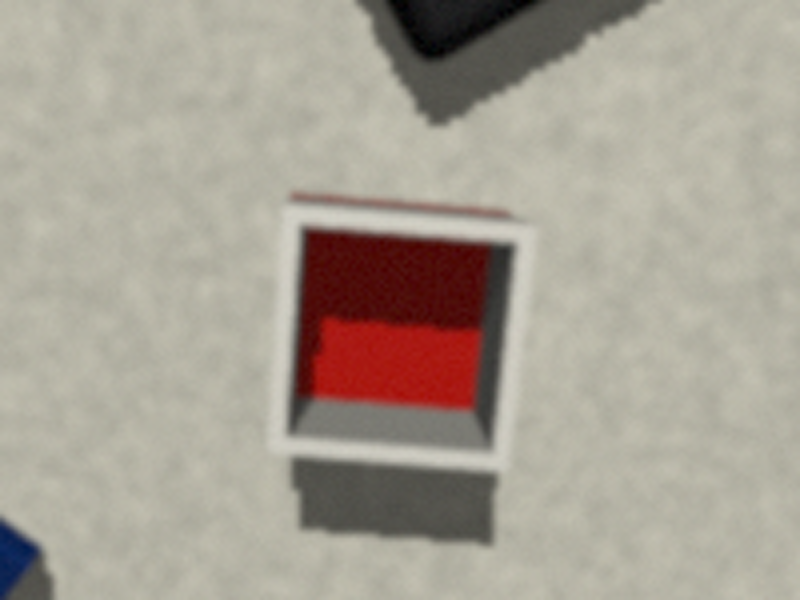

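View pics/t33.png

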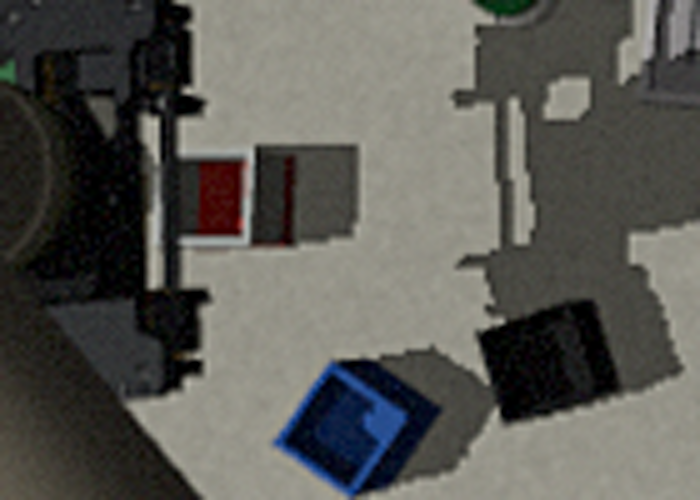

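Run:
```python
from h import *
w=cam("wrist")
P=np.array([px2w(w,(70+y/4-.4,230+x/4-.4),.062)[:2] for x,y in((287,205),(537,228),(505,468),(270,452))]);print(P.round(4),P.mean(0),np.linalg.norm(np.diff(P,axis=0),axis=1))
e=P[1]-P[0]+P[2]-P[3];a=np.degrees(np.arctan2(e[1],e[0]));print(a)
c=P.mean(0)
t=cam("top");print("top right edge", px2w(t,(190+150/5-.4,120+250/5-.4),.062),px2w(t,(190+245/5-.4,120+246/5-.4),.062))
plan((*c,.1),down(a)); log()
```

```text
[[0.439  0.4695]
 [0.4916 0.4691]
 [0.491  0.4169]
 [0.4389 0.4163]] [0.46513341 0.44296076] [0.05261356 0.0522324  0.0521227 ]
0.10849363303136066
top right edge [0.49084505 0.41803788 0.062     ] [0.43787009 0.41771099 0.062     ]
delta [0.0116, 0.0618, 0.0363, -0.1, 4.6, 0.1] rows>= 1.2
t 46.05 pos [0.4565 0.4058 0.1617] q [-0.58  0.35 -0.27  1.57  0.1   1.23 -0.79] F [ 0.4 -0.4 -0. ] w 0.087
tool x [0.997 0.082 0.001] y [ 0.001  0.001 -1.   ]
```

>>> arm_command(
  deltas=[0.012,0,0.036,0,4.6,0,0.012,0.04,0.036,0,4.6,0,0.012,0.09,0.036,0,4.6,0,0.012,0.13,0.036,0,4.6,0,0.012,0.13,0.036,0,4.6,0],
)

```text
time: 46.68
ee_pos: [0.4636, 0.4407, 0.0279]
eef_rot: [0.708, -0.001, -0.002, -0.706]
ft_force: [0.1, -0.5, 1.1]
width: 0.0868
```

>>> arm_command(
  deltas=[0,0,0,0,0,0,0,0,0,0,0,0,0,0,0,0,0,0,0,0,0,0,0,0,0,0,0,0,0,0,0,0,0,0,0,0],
  hand=0,
  grip_force=20,
)

```text
time: 47.42
ee_pos: [0.4652, 0.4426, 0.0312]
eef_rot: [-0.707, -0.001, 0.001, 0.707]
ft_force: [-0.8, -1.5, 6.0]
width: 0.0542
```

Run:
```python
from h import *
log()
plan((.22,.43,.15),down(-10))
plan((.22,.43,.0327),down(-10))
```

```text
t 47.42 pos [0.4652 0.4426 0.0312] q [-0.64  0.54 -0.25  1.59  0.15  1.02 -0.93] F [-0.8 -1.5  6. ] w 0.0542
tool x [1.    0.002 0.   ] y [ 0.  0. -1.]
delta [-0.2452, -0.1189, -0.0121, -0.0, 10.1, 0.0] rows>= 4.4
delta [-0.2452, -0.0016, -0.0122, -0.0, 10.1, 0.0] rows>= 3.9
```

>>> arm_command(
  deltas=[0,-0.05,0,0,0,0,0,-0.1,0,0,0,0,-0.05,-0.12,-0.002,0,2,0,-0.1,-0.12,-0.005,0,4,0,-0.15,-0.12,-0.008,0,6,0,-0.2,-0.12,-0.01,0,8,0,-0.245,-0.12,-0.012,0,10,0,-0.245,-0.12,-0.012,0,10,0],
)

```text
time: 48.42
ee_pos: [0.2168, 0.4302, 0.1507]
eef_rot: [0.705, -0.059, 0.059, -0.705]
ft_force: [0.1, 0.2, -1.1]
width: 0.0535
```

>>> arm_command(
  deltas=[0,0,0,0,0,0,0,0.04,0,0,0,0,0,0.08,0,0,0,0,0,0.105,0,0,0,0,0,0.115,0,0,0,0,0,0.115,0,0,0,0],
)

```text
time: 49.18
ee_pos: [0.2206, 0.4298, 0.0354]
eef_rot: [0.705, -0.062, 0.061, -0.704]
ft_force: [-0.2, -0.4, -0.6]
width: 0.0538
```

Run:
```python
from h import *
log()
```

```text
t 49.17 pos [0.2206 0.4298 0.0354] q [-0.84  0.25 -0.38  2.01  0.12  0.9  -1.46] F [-0.2 -0.4 -0.6] w 0.0538
tool x [ 0.985 -0.173 -0.001] y [-0.001 -0.001 -1.   ]
```

>>> arm_command(
  deltas=[0,0.003,0,0,0,0,0,0.005,0,0,0,0,0,0.005,0,0,0,0],
)

```text
time: 49.55
ee_pos: [0.2203, 0.4304, 0.0311]
eef_rot: [-0.704, 0.061, -0.061, 0.705]
ft_force: [-0.3, 0.3, 0.6]
width: 0.0538
```

>>> arm_command(
  deltas=[0,0,0,0,0,0,0,0,0,0,0,0,0,0,0,0,0,0,0,0,0,0,0,0,0,0,0,0,0,0],
  hand=1,
)

```text
time: 50.18
ee_pos: [0.2201, 0.4299, 0.0306]
eef_rot: [0.705, -0.061, 0.061, -0.704]
ft_force: [0.4, -0.5, -0.2]
width: 0.0863
```

>>> arm_command(
  deltas=[0,-0.05,0,0,0,0,0,-0.11,0,0,0,0,0,-0.17,0,0,0,0,0,-0.17,0,0,0,0],
)

```text
time: 50.68
ee_pos: [0.221, 0.4323, 0.2054]
eef_rot: [-0.702, 0.06, -0.062, 0.707]
ft_force: [-0.8, 0.1, -0.1]
width: 0.0871
```

Run:
```python
from h import *
log()
w=cam("wrist"); save(w,"w34")
g=r.regions_of(w,"tub_red"); print([(x["conf"],np.round(x["centre"]),px2w(w,x["centre"],.04).round(4)) for x in g])
from ik import tilt
plan((.2205,.43,.2),down(80))
M=tilt(-10,12); plan(np.array([.2205,.43,.2])+M[:,1]*.019,M)
```

```text
t 50.67 pos [0.221  0.4323 0.2054] q [-0.81  0.05 -0.39  1.83  0.02  1.25 -1.38] F [-0.8  0.1 -0.1] w 0.0871
tool x [ 0.985 -0.172  0.003] y [ 0.004  0.007 -1.   ]
[(0.87, array([221., 429.]), array([0.3398, 0.3625, 0.04  ])), (0.6, array([183., 315.]), array([0.2194, 0.4293, 0.04  ]))]
delta [0.0003, 0.0008, 0.0001, -0.0, -89.9, 0.0] rows>= 8.4
delta [0.0189, 0.0047, 0.0001, -60.4, -74.5, -60.3] rows>= 10.6
```

View pics/w34.png

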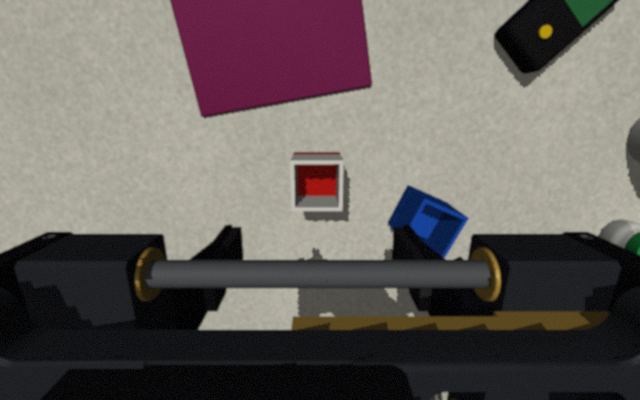

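>>> arm_command(
  deltas=[0,0,0,0,-10,0,0,0,0,0,-20,0,0,0,0,0,-30,0,0,0,0,0,-40,0,0,0,0,0,-50,0,0,0,0,0,-60,0,0,0,0,0,-70,0,0,0,0,0,-80,0],
)

```text
time: 51.78
ee_pos: [0.2197, 0.429, 0.1987]
eef_rot: [0.578, 0.407, -0.409, -0.577]
ft_force: [-0.7, -0.5, -0.3]
width: 0.0874
```

>>> arm_command(
  deltas=[0,0,0,0,-10,0,0,0,0,0,-10,0],
)

```text
time: 52.02
ee_pos: [0.2198, 0.4292, 0.1991]
eef_rot: [0.542, 0.454, -0.456, -0.541]
ft_force: [-0.4, -0.3, 0.4]
width: 0.0869
```

>>> arm_command(
  deltas=[0,0,0,-8,0,0,0,0,0,-16,0,0,0,0,-0.003,-25,0,0,0,0,-0.006,-34,0,0,0,0,-0.009,-43,0,0,0,0,-0.012,-52,0,0,0,0,-0.015,-60,0,0,0,0,-0.015,-60,0,0],
)

```text
time: 53.02
ee_pos: [0.2337, 0.4269, 0.1977]
eef_rot: [0.739, 0.622, -0.168, -0.197]
ft_force: [1.0, 1.6, -0.3]
width: 0.087
```

Run:
```python
from h import *
log()
from ik import tilt
M=tilt(-10,12); ah=np.array([np.cos(np.radians(10)),-np.sin(np.radians(10)),0]); plan(np.array([.2202,.43,.1])-.004*ah+M[:,1]*.019,M)
```

```text
t 53.02 pos [0.2337 0.4269 0.1977] q [-1.22  0.32 -0.64  2.    1.04  1.64 -0.86] F [ 1.   1.6 -0.3] w 0.087
tool x [ 0.17   0.985 -0.004] y [ 0.852 -0.149 -0.501]
delta [0.0011, 0.0516, 0.0876, -18.1, 0.3, 0.1] rows>= 1.7
```

>>> arm_command(
  deltas=[0.001,0.01,0.015,-6,0,0,0.001,0.02,0.03,-12,0,0,0.001,0.03,0.05,-18,0,0,0.001,0.052,0.0876,-18,0,0,0.001,0.052,0.0876,-18,0,0],
)

```text
time: 53.65
ee_pos: [0.237, 0.4268, 0.0968]
eef_rot: [0.762, 0.638, -0.069, -0.08]
ft_force: [0.7, 0.6, 0.7]
width: 0.0873
```

Run:
```python
from h import *
log()
from ik import tilt
M=tilt(-10,12); ah=np.array([np.cos(np.radians(10)),-np.sin(np.radians(10)),0]); plan(np.array([.2202,.43,.0335])-.004*ah+M[:,1]*.019,M)
w=cam("wrist"); save(w,"w35")
```

```text
t 53.65 pos [0.237  0.4268 0.0968] q [-1.41  0.74 -0.52  1.99  1.25  1.84 -1.25] F [0.7 0.6 0.7] w 0.0873
tool x [ 0.175  0.985 -0.004] y [ 0.962 -0.172 -0.21 ]
delta [0.0005, 0.0117, 0.0663, -0.1, 0.2, -0.1] rows>= 1.1
```

View pics/w35.png

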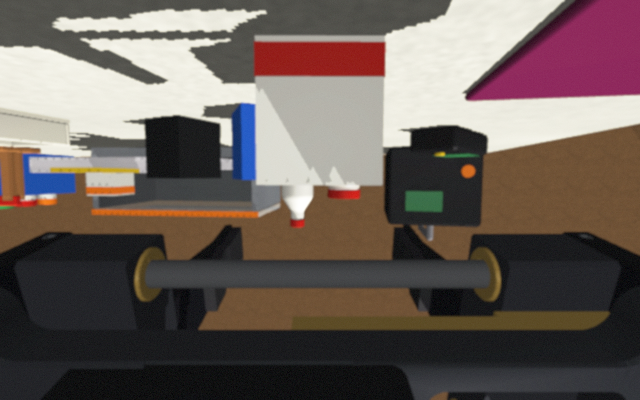

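>>> arm_command(
  deltas=[0.001,0.004,0.022,0,0,0,0.001,0.008,0.044,0,0,0,0.001,0.011,0.06,0,0,0,0.001,0.012,0.066,0,0,0,0.001,0.012,0.066,0,0,0],
)

```text
time: 54.32
ee_pos: [0.2345, 0.4297, 0.0322]
eef_rot: [0.761, 0.64, -0.067, -0.08]
ft_force: [0.7, 0.1, -0.6]
width: 0.0871
```

Run:
```python
from h import *
log()
```

```text
t 54.33 pos [0.2345 0.4297 0.0322] q [-1.44  0.89 -0.48  1.95  1.29  1.82 -1.34] F [ 0.7  0.1 -0.6] w 0.0871
tool x [0.172 0.985 0.001] y [ 0.963 -0.169 -0.208]
```

>>> arm_command(
  deltas=[0,0,0.002,0,0,0,0,0,0.002,0,0,0],
)

```text
time: 54.58
ee_pos: [0.234, 0.4296, 0.03]
eef_rot: [0.761, 0.64, -0.067, -0.08]
ft_force: [-0.1, -0.5, -0.2]
width: 0.087
```

>>> arm_command(
  deltas=[0,0,0,0,0,0,0,0,0,0,0,0,0,0,0,0,0,0,0,0,0,0,0,0,0,0,0,0,0,0,0,0,0,0,0,0],
  hand=0,
  grip_force=25,
)

```text
time: 55.32
ee_pos: [0.234, 0.4295, 0.0297]
eef_rot: [0.761, 0.64, -0.067, -0.08]
ft_force: [0.3, -1.3, 0.4]
width: 0.0534
```

Run:
```python
from h import *
log()
```

```text
t 55.33 pos [0.234  0.4295 0.0297] q [-1.44  0.89 -0.48  1.94  1.29  1.82 -1.35] F [ 0.3 -1.3  0.4] w 0.0534
tool x [ 0.172  0.985 -0.   ] y [ 0.964 -0.168 -0.208]
```

Same grasp as before. Lift and roll.

>>> arm_command(
  deltas=[0,-0.008,-0.04,0,0,0,0,-0.017,-0.08,0,0,0,0,-0.025,-0.12,0,0,0,0,-0.031,-0.15,0,0,0,0,-0.031,-0.15,0,0,0],
)

```text
time: 55.95
ee_pos: [0.2348, 0.4299, 0.1846]
eef_rot: [0.761, 0.64, -0.066, -0.082]
ft_force: [-0.6, 0.2, -0.2]
width: 0.054
```

>>> arm_command(
  deltas=[0,0,0,0,-10,0,0,0,0,0,-20,0,0,0,0,0,-30,0,0,0,0,0,-40,0,0,0,0,0,-50,0,0,0,0,0,-60,0,0,0,0,0,-70,0,0,0,0,0,-80,0],
)

```text
time: 56.95
ee_pos: [0.2349, 0.4291, 0.1815]
eef_rot: [-0.538, -0.54, 0.543, -0.352]
ft_force: [0.8, -0.6, -0.9]
width: 0.0542
```

>>> arm_command(
  deltas=[0,0,0,0,-10,0,0,0,0,0,-20,0,0,0,0,0,-30,0,0,0,0,0,-40,0,0,0,0,0,-50,0,0,0,0,0,-60,0,0,0,0,0,-70,0,0,0,0,0,-80,0],
)

```text
time: 57.95
ee_pos: [0.2349, 0.4291, 0.1815]
eef_rot: [-0.063, -0.188, 0.762, -0.617]
ft_force: [0.0, 0.6, -0.2]
width: 0.0538
```

>>> arm_command(
  deltas=[0,0,0,0,-10,0,0,0,0,0,-20,0,0,0,0,0,-20,0],
)

```text
time: 58.32
ee_pos: [0.2349, 0.4291, 0.1817]
eef_rot: [0.068, -0.08, 0.761, -0.64]
ft_force: [-0.6, -0.3, -0.8]
width: 0.0538
```

Run:
```python
from h import *
log()
from ik import tilt
M=tilt(-10,12,True)
plan(np.array([.2205,.4305,.042])+M[:,1]*.019,M)
w=cam("wrist"); save(w,"w36")
```

```text
t 58.33 pos [0.2349 0.4291 0.1817] q [-1.25  0.62 -0.72  2.    1.28  1.96  2.03] F [-0.6 -0.3 -0.8] w 0.0538
tool x [-0.172 -0.985  0.001] y [ 0.963 -0.169 -0.209]
delta [0.001, 0.034, -0.1396, 0.0, 0.1, -0.1] rows>= 2.3
```

View pics/w36.png

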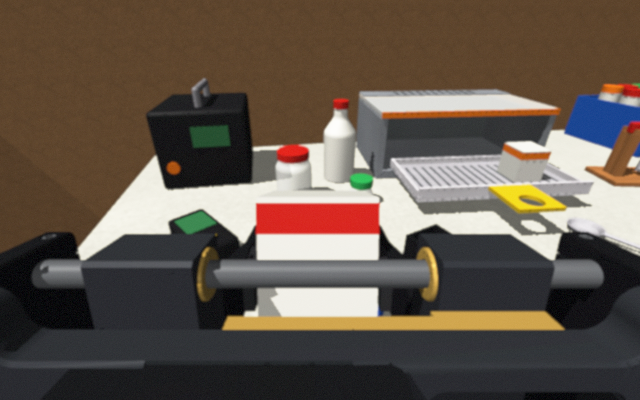

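>>> arm_command(
  deltas=[0,0.01,-0.045,0,0,0,0,0.02,-0.09,0,0,0,0,0.028,-0.12,0,0,0,0,0.033,-0.139,0,0,0,0,0.033,-0.139,0,0,0],
)

```text
time: 59.0
ee_pos: [0.2382, 0.4281, 0.0387]
eef_rot: [0.067, -0.08, 0.761, -0.64]
ft_force: [0.0, 0.3, 0.2]
width: 0.0538
```

>>> arm_command(
  deltas=[0,0.0006,-0.003,0,0,0,0,0.0012,-0.006,0,0,0,0,0.0016,-0.008,0,0,0,0,0.0016,-0.008,0,0,0],
  grip_force=4,
)

```text
time: 59.5
ee_pos: [0.2381, 0.4292, 0.0329]
eef_rot: [0.066, -0.08, 0.761, -0.64]
ft_force: [-1.8, 0.6, 5.6]
width: 0.0541
```

>>> arm_command(
  deltas=[0,0,0,0,0,0,0,0,0,0,0,0,0,0,0,0,0,0,0,0,0,0,0,0,0,0,0,0,0,0,0,0,0,0,0,0],
  hand=1,
)

```text
time: 60.25
ee_pos: [0.2381, 0.4288, 0.0319]
eef_rot: [0.067, -0.08, 0.761, -0.64]
ft_force: [-0.0, -0.1, -0.3]
width: 0.0867
```

Run:
```python
from h import *
log()
w=cam("wrist"); save(w,"w37")
```

```text
t 60.25 pos [0.2381 0.4288 0.0319] q [-1.32  0.94 -0.61  1.94  1.36  1.91  1.78] F [-0.  -0.1 -0.3] w 0.0867
tool x [-0.172 -0.985  0.   ] y [ 0.964 -0.168 -0.208]
```

View pics/w37.png

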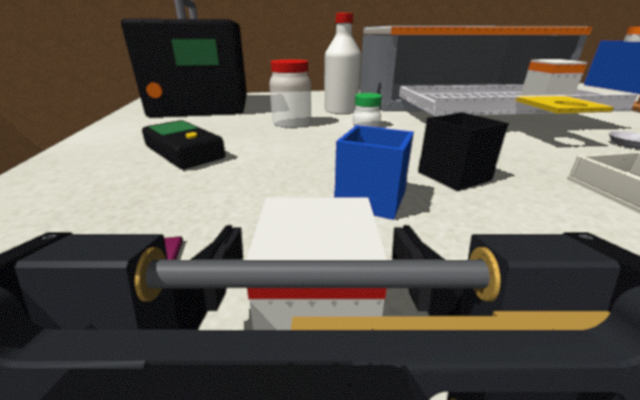

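Red stands mouth-down too. Back off, roll back, tilt down.

>>> arm_command(
  deltas=[0,-0.01,0,0,0,0,0,-0.02,0,0,0,0,0,-0.025,0.01,0,0,0,0,-0.028,0.04,0,0,0,0,-0.036,0.08,0,0,0,0,-0.044,0.12,0,0,0,0,-0.05,0.15,0,0,0,0,-0.05,0.15,0,0,0],
)

```text
time: 61.3
ee_pos: [0.2204, 0.4323, 0.1916]
eef_rot: [0.066, -0.081, 0.761, -0.64]
ft_force: [0.3, 0.3, -0.0]
width: 0.087
```

>>> arm_command(
  deltas=[0,0,0,0,10,0,0,0,0,0,20,0,0,0,0,0,30,0,0,0,0,0,40,0,0,0,0,0,50,0,0,0,0,0,60,0,0,0,0,0,70,0,0,0,0,0,80,0],
)

```text
time: 62.3
ee_pos: [0.2206, 0.4316, 0.1884]
eef_rot: [-0.439, -0.474, 0.625, -0.438]
ft_force: [-0.1, 0.7, -0.8]
width: 0.0868
```

>>> arm_command(
  deltas=[0,0,0,0,10,0,0,0,0,0,20,0,0,0,0,0,30,0,0,0,0,0,40,0,0,0,0,0,50,0,0,0,0,0,60,0,0,0,0,0,70,0,0,0,0,0,80,0],
)

```text
time: 63.3
ee_pos: [0.2206, 0.4316, 0.1884]
eef_rot: [0.739, 0.644, -0.197, 0.031]
ft_force: [-0.0, -0.3, 0.5]
width: 0.0872
```

Run:
```python
from h import *
log()
plan((.2085,.4345,.2),down(80))
```

```text
t 63.3 pos [0.2206 0.4316 0.1884] q [-1.41  0.56 -0.56  1.99  1.2   1.9  -0.75] F [-0.  -0.3  0.5] w 0.0872
tool x [ 0.093  0.939 -0.33 ] y [ 0.964 -0.168 -0.208]
delta [-0.0022, -0.0146, -0.0085, 77.2, 16.7, -13.4] rows>= 7.5
```

>>> arm_command(
  deltas=[0,0,0,9.7,2,-1.6,0,0,0,19.3,4,-3.3,0,0,0,29,6,-5,0,-0.005,-0.004,38.6,8,-6.6,0,-0.007,-0.005,48.3,10,-8.2,0,-0.009,-0.006,57.9,12,-9.9,-0.002,-0.0116,-0.008,67.6,14,-11.5,-0.002,-0.0146,-0.0085,77.2,16.7,-13.4],
)

```text
time: 64.3
ee_pos: [0.2084, 0.4354, 0.201]
eef_rot: [-0.541, -0.453, 0.456, 0.543]
ft_force: [-0.7, -0.9, -1.8]
width: 0.0872
```

>>> arm_command(
  deltas=[0,0,0,0,0,0,0,0,0,0,0,0,0,0,0,0,0,0],
)

```text
time: 64.68
ee_pos: [0.207, 0.4353, 0.2001]
eef_rot: [0.542, 0.454, -0.457, -0.539]
ft_force: [-0.6, -0.2, -0.1]
width: 0.0868
```

Run:
```python
from h import *
log()
w=cam("wrist"); save(w,"w38",(140,230,270,380),7)
log()
```

```text
t 64.67 pos [0.207  0.4353 0.2001] q [-0.7   0.07 -0.54  1.83  0.04  1.26  0.15] F [-0.6 -0.2 -0.1] w 0.0868
tool x [ 0.169  0.986 -0.005] y [-0.001 -0.005 -1.   ]
t 64.72 pos [0.2072 0.4354 0.2002] q [-0.7   0.07 -0.54  1.83  0.04  1.26  0.15] F [-1.5  0.5 -0.4] w 0.0868
tool x [ 0.17   0.985 -0.005] y [-0.001 -0.005 -1.   ]
```

View pics/w38.png

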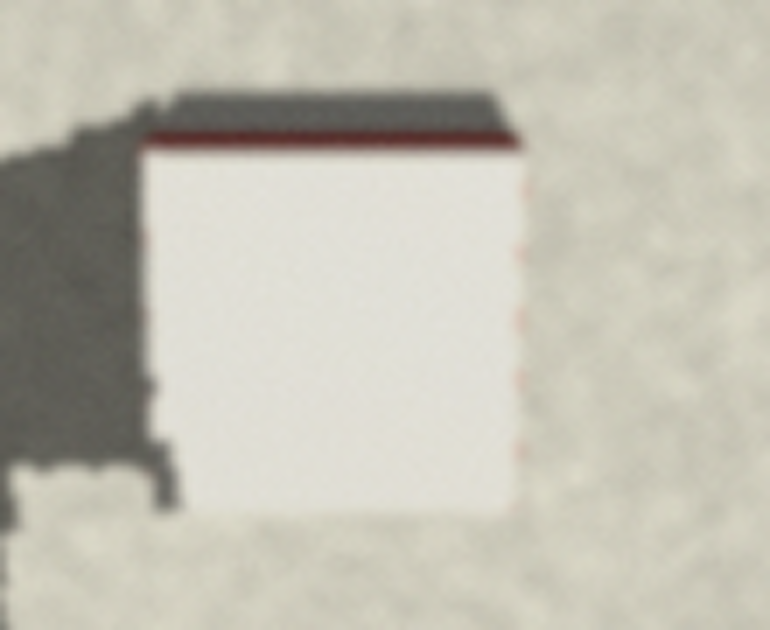

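Run:
```python
from h import *
w=cam("wrist"); X=px2w(w,(187.1,317.5),.062);print(X); plan((X[0],X[1],.032),down(80))
```

```text
[0.21034721 0.43491273 0.062     ]
delta [0.0009, 0.1682, -0.003, 0.0, 0.2, -0.3] rows>= 2.7
```

>>> arm_command(
  deltas=[0.001,0.05,-0.003,0,0,0,0.001,0.1,-0.003,0,0,0,0.001,0.15,-0.003,0,0,0,0.001,0.168,-0.003,0,0,0,0.001,0.168,-0.003,0,0,0],
)

```text
time: 65.4
ee_pos: [0.2109, 0.4349, 0.0324]
eef_rot: [0.542, 0.453, -0.457, -0.54]
ft_force: [-0.3, -0.9, 1.0]
width: 0.0871
```

>>> arm_command(
  deltas=[0,0,0,0,0,0,0,0,0,0,0,0,0,0,0,0,0,0,0,0,0,0,0,0,0,0,0,0,0,0,0,0,0,0,0,0],
  hand=0,
  grip_force=20,
)

```text
time: 66.15
ee_pos: [0.2117, 0.435, 0.0329]
eef_rot: [0.542, 0.454, -0.456, -0.541]
ft_force: [-0.7, -1.8, 5.8]
width: 0.054
```

>>> arm_command(
  deltas=[0,-0.05,0,0,0,0,0,-0.1,0,0,0,0,0,-0.16,0,0,0,0,0,-0.217,0,0,0,0,0,-0.217,0,0,0,0],
)

```text
time: 66.78
ee_pos: [0.2124, 0.4376, 0.2537]
eef_rot: [-0.541, -0.456, 0.453, 0.542]
ft_force: [-0.8, 0.3, -1.9]
width: 0.054
```

Run:
```python
from h import *
log()
plan((.40,.26,.25),down(82)); plan((.584,.108,.25),down(85.1))
```

```text
t 66.78 pos [0.2124 0.4376 0.2537] q [-0.68  0.04 -0.54  1.75  0.02  1.36  0.17] F [-0.8  0.3 -1.9] w 0.054
tool x [0.173 0.985 0.003] y [ 0.003  0.003 -1.   ]
delta [-0.1425, 0.0037, -0.2154, 0.1, -2.0, 0.2] rows>= 4.1
delta [-0.2604, 0.0038, -0.4229, 0.1, -5.1, 0.2] rows>= 7.9
```

>>> arm_command(
  deltas=[-0.033,0,-0.05,0,-0.5,0,-0.066,0,-0.105,0,-1,0,-0.1,0,-0.16,0,-2,0,-0.135,0,-0.21,0,-3,0,-0.17,0,-0.265,0,-3,0,-0.2,0,-0.32,0,-4,0,-0.23,0,-0.37,0,-5,0,-0.257,0,-0.417,0,-5.1,0],
)

```text
time: 67.78
ee_pos: [0.5791, 0.1084, 0.2485]
eef_rot: [0.521, 0.476, -0.48, -0.52]
ft_force: [1.0, 0.7, -0.7]
width: 0.0541
```

>>> arm_command(
  deltas=[0,0.025,0,0,0,0,0,0.05,0,0,0,0,0,0.05,0,0,0,0],
)

```text
time: 68.15
ee_pos: [0.5763, 0.1099, 0.197]
eef_rot: [-0.52, -0.475, 0.481, 0.521]
ft_force: [-0.5, 0.8, -0.6]
width: 0.0541
```

Run:
```python
from h import *
log()
plan((.578,.11,.0745),down(85.1))
w=cam("wrist"); save(w,"w39")
```

```text
t 68.15 pos [0.5763 0.1099 0.197 ] q [-0.2   0.27 -0.09  1.59  0.03  1.29  1.2 ] F [-0.5  0.8 -0.6] w 0.0541
tool x [ 0.084  0.996 -0.006] y [-0.007 -0.005 -1.   ]
delta [0.001, 0.1224, -0.0025, -0.4, 0.1, -0.3] rows>= 2.0
```

View pics/w39.png

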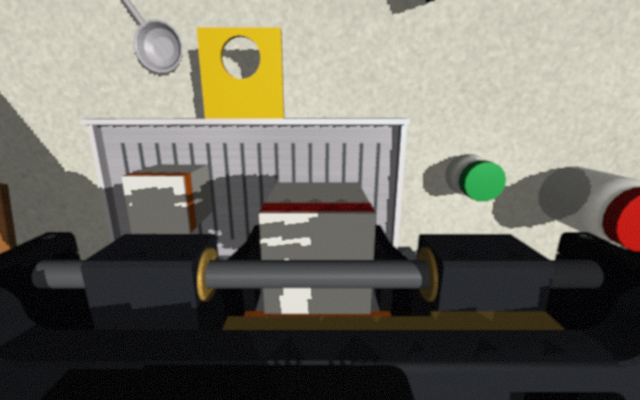

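>>> arm_command(
  deltas=[0.001,0.05,-0.002,-0.4,0,-0.3,0.001,0.095,-0.002,-0.4,0,-0.3,0.001,0.115,-0.002,-0.4,0,-0.3,0.001,0.122,-0.002,-0.4,0,-0.3,0.001,0.122,-0.002,-0.4,0,-0.3],
)

```text
time: 68.82
ee_pos: [0.5805, 0.1109, 0.0792]
eef_rot: [0.522, 0.481, -0.476, -0.519]
ft_force: [0.9, 0.1, -1.5]
width: 0.054
```

Run:
```python
from h import *
log()
```

```text
t 68.83 pos [0.5805 0.1109 0.0792] q [-0.2   0.37 -0.09  1.72  0.04  1.04  1.19] F [ 0.9  0.1 -1.5] w 0.054
tool x [0.084 0.996 0.002] y [ 0.007  0.001 -1.   ]
```

>>> arm_command(
  deltas=[0,0.004,0,0,0,0.3,0,0.007,0,0.3,0,0.3,0,0.007,0,0.3,0,0.3,0,0.007,0,0.3,0,0.3],
)

```text
time: 69.32
ee_pos: [0.5801, 0.1107, 0.0714]
eef_rot: [0.522, 0.478, -0.479, -0.52]
ft_force: [-0.6, 0.6, -0.8]
width: 0.0538
```

Run:
```python
from h import *
log()
```

```text
t 69.33 pos [0.5801 0.1107 0.0714] q [-0.2   0.39 -0.09  1.72  0.04  1.04  1.19] F [-0.6  0.6 -0.8] w 0.0538
tool x [ 0.085  0.996 -0.004] y [ 0.001 -0.004 -1.   ]
```

>>> arm_command(
  deltas=[0,0.003,0,0,0,0,0,0.004,0,0,0,0,0,0.004,0,0,0,0],
)

```text
time: 69.7
ee_pos: [0.5811, 0.1107, 0.0689]
eef_rot: [0.522, 0.478, -0.478, -0.519]
ft_force: [-1.6, -1.6, 9.8]
width: 0.0537
```

Run:
```python
from h import *
log()
```

```text
t 69.7 pos [0.5811 0.1107 0.0689] q [-0.2   0.39 -0.09  1.72  0.04  1.03  1.19] F [-1.6 -1.6  9.8] w 0.0537
tool x [ 0.085  0.996 -0.003] y [ 0.003 -0.003 -1.   ]
```

>>> arm_command(
  deltas=[0,0,0,0,0,0,0,0,0,0,0,0,0,0,0,0,0,0,0,0,0,0,0,0,0,0,0,0,0,0],
  hand=1,
)

```text
time: 70.32
ee_pos: [0.58, 0.1107, 0.0672]
eef_rot: [0.522, 0.478, -0.479, -0.52]
ft_force: [-0.9, -0.1, -1.3]
width: 0.0858
```

>>> arm_command(
  deltas=[0,-0.05,0,0,0,0,0,-0.1,0,0,0,0,0,-0.13,0,0,0,0,0,-0.13,0,0,0,0],
)

```text
time: 70.82
ee_pos: [0.5813, 0.1115, 0.2001]
eef_rot: [0.523, 0.479, -0.478, -0.519]
ft_force: [0.5, -0.2, 0.3]
width: 0.0869
```

Run:
```python
from h import *
log()
plan((.40,.053,.2),down(85.1))
s=cam("scene"); save(s,"s40",(80,280,230,470),3)
```

```text
t 70.83 pos [0.5813 0.1115 0.2001] q [-0.2   0.27 -0.08  1.59  0.03  1.28  1.2 ] F [ 0.5 -0.2  0.3] w 0.0869
tool x [ 0.085  0.996 -0.002] y [ 0.005 -0.003 -1.   ]
delta [-0.0736, -0.0007, 0.1757, 0.3, 0.0, -0.1] rows>= 3.0
```

View pics/s40.png

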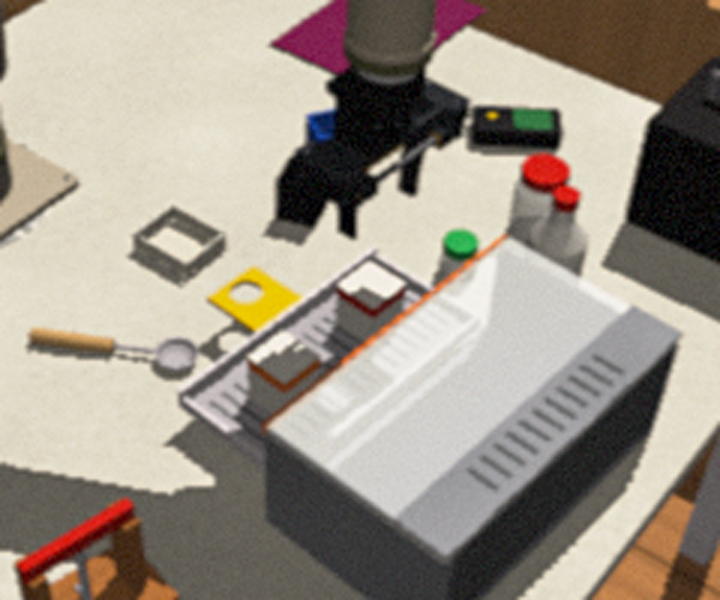

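>>> arm_command(
  deltas=[-0.025,0,0.06,0,0,0,-0.05,0,0.12,0,0,0,-0.073,0,0.176,0,0,0,-0.073,0,0.178,0,0,0,-0.073,0,0.178,0,0,0],
  hand=0,
)

```text
time: 71.5
ee_pos: [0.3964, 0.0535, 0.1971]
eef_rot: [0.522, 0.478, -0.479, -0.52]
ft_force: [1.0, 0.1, 0.9]
width: 0.0449
```

>>> arm_command(
  deltas=[0,0,0,0,0,0,0,0,0,0,0,0,0,0,0,0,0,0,0,0,0,0,0,0,0,0,0,0,0,0],
)

```text
time: 72.12
ee_pos: [0.3964, 0.0535, 0.1974]
eef_rot: [0.522, 0.478, -0.479, -0.52]
ft_force: [-0.2, 0.7, 0.3]
width: 0.0016
```

Run:
```python
from h import *
log()
w=cam("wrist"); save(w,"w41")
for z in(.12,.042): plan((.395,.053,z),down(85.1))
t=cam("top"); save(t,"t41",(140,260,220,390),4.5)
```

```text
t 72.12 pos [0.3964 0.0535 0.1974] q [-0.15 -0.15 -0.09  2.04 -0.01  1.25  1.25] F [-0.2  0.7  0.3] w 0.0016
tool x [ 0.085  0.996 -0.004] y [ 0.001 -0.004 -1.   ]
delta [-0.0003, 0.0774, 0.0015, 0.1, 0.1, -0.2] rows>= 1.2
delta [-0.0, 0.1554, 0.0015, 0.1, 0.1, -0.2] rows>= 2.5
```

View pics/w41.png

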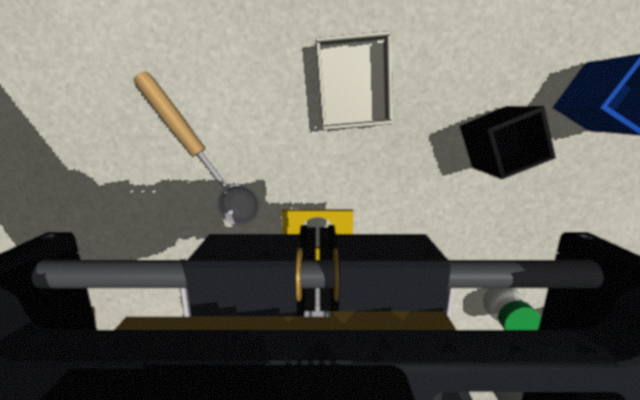

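Run:
```python
from h import *
w=cam("wrist")
print("tab end",px2w(w,(210,318),.056), "ladle",px2w(w,(203,238),.02));
```

```text
tab end [0.42534703 0.05172711 0.056     ] ladle [ 0.42133593 -0.04159949  0.02      ]
```

>>> arm_command(
  deltas=[0,0.04,0.009,0,0,0,0,0.09,0.009,0,0,0,0,0.13,0.009,0,0,0,0,0.155,0.009,0,0,0,0,0.155,0.009,0,0,0],
)

```text
time: 72.9
ee_pos: [0.3862, 0.0534, 0.0412]
eef_rot: [0.521, 0.477, -0.48, -0.52]
ft_force: [0.4, 0.6, 0.6]
width: 0.0006
```

Run:
```python
from h import *
log()
s=cam("scene"); save(s,"s42",(120,240,240,400),4.5)
for d in(.0,): plan((.395,.053,.042),down(85.1))
```

```text
t 72.9 pos [0.3862 0.0534 0.0412] q [-0.16  0.03 -0.1   2.23  0.01  0.88  1.22] F [0.4 0.6 0.6] w 0.0006
tool x [ 0.084  0.996 -0.005] y [-0.003 -0.004 -1.   ]
delta [0.0, 0.0005, -0.0077, -0.0, 0.0, -0.2] rows>= 0.1
```

View pics/s42.png

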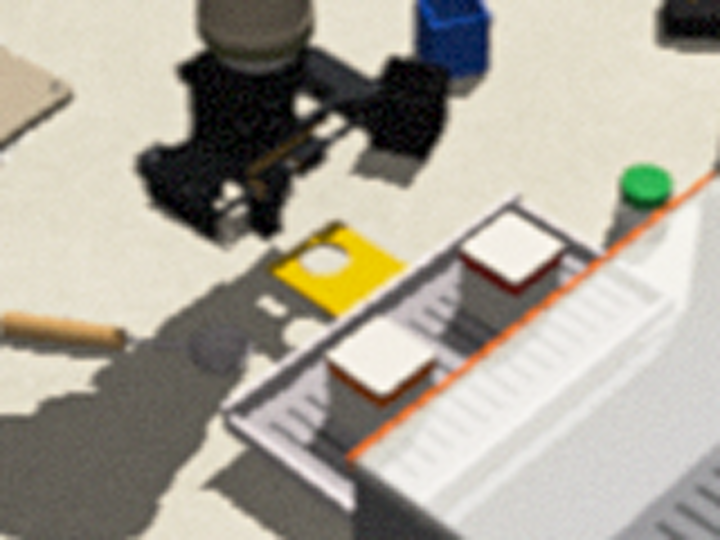

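>>> arm_command(
  deltas=[0,0,-0.008,0,0,0,0,0,-0.016,0,0,0,0,0,-0.022,0,0,0,0,0,-0.026,0,0,0,0,0,-0.03,0,0,0,0,0,-0.034,0,0,0,0,0,-0.039,0,0,0,0,0,-0.045,0,0,0],
)

```text
time: 73.95
ee_pos: [0.4324, 0.0498, 0.0423]
eef_rot: [0.522, 0.478, -0.479, -0.52]
ft_force: [-2.6, 0.1, 0.8]
width: 0.0006
```

>>> arm_command(
  deltas=[0,0,-0.007,0,0,0,0,0,-0.015,0,0,0,0,0,-0.023,0,0,0,0,0,-0.031,0,0,0,0,0,-0.039,0,0,0,0,0,-0.047,0,0,0,0,0,-0.055,0,0,0,0,0,-0.063,0,0,0],
)

```text
time: 74.95
ee_pos: [0.4956, 0.0445, 0.0424]
eef_rot: [0.522, 0.478, -0.479, -0.52]
ft_force: [-2.7, 1.8, -0.4]
width: 0.0007
```

>>> arm_command(
  deltas=[0,0,-0.007,0,0,0,0,0,-0.014,0,0,0,0,0,-0.021,0,0,0,0,0,-0.028,0,0,0,0,0,-0.034,0,0,0,0,0,-0.04,0,0,0,0,0,-0.045,0,0,0,0,0,-0.05,0,0,0],
)

```text
time: 75.95
ee_pos: [0.5453, 0.0403, 0.0425]
eef_rot: [0.522, 0.478, -0.479, -0.52]
ft_force: [-3.2, 1.0, -2.5]
width: 0.0003
```

Run:
```python
from h import *
log()
s=cam("scene"); save(s,"s43",(120,280,270,470),4)
```

```text
t 75.95 pos [0.5453 0.0403 0.0425] q [-0.12  0.34 -0.05  1.86  0.02  0.95  1.31] F [-3.2  1.  -2.5] w 0.0003
tool x [ 0.085  0.996 -0.004] y [ 0.001 -0.004 -1.   ]
```

View pics/s43.png

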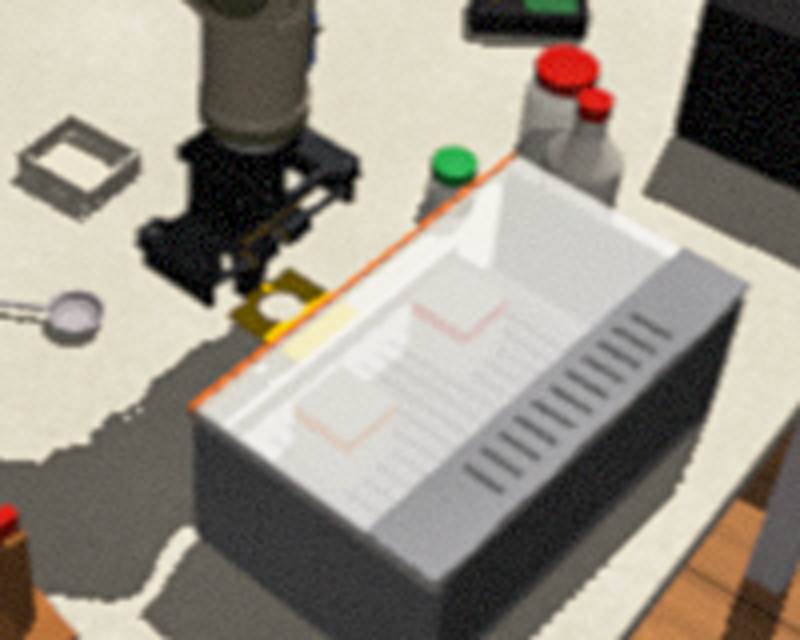

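Sliding well at ~3 N. Continue slowly to the stop.

>>> arm_command(
  deltas=[0,0,-0.004,0,0,0,0,0,-0.008,0,0,0,0,0,-0.012,0,0,0,0,0,-0.015,0,0,0,0,0,-0.018,0,0,0],
)

```text
time: 76.62
ee_pos: [0.5632, 0.0387, 0.0427]
eef_rot: [0.522, 0.478, -0.479, -0.52]
ft_force: [-2.8, 0.4, 1.4]
width: 0.0005
```

>>> arm_command(
  deltas=[0,0,-0.003,0,0,0,0,0,-0.006,0,0,0,0,0,-0.009,0,0,0,0,0,-0.009,0,0,0],
)

```text
time: 77.12
ee_pos: [0.5724, 0.038, 0.0426]
eef_rot: [0.522, 0.478, -0.479, -0.519]
ft_force: [-0.6, -0.5, -0.5]
width: 0.0004
```

Run:
```python
from h import *
log()
```

```text
t 77.12 pos [0.5724 0.038  0.0426] q [-0.11  0.39 -0.04  1.79  0.02  0.96  1.32] F [-0.6 -0.5 -0.5] w 0.0004
tool x [ 0.085  0.996 -0.004] y [ 0.002 -0.004 -1.   ]
```

>>> arm_command(
  deltas=[0,0,-0.003,0,0,0,0,0,-0.005,0,0,0,0,0,-0.005,0,0,0],
)

```text
time: 77.5
ee_pos: [0.5737, 0.0379, 0.0422]
eef_rot: [-0.52, -0.476, 0.481, 0.521]
ft_force: [-17.1, 0.3, 13.3]
width: 0.0003
```

>>> arm_command(
  deltas=[0,0,-0.002,0,0,0,0,0,-0.004,0,0,0,0,0,-0.004,0,0,0],
)

```text
time: 77.88
ee_pos: [0.574, 0.0379, 0.042]
eef_rot: [-0.518, -0.474, 0.483, 0.523]
ft_force: [-37.1, 1.0, 29.9]
width: 0.0005
```

Run:
```python
from h import *
log()
```

```text
t 77.88 pos [0.574  0.0379 0.042 ] q [-0.11  0.4  -0.04  1.77  0.02  0.98  1.32] F [-37.1   1.   29.9] w 0.0005
tool x [ 0.084  0.996 -0.005] y [-0.014 -0.004 -1.   ]
```

>>> arm_command(
  deltas=[0,0,0.01,0,0,0,0,0,0.03,0,0,0,0,0,0.06,0,0,0,0,-0.05,0.08,0,0,0,0,-0.1,0.1,0,0,0,0,-0.15,0.12,0,0,0,0,-0.2,0.14,0,0,0,0,-0.2,0.14,0,0,0],
)

```text
time: 78.88
ee_pos: [0.4427, 0.0504, 0.2468]
eef_rot: [0.523, 0.48, -0.477, -0.518]
ft_force: [0.2, 0.4, 0.1]
width: 0.0001
```

Run:
```python
from h import *
log()
s=cam("scene"); save(s,"s44",(100,320,220,470),3)
plan((.3,-.3,.3),down(85.1))
```

```text
t 78.88 pos [0.4427 0.0504 0.2468] q [-0.14 -0.08 -0.07  1.87 -0.    1.34  1.27] F [0.2 0.4 0.1] w 0.0001
tool x [ 0.084  0.996 -0.002] y [ 0.009 -0.002 -1.   ]
delta [-0.3609, -0.0554, 0.1118, 0.3, 0.1, -0.1] rows>= 6.1
```

View pics/s44.png

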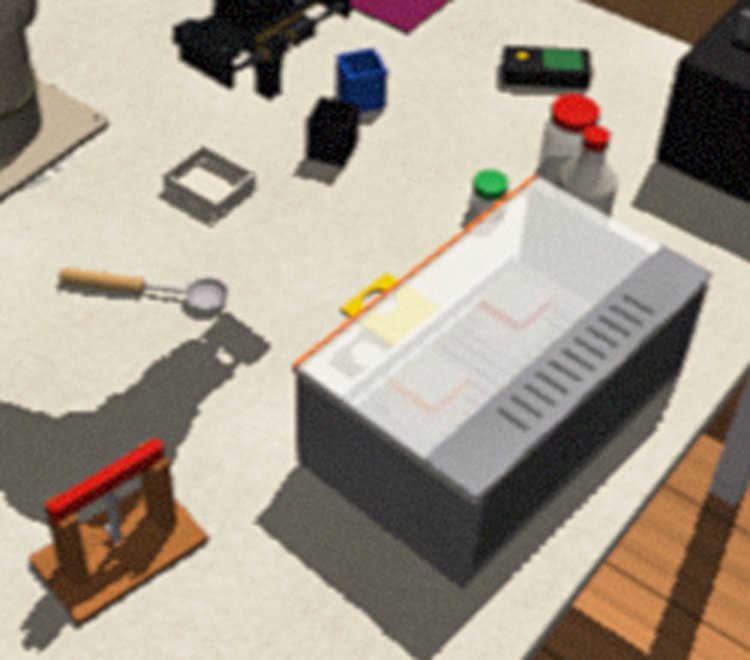

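>>> arm_command(
  deltas=[0.05,-0.02,0.02,0,0,0,0.1,-0.04,0.03,0,0,0,0.15,-0.05,0.04,0,0,0,0.2,-0.05,0.05,0,0,0,0.25,-0.05,0.06,0,0,0,0.27,-0.05,0.07,0,0,0,0.27,-0.05,0.07,0,0,0],
)

```text
time: 79.8
ee_pos: [0.3934, 0.3264, 0.2897]
eef_rot: [0.521, 0.478, -0.481, -0.519]
ft_force: [-0.5, -0.5, -0.6]
width: 0.0003
```

Run:
```python
from h import *
log()
t=cam("top"); save(t,"t45",(60,310,80,540),1.7)
save(t,"t46",(145,205,280,350),10)
w=cam("top")
```

```text
t 79.8 pos [0.3934 0.3264 0.2897] q [-0.42  0.08 -0.38  1.63  0.03  1.45  0.68] F [-0.5 -0.5 -0.6] w 0.0003
tool x [ 0.081  0.997 -0.004] y [-0.002 -0.004 -1.   ]
```

View pics/t45.png

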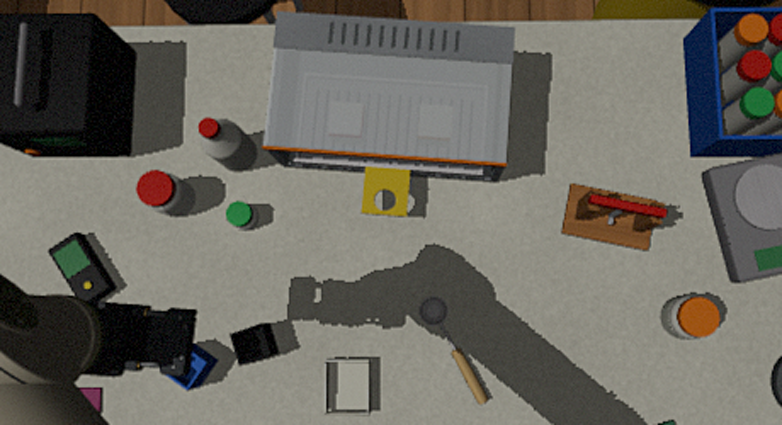

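View pics/t46.png

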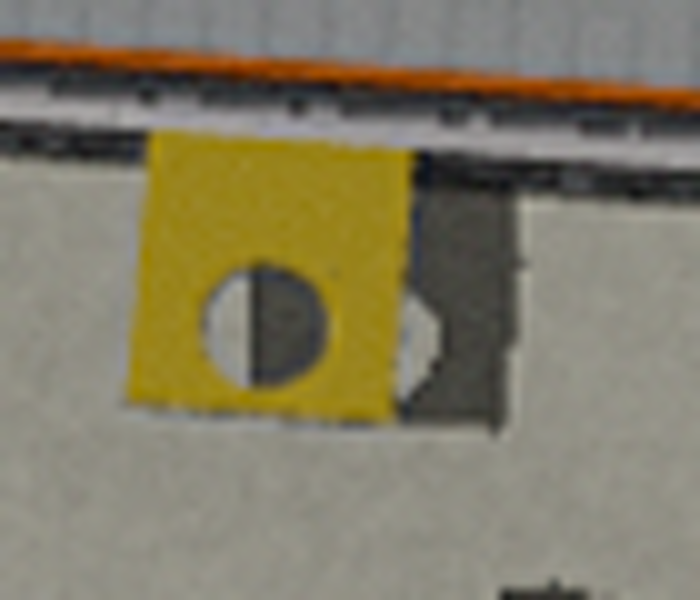

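Run:
```python
from bench import r
print(r.close_job())
```

```text
the job is handed in; nothing more can be done
None
```

I did the whole job and handed it in at about 80 s of the 210 s allowed.

- **Tray out:** I took the hook, put it down through the tab hole and pulled the tray out until it met a firm resistance of about 15 N; it slides at about 3 N. I then hung the hook back on its rest.
- **Tubs:** Only the red and orange tubs were there. I turned each one over on the table and set it mouth-down on the tray floor. Each time the gripper met the floor at the expected height, with 6 to 10 N of contact. The red tub had been knocked about 3 cm aside, so I measured it again before picking it up.
- **Tray home:** I pushed the loaded tray in with closed fingers until it hit its hard stop. The peak force there was about 37 N forward and 30 N up at the wrist (about 48 N together), pressed with the fingertips.

**Last checks:** The pictures show both tubs flat in the closed cabinet, the hook upright on its rest, and the bottles, jars and pots standing as they were.

**Disagreement:** When the tray was out, the cameras showed only about 152 mm of travel against the stated 160 mm. At the end it sat about 7 mm further in than at the start. I take that to mean it began slightly ajar, and the two together add up to the full stroke.

The gripper's body also pressed lightly on the table once, at about 14 N, and I raised it at once.

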